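# Identity test of stacked sample cups

### The job

Identity-test every sample cup, working down the stack and then, if there is one, the single cup beside the tester: flip the tester's lock-off lever forward, set one cup at a time gently in the middle of the measuring window, squeeze the paddle fully against the barrel for about two seconds, let go, and stand the tested cup upright in the steel tray. Lay the white spacer plates of the stack flat in one neat pile in the middle of the black mat. Once all cups are tested flip the lock-off lever back, and leave the vial carousel, the bottle and the timer where they are.

Things in the scene. Friction and masses are not known exactly. Their poses are not given: they have to be found in the camera images.
- tester: Hand-held laser identity tester lying in a fixed bench dock: horizontal cream barrel (44 mm wide, 48 mm high, top 98 mm above the bench), black battery at its rear end, cream measuring head (96 x 90 mm, flat top 105 mm above the bench) at its front end. Origin on the bench; +x forward along the barrel towards the head, +y to the side where the paddle is, z up.
- window (a point): Centre of the round measuring window in the flat top face of the tester's head, 105 mm above the bench, 95 mm ahead of the tester's origin; a ring 49 mm across is printed round it. Same axes as the tester.
- grip (a point): Point on the barrel's axis at the place to squeeze, 145 mm behind the window, 74 mm above the bench; same axes. The barrel's bare side is 22 mm from it in -y. Free room below the barrel here down to 12 mm above the bench; saddles carry the barrel 62 mm behind and 88 mm ahead of this point.
- paddle_pad (a point): Where a hand squeezes the black paddle switch: on its outer face, 74 mm above the bench. The paddle is an upright plate 116 x 26 mm, 5 mm thick, on the barrel's +y side, hinged on a vertical pin at its rear end, 45 mm behind this point. Axes: x along it to its free end, y out of its face. The face is 37 mm from the barrel's middle plane at rest, 30.5 mm when squeezed home.
- paddle (a joint): Paddle angle: 0 at rest (sprung out), 0.14 rad squeezed home against the barrel; barrel and paddle are then 52.5 mm wide over the pad (59 mm at rest). About 9 N at the pad presses it home; it springs back when released. While the lock-off lever is back it is blocked and gives only 0.02 to 0.04 rad.
- lockoff (a joint): Lock-off lever angle: 0 = leaning back 34 degrees towards the battery (locked), 1.2 rad = leaning forward 34 degrees towards the head (paddle free). It stays where it is left (about 1 to 2 N at its tip moves it) and can be pushed either way while the paddle is out.
- lockoff_tip (a point): Top of the lock-off lever, a steel tab standing up out of the paddle's top edge, 15 mm wide across the barrel and 9 mm thick at its thumb end, 38 mm long from its pivot. The pivot is 92 mm above the bench, 50 mm ahead of paddle_pad and 47 mm behind the head's rear face; the tip is 123 mm above the bench at either end of its swing (in the barrel's lengthwise plane), 130 mm half-way.
- stand_top (a point): Centre of the top of the aluminium transport stand, fixed on the bench: a foot 90 x 90 x 6 mm with a plinth 54 x 54 mm on it, whose top is 16 mm above the bench. The stack is delivered on it; from the bottom: spacer2, cup2, spacer1 and in some deliveries cup1 on top.
- mat_top (a point): Centre of the top of the black rubber mat (100 x 100 x 4 mm, fixed on the bench), the place for the pile of spacer plates.
- tray_in (a point): Loose shallow stainless tray, 200 mm (its x) by 90 mm (its y), 12 mm high, wall and floor 3 mm, 0.5 kg: centre of its inner floor, 3 mm above the bench. Takes three cups in a row along its x, 60 mm apart.
- cup1_mid (a point): Closed sample cup (aluminium ring, grey lid, glass base): a disc-like cylinder 50 mm in diameter and 32 mm high, 0.1 kg; this point is its centre, z its axis. On top of the stack, on spacer1, in some deliveries; otherwise absent.
- cup2_mid (a point): Closed sample cup (aluminium ring, grey lid, glass base): a disc-like cylinder 50 mm in diameter and 32 mm high, 0.1 kg; this point is its centre, z its axis. In the stack, between spacer1 and spacer2; always there.
- cup3_mid (a point): Closed sample cup (aluminium ring, grey lid, glass base): a disc-like cylinder 50 mm in diameter and 32 mm high, 0.1 kg; this point is its centre, z its axis. In some deliveries it stands by itself on the bench, beside the tester on the side away from the stack; otherwise absent.
- spacer1_mid (a point): Rigid white spacer plate, 64 x 64 x 8 mm, 45 g, flat and plain; this point is its centre, x and y along its sides. It lies on cup2, and under cup1 if that is there.
- spacer2_mid (a point): Rigid white spacer plate, 64 x 64 x 8 mm, 45 g, flat and plain; this point is its centre, x and y along its sides. It lies at the foot of the stack, on the stand's plinth, under cup2.
- carousel: Bystander: loose round black vial carousel, 110 mm across, 62 mm high, with vials in it, about 84 mm high in all; origin under its centre.
- reagent: Bystander: loose amber reagent bottle, 54 mm across, 105 mm high; origin under its centre.
- timer: Bystander: loose white bench timer, 70 x 90 x 30 mm; origin under its centre.
Things that resemble listed ones, but are neither listed nor needed, are in the scene too. What is shaped like the part that bears spacer1_mid but brown is not meant. What is shaped like the part that bears spacer2_mid but blue is not meant.

How it is judged:
By the outcome, as a careful person would: the job done as asked, in the order asked, and still so for the second after the job is handed in, with the robot touching nothing.
Of cup1, cup3 only 1 to 2 are there at a start; the rules pass over those that are not, and their reading is None.
At some moment in a run one of tray, cup3 may be knocked a few centimetres aside while the robot is not near it.
It also fails if it takes over 210 s, if anything falls off the work surface, if the arm or the gripper's body presses on something with over 40 N, if the wrist force passes 120 N, or if a joint passes its speed limit or range.

### The arm

A 6-joint arm with a two-finger parallel gripper is mounted at the origin on the work surface. World frame = base frame: x ahead of the robot, y to its left, z up, the work surface at z = 0. Lengths are in mm, angles in degrees, forces in N, time in s.
With the tool pointing down it reaches from about 275 to 850 mm from the base axis. Payload 5.2 kg.
Tool frame: the origin (TCP) lies midway between the tips of the shut fingers; the grasp point (between the pads) lies 19 mm behind it; y points along the fingers, x is the direction in which the jaws open and shut, and the axes are right-handed (so a half turn about y gives the same grasp; the last joint's range is limited). The gripper opens to 85 mm and grips with 20 to 120 N. Pads are 22 mm wide; open, the fingers measure 114 mm over their backs; the gripper's body (76 mm by 85 mm) begins 54 mm behind the grasp point. The pads swing forward as they close: fully open they stand 13 mm farther back than shut.
Start: joints at [-76.478, 14.817, 87.949, -0, 77.235, -11.62], TCP at [233.69, -497.889, 195.81] pointing down, gripper open.
Joint ranges: [-179.93, 179.93], [-52.35, 119.4], [10.71, 147.94], [-69.91, 249.91], [12.55, 155.21], [-178.61, 178.61]. Speed limits (degrees/s): [147.25, 147.25, 180, 180, 180, 180].

### API

Orientations are given as [roll, pitch, yaw] about the fixed x, y, z axes, in that order (R = Rz(yaw) Ry(pitch) Rx(roll)).
In Python, from workcell import telemetry, vision, ctrl gives the robot as it stands.
- The arm moves only by the tool move_arm, never from a script. Its argument "moves" is a list of rows, each an object with "travel": the shift along the tool's x, y, z in m, a list of three; "yaw": the turn about the tool's y in rad; "fingers": the finger opening in m, from 0 to 0.0854. A call has 1 to 10 rows; each row shifts and turns the commanded pose from where the row before left it, along the tool's axes as they then stand; what a row does not reach is not made up. A row lasts 1/8 s, in which the tool goes at most 62.5 mm and 10.7 degrees, less where a joint would pass 70% of its speed; a pose out of reach is approached as far as the arm can. A call with a gripper value outside its range is refused whole. The fingers move at their own pace and stop on an object; the grip force is fixed at half the most. Time passes only in rows, so rows that do not move let the fingers close. It gives the time, the measured TCP pose, the force and the opening at its end, in the units of the state.
- telemetry.state(): the state, without advancing time (a new reading comes with each control period).
- vision.read_camera(name): name is "scene" or "side" or "wrist"; returns a dict with "frame" (420x560x3 uint8, red, green, blue), "depth" (420x560 float32, mm along the optical axis (not along the pixel's ray), 0 where there is no reading), "mtx" (3x3 intrinsics, pixels), "eye" and "orientation" of the camera in the world. Camera axes: x right, y up, looking along -z (the intrinsics and any distortion apply to the point x, -y, -z); pixel columns grow to the right and rows downward; lengths in mm; the calibration is good to about 2 mm. A picture is of the moment at which its call begins.
- ctrl.hand_in(): hands the job in, once; it reports no verdict.
The state is a dict: "clock": time; "joints": joint angles; "joint_velocities": joint speeds; "tau": joint torques, N m; "tcp_pos": TCP position; "eef_rot": TCP orientation; "wrist_force": force on the tool from outside, world axes, zero at the start; "wrist_torque": the same for the moment, N m; "width": finger opening in mm.
Only numpy, scipy, OpenCV 4.12 (cv2) and the standard library are available. Lean on these libraries where they do the work, as an engineer would, in place of code of your own. Each camera call takes 0.05 s, during which the arm holds its last target.

## Working session

There is one attempt and no reset: what is moved stays moved. The work goes in short steps, Python scripts to look and compute and a tool call to move; the robot and the scene stay as the last step left them, time stands still between calls to the robot, and variables do not carry over. Pictures are saved under pics/ and viewed, and the job is handed in when it is done.

Besides the shell and the picture viewer there is one more tool, called after ">>>" as name([rows], argument=value, ...), one row to a line, values as JSON. move_arm: Moves the arm, as the interface text tells. Its arguments: {"type":"object","properties":{"moves":{"type":"array"}},"required":["moves"]}

```bash
ls; mkdir -p pics; cat > h.py <<'E'
import numpy as np, cv2
from workcell import telemetry, vision, ctrl
from scipy.spatial.transform import Rotation as R
def cam(n,save=None):
    d=vision.read_camera(n)
    if save: cv2.imwrite('pics/'+save+'.png',d['frame'][:,:,::-1])
    return d
def rot(d):
    o=np.array(d['orientation'],float)
    if o.shape==(3,3): return o
    if o.size==3: return R.from_euler('xyz',o,degrees=True).as_matrix()
    return R.from_quat(o).as_matrix()
def cloud(d):
    K=np.array(d['mtx']);z=d['depth'];h,w=z.shape
    u,v=np.meshgrid(np.arange(w),np.arange(h))
    p=np.stack([(u-K[0,2])/K[0,0]*z,-(v-K[1,2])/K[1,1]*z,-z],-1)
    return p@rot(d).T+np.array(d['eye'])
def ray(d,u,v,zw):
    K=np.array(d['mtx']);r=np.array([(u-K[0,2])/K[0,0],-(v-K[1,2])/K[1,1],-1])@rot(d).T
    e=np.array(d['eye']);return e+r*(zw-e[2])/r[2]
E
python3 - <<'E'
from h import *
import pickle
D={}
for n in ['scene','side','wrist']:
    d=cam(n,n+'0');D[n]=d
    print(n,{k:v for k,v in d.items() if k not in('frame','depth')}, (d['depth']>0).mean())
pickle.dump(D,open('D0.pkl','wb'))
print(telemetry.state())
E
```

```text
pics
scene {'mtx': array([[537.13433034,   0.        , 271.15996788],
       [  0.        , 537.13433034, 210.82898392],
       [  0.        ,   0.        ,   1.        ]]), 'eye': array([1350.89962847,   46.97831824, 1019.69463712]), 'orientation': array([41.6385961 ,  0.65567945, 95.3403393 ])} 0.9960501700680272
side {'mtx': array([[453.92073363,   0.        , 277.73800602],
       [  0.        , 453.92073363, 203.22633509],
       [  0.        ,   0.        ,   1.        ]]), 'eye': array([498.38174196, 694.4135983 , 831.78048689]), 'orientation': array([  46.25983425,   -0.59583357, -176.58420708])} 0.9957440476190477
wrist {'mtx': array([[371.9885573 ,   0.        , 285.4968896 ],
       [  0.        , 371.9885573 , 206.99612126],
       [  0.        ,   0.        ,   1.        ]]), 'eye': array([ 308.09562076, -463.54300974,  372.63112125]), 'orientation': array([-18.78878246,   0.10686238, -64.94236863])} 0.9959821428571428
{'clock': 0.15, 'joints': array([-7.64785855e+01,  1.48500209e+01,  8.79959940e+01,  1.20061260e-03,
        7.72336868e+01, -1.16200747e+01]), 'joint_velocities': array([ 0.05214578, -0.07288352, -0.22551875, -0.05385338, -0.04486712,
        0.082917  ]), 'tau': array([ 2.70976016e-03, -4.46388316e+01, -2.90821034e+01, -1.04322833e-04,
        8.26283649e-03, -1.73971455e-05]), 'tcp_pos': array([ 233.59006663, -497.44751366,  195.16714086]), 'eef_rot': array([-8.99827998e+01,  7.78324549e-02, -6.48587652e+01]), 'wrist_force': array([-0.18301723,  0.14621173,  0.1896136 ]), 'wrist_torque': array([-0.03567615,  0.00824742,  0.00976455]), 'width': 85.36752157548952}
```

View pics/scene0.png

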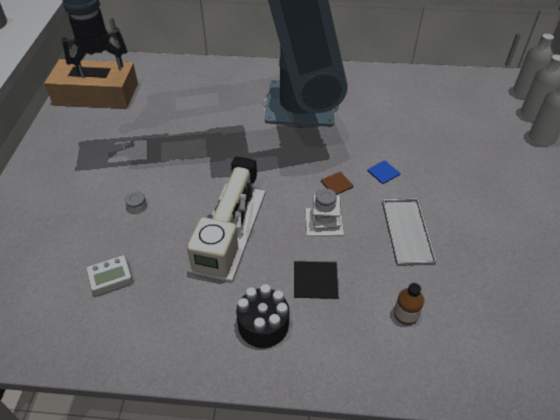

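View pics/side0.png

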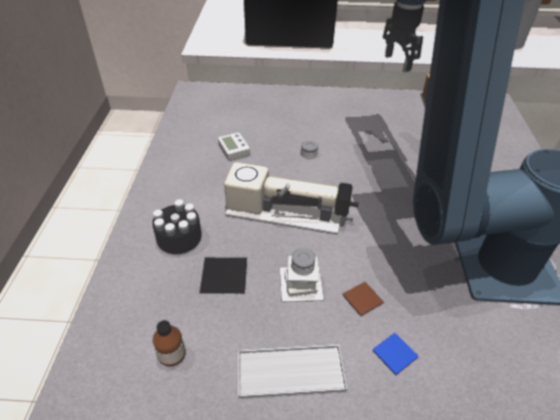

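View pics/wrist0.png

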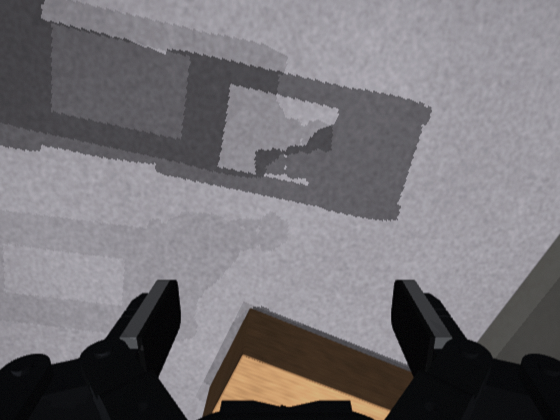

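The views show cup1 on top of the stack (scene ~325,200) and cup3 at scene ~(136,202). The tester runs from (212,245) to (245,170), with the mat at (316,279) and the tray at (408,231). Next I'll measure positions from depth.

```bash
python3 - <<'E'
from h import *
import pickle
D=pickle.load(open('D0.pkl','rb'))
# top-down orthographic maps, 2 px... region x 200..900, y -450..450
for n in ['scene','side']:
    d=D[n];P=cloud(d).reshape(-1,3);C=d['frame'].reshape(-1,3)
    ok=(d['depth'].ravel()>0)&(P[:,2]<180)&(P[:,2]>-20)
    P=P[ok];C=C[ok]
    o=np.argsort(P[:,2]);P=P[o];C=C[o]
    im=np.zeros((600,800,3),np.uint8)
    # rows: x from 800 (top)->200 ; cols: y from 400 (left) -> -400
    r=(800-P[:,0]).astype(int);c=(400-P[:,1]).astype(int)
    k=(r>=0)&(r<598)&(c>=0)&(c<798)
    for dr in(0,1):
        for dc in(0,1): im[r[k]+dr,c[k]+dc]=C[k]
    cv2.imwrite(f'pics/top_{n}.png',im[:,:,::-1])
    print(n,np.median(P[np.abs(P[:,2])<15][:,2]))
for n,b in [('scene',(170,150,280,290)),('scene',(280,150,450,330)),('side',(190,150,380,340))]:
    u0,v0,u1,v1=b;c=D[n]['frame'][v0:v1,u0:u1,::-1]
    s=min(800/c.shape[1],600/c.shape[0]);cv2.imwrite(f'pics/crop_{n}_{u0}.png',cv2.resize(c,None,fx=s,fy=s,interpolation=cv2.INTER_CUBIC));print(n,b,s)
E
```

```text
scene 0.08530667329534936
side 0.8640664155059312
scene (170, 150, 280, 290) 4.285714285714286
scene (280, 150, 450, 330) 3.3333333333333335
side (190, 150, 380, 340) 3.1578947368421053
```

View pics/top_scene.png

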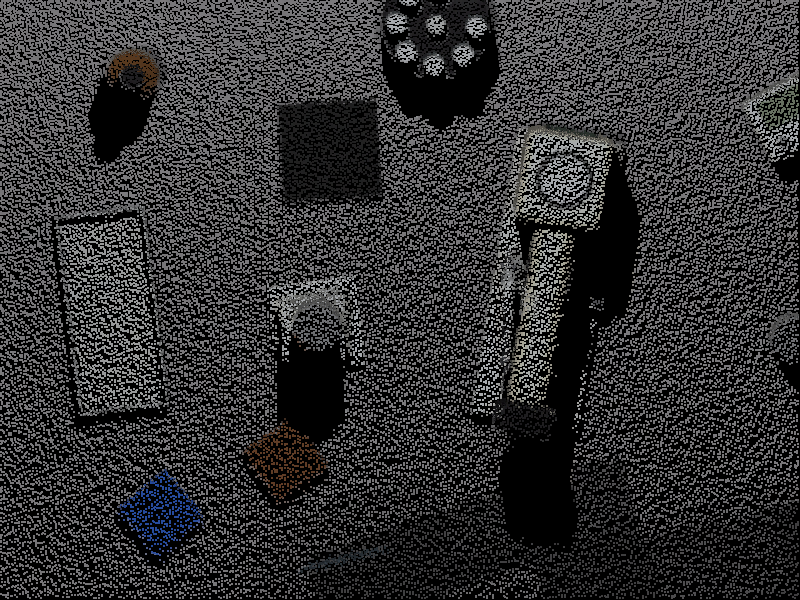

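View pics/top_side.png

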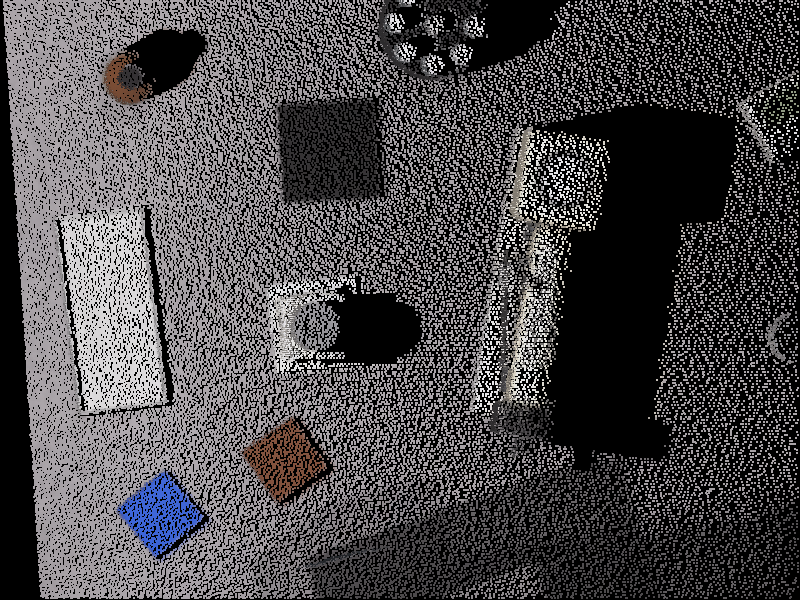

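View pics/crop_scene_170.png

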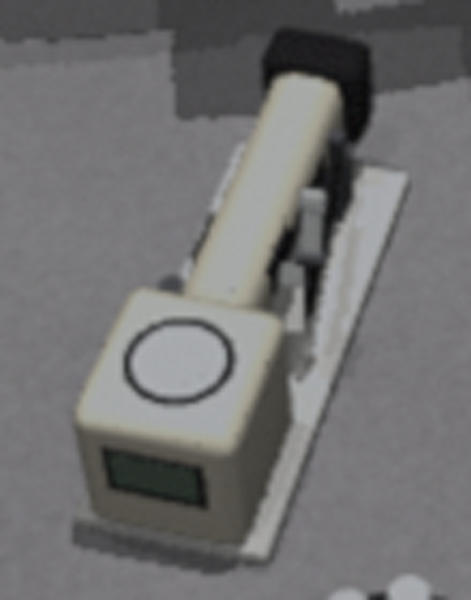

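View pics/crop_scene_280.png

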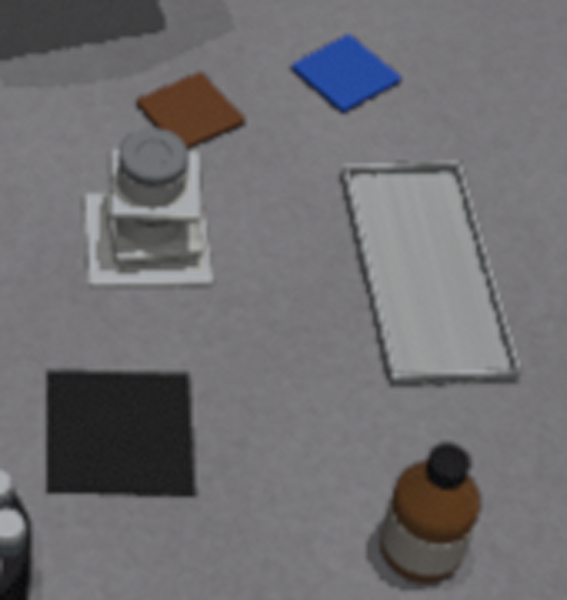

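View pics/crop_side_190.png

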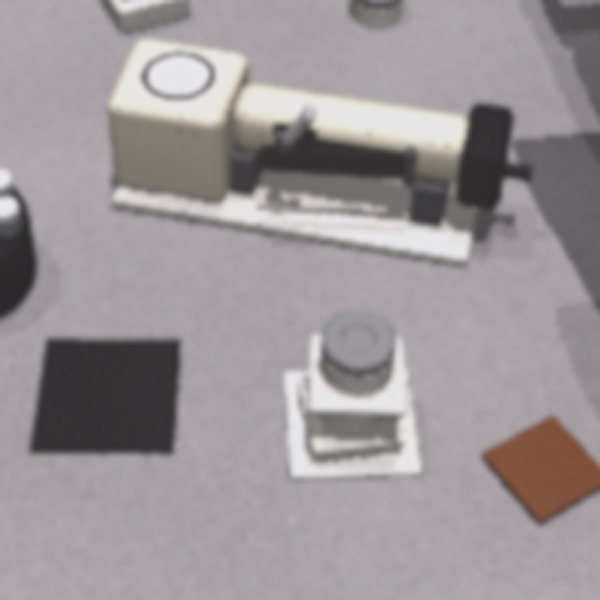

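```bash
cat > fit.py <<'E'
from h import *
def pts(d,zlo,zhi,xlo,xhi,ylo,yhi):
    P=cloud(d).reshape(-1,3);C=d['frame'].reshape(-1,3).astype(int)
    k=(d['depth'].ravel()>0)&(P[:,2]>zlo)&(P[:,2]<zhi)&(P[:,0]>xlo)&(P[:,0]<xhi)&(P[:,1]>ylo)&(P[:,1]<yhi)
    return P[k],C[k]
def rect(P):
    (c,s,a)=cv2.minAreaRect(P[:,:2].astype(np.float32));return np.round(c,1),np.round(s,1),round(a,1),len(P),np.round(np.median(P[:,2]),1)
def circ(P):
    x,y=P[:,0],P[:,1];A=np.c_[x,y,np.ones(len(x))];s=np.linalg.lstsq(A,x*x+y*y,rcond=None)[0]
    return s[0]/2,s[1]/2,np.sqrt(s[2]+s[0]**2/4+s[1]**2/4)
E
python3 - <<'E'
from fit import *
import pickle
D=pickle.load(open('D0.pkl','rb'))
for n in ['scene','side']:
    d=D[n];print(n)
    print('head',rect(pts(d,101,112,560,690,-230,-100)[0]))
    P,C=pts(d,101,112,600,650,-195,-130);k=C.sum(1)<250;P=P[k]
    print('ring',circ(P),len(P))
    print('barrel',rect(pts(d,92,101,400,562,-200,-105)[0]))
    P,C=pts(d,90,112,420,550,-200,-105)
    for x0 in range(430,550,20):
        q=P[(P[:,0]>x0-5)&(P[:,0]<x0+5)&(P[:,2]>95.5)]; print(x0,np.round([q[:,1].min(),q[:,1].max(),q[:,2].max()],1),end=' ')
    print()
    P,C=pts(d,-3,12,590,720,0,140);P=P[C.sum(1)<200];print('mat',rect(P))
    print('stack', [(z,rect(pts(d,z-2.5,z+2.5,430,530,40,130)[0])) for z in (6,16,24,60,64,96)])
    P,C=pts(d,8,16,370,610,220,360);print('trayrim',rect(P))
    P,C=pts(d,1.5,16,370,610,220,360);print('tray',rect(P))
    P,C=pts(d,27,37,430,520,-430,-340);print('cup3',rect(P),circ(P), P[:,0].min(),P[:,0].max(),P[:,1].min(),P[:,1].max())
    P,C=pts(d,101,150,480,590,-160,-90);
    print('lever',rect(P), P[P[:,2].argmax()])
E
```

```text
scene
head (array([ 614.9, -161.7]), array([ 86.8, 108.6]), 80.7, 1185, np.float64(104.8))
ring (np.float64(620.9394827074569), np.float64(-164.06690069343745), np.float64(26.473085516592807)) 51
barrel (array([ 480.9, -135.9]), array([ 63.9, 161.1]), 88.3, 767, np.float64(96.8))
430 [-148.8 -116.1  100.9] 450 [-152.6 -118.5  100.9] 470 [-156.4 -122.7  102.2] 490 [-153.5 -123.4   99.7] 510 [-162.2 -129.9  101.9] 530 [-163.9 -105.   109.1] 
mat (array([650.4,  71.1]), array([103.2,  97.9]), 3.7, 1583, np.float64(3.9))
stack [(6, (array([481.8,  85.1]), array([90.2, 94.9]), 89.3, 316, np.float64(5.9))), (16, (array([493.8,  89.7]), array([26. , 59.9]), 10.6, 16, np.float64(17.0))), (24, (array([478.6,  88.2]), array([61.4, 64.3]), 11.4, 137, np.float64(24.2))), (60, (array([475.9,  88.4]), array([64.5, 63.7]), 89.3, 86, np.float64(61.2))), (64, (array([474.2,  87.6]), array([67. , 63.9]), 1.7, 176, np.float64(63.7))), (96, (array([474. ,  84.3]), array([47.6, 47. ]), 0.0, 205, np.float64(95.8)))]
trayrim (array([489.7, 289.1]), array([205.5,  92.3]), 7.1, 337, np.float64(11.0))
tray (a
[... 1254 characters left out ...]
array([473.3,  88.7]), array([63.3, 65.8]), 1.8, 312, np.float64(64.4))), (96, (array([474.1,  85.6]), array([46.2, 48.3]), 2.2, 316, np.float64(96.2)))]
trayrim (array([489.3, 290. ]), array([199.3,  91.9]), 7.1, 665, np.float64(11.6))
tray (array([490. , 289.9]), array([139.9, 239.8]), 90.0, 5574, np.float64(3.6))
cup3 (array([ 462.6, -392.2]), array([50.1, 46.4]), 28.9, 152, np.float64(32.2)) (np.float64(462.8192987473548), np.float64(-390.6396348204181), np.float64(18.391629342452017)) 438.94200573418476 486.4033100054686 -420.24538659883797 -365.77342985275504
lever (array([ 540.3, -128.2]), array([ 50. , 107.7]), 74.9, 123, np.float64(105.6)) [ 516.93920516 -103.40369055  127.93849951]
```

>>> move_arm([
  {"travel": [0, -0.02, 0], "yaw": 0.148, "fingers": 0.0},
  {"travel": [0, -0.02, 0], "yaw": 0.148, "fingers": 0.0},
  {"travel": [0, -0.02, 0], "yaw": 0.148, "fingers": 0.0},
  {"travel": [0, -0.02, 0], "yaw": 0.148, "fingers": 0.0},
  {"travel": [-0.05, 0, 0.022], "yaw": 0, "fingers": 0.0},
  {"travel": [-0.05, 0, 0.022], "yaw": 0, "fingers": 0.0},
  {"travel": [-0.05, 0, 0.022], "yaw": 0, "fingers": 0.0},
  {"travel": [-0.05, 0, 0.022], "yaw": 0, "fingers": 0.0},
  {"travel": [-0.05, 0, 0.022], "yaw": 0, "fingers": 0.0},
  {"travel": [-0.05, 0, 0.022], "yaw": 0, "fingers": 0.0},
])

```text
clock: 1.4
tcp_pos: [410.5, -219.9, 275.7]
eef_rot: [-90.0, 0.0, -98.8]
wrist_force: [-0.3, -0.5, -0.0]
width: 0.1
```

```bash
python3 - <<'E'
from h import *
import pickle
d=cam('wrist','w1');print(d['eye'],d['orientation'])
s=cam('side','s1')
pickle.dump((d,s),open('D1.pkl','wb'))
print(telemetry.state())
E
```

```text
[ 491.85101581 -233.70811797  453.24527522] [-1.88109361e+01  1.17596241e-03 -9.88773381e+01]
{'clock': 1.5, 'joints': array([-41.65962186,   3.36578431,  90.61869591,   0.12888364,
        86.04991669,  56.75943854]), 'joint_velocities': array([-4.67046449,  0.65755687, -0.49846751, -3.27041687, -0.72250439,
       -4.58491375]), 'tau': array([  1.53608713, -34.25983071, -30.34537554,   0.46921128,
         0.05605821,   0.79976527]), 'tcp_pos': array([ 411.7945437 , -216.89932178,  275.83055774]), 'eef_rot': array([-89.95829955,   0.12639502, -98.42793145]), 'wrist_force': array([-0.46754961, -0.05949261,  0.1514268 ]), 'wrist_torque': array([-0.03746346,  0.09398569,  0.00814389]), 'width': 0.04032962001045852}
```

View pics/w1.png

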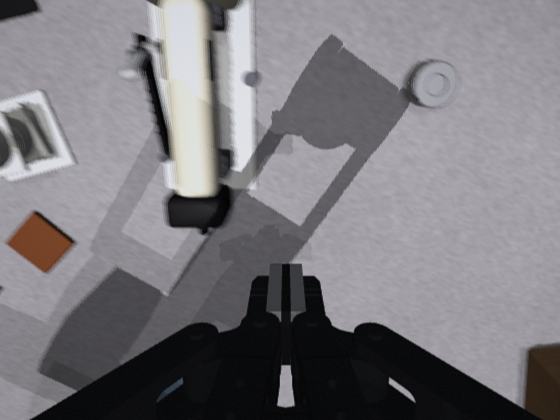

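View pics/s1.png

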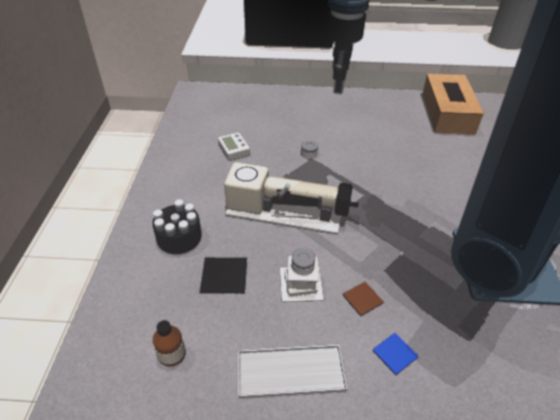

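>>> move_arm([
  {"travel": [-0.04, 0.02, 0.018], "yaw": 0, "fingers": 0.0},
  {"travel": [-0.04, 0.02, 0.018], "yaw": 0, "fingers": 0.0},
  {"travel": [-0.04, 0.02, 0.018], "yaw": 0, "fingers": 0.0},
  {"travel": [0, 0.015, 0], "yaw": 0, "fingers": 0.0},
  {"travel": [0, 0, 0], "yaw": 0, "fingers": 0.0},
  {"travel": [0, 0, 0], "yaw": 0, "fingers": 0.0},
])

```text
clock: 2.25
tcp_pos: [481.5, -112.6, 201.4]
eef_rot: [-90.0, -0.0, -98.9]
wrist_force: [1.0, -0.3, -0.4]
width: 0.3
```

```bash
python3 - <<'E'
from h import *
import pickle
d=cam('wrist','w2');print(d['eye'],d['orientation'])
pickle.dump(d,open('D2.pkl','wb'))
s=telemetry.state();print(s['tcp_pos'],s['eef_rot'])
P=cloud(d)
e=np.array([.988,-.153]);f=np.array([.153,.988]);o=np.array([527,-148.5])
q=P[...,:2]-o; lx=q@e; ly=q@f
k=(P[...,2]>108)&(lx<40)&(lx>-60)&(ly>15)&(ly<60)
print(k.sum())
for z0 in range(108,132,3):
    m=k&(P[...,2]>z0)&(P[...,2]<=z0+3)
    if m.sum(): print(z0,m.sum(),np.round([lx[m].min(),lx[m].max(),ly[m].min(),ly[m].max()],1))
E
```

```text
[ 562.71544256 -126.35846892  378.96715306] [-1.87780892e+01 -3.84381306e-02 -9.89497148e+01]
[ 481.64036769 -112.60995671  201.62305599] [-8.99297274e+01 -4.11981072e-02 -9.88764892e+01]
20425
108 45 [-9.6 -6.  33.4 44.2]
111 52 [-11.7  -7.7  33.3  44.1]
114 24 [-12.  -10.   33.3  43.9]
117 41 [-14.2 -10.3  31.1  45.2]
120 105 [-22.3 -11.2  30.4  45.1]
123 188 [-21.2 -12.7  31.1  45. ]
126 10 [-19.9 -15.7  33.1  42.7]
```

View pics/w2.png

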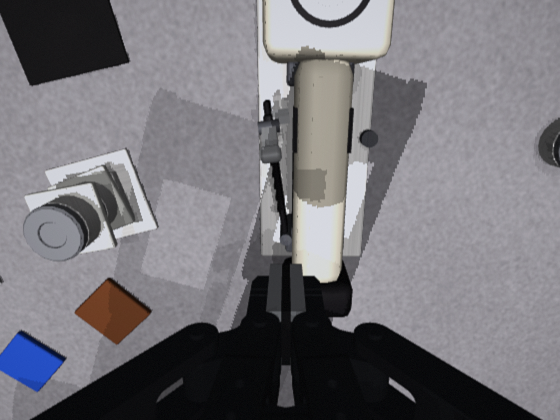

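```bash
python3 - <<'E'
from h import *
import pickle
d=pickle.load(open('D2.pkl','rb'))
P=cloud(d)
print('bench',np.median(P[...,2][(P[...,0]>450)&(P[...,1]<-220)&(np.abs(P[...,2])<15)]))
from scipy.stats import linregress
C=[];
B=P[(P[...,0]>440)&(P[...,0]<565)&(P[...,1]<-90)&(P[...,1]>-200)]
for zmin in(88,95):
  xs=[];ys=[]
  for x0 in range(460,560,5):
    q=B[(abs(B[:,0]-x0)<2.5)&(B[:,2]>zmin)&(B[:,2]<101)]
    # exclude lever
    if len(q)>20:
        y=np.sort(q[:,1]); xs.append(x0);ys.append((q[:,1].min()+np.percentile(q[:,1],99))/2)
        if zmin==95: print(x0,round(y[0],1),round(y[-1],1))
  l=linregress(xs,ys);print(zmin,l.slope,np.degrees(np.arctan(l.slope)),l.intercept+l.slope*480,l.rvalue)
H=P[(P[...,2]>102)&(P[...,2]<110)&(P[...,0]>560)&(P[...,1]<-90)&(P[...,1]>-230)]
print(H.min(0),H.max(0),np.median(H[:,2]))
(c,s,a)=cv2.minAreaRect(H[:,:2].astype(np.float32));print(c,s,a)
# barrel side edges
E
```

```text
bench -0.6803979760139782
88 -0.10046981573561548 -5.737243835288302 -141.97991103834644 -0.5585052947743631
460 -154.6 -122.1
465 -154.8 -124.3
470 -156.1 -125.0
475 -156.6 -125.2
480 -158.8 -125.7
485 -158.9 -126.4
490 -159.7 -127.4
495 -159.4 -128.0
500 -160.5 -128.2
505 -163.2 -130.1
510 -162.6 -130.2
515 -163.2 -131.0
520 -163.8 -132.0
525 -164.8 -132.2
530 -165.7 -100.7
535 -166.8 -100.9
540 -166.8 -133.9
545 -169.5 -134.9
550 -169.2 -136.8
555 -171.0 -136.8
95 -0.11348022479408004 -6.474241491761093 -142.1146441756142 -0.5503857588757103
[ 570.29436303 -203.68104698  102.00010612] [ 614.33359457 -117.2671982   107.12682288] 104.19105874684436
(591.6734008789062, -160.09750366210938) (83.89936065673828, 33.10166931152344) 81.0647964477539
```

>>> move_arm([
  {"travel": [-0.009, 0.04, 0.002], "yaw": 0, "fingers": 0.0},
  {"travel": [0, 0.035, 0], "yaw": 0, "fingers": 0.0},
  {"travel": [0, 0.015, 0], "yaw": 0, "fingers": 0.0},
  {"travel": [0, 0, 0], "yaw": 0, "fingers": 0.0},
  {"travel": [0, 0, 0.01], "yaw": 0, "fingers": 0.0},
  {"travel": [0, 0, 0.01], "yaw": 0, "fingers": 0.0},
  {"travel": [0, 0, 0.01], "yaw": 0, "fingers": 0.0},
  {"travel": [0, 0, 0.008], "yaw": 0, "fingers": 0.0},
  {"travel": [0, 0, 0], "yaw": 0, "fingers": 0.0},
])

```text
clock: 3.42
tcp_pos: [523.2, -108.5, 110.7]
eef_rot: [-90.0, -0.0, -98.8]
wrist_force: [-0.7, -0.9, -0.4]
width: 0.2
```

```bash
python3 - <<'E'
from h import *
d=cam('side');c=d['frame'][130:250,210:370,::-1];cv2.imwrite('pics/l1.png',cv2.resize(c,None,fx=5,fy=5,interpolation=cv2.INTER_CUBIC))
s=telemetry.state();print(s['tcp_pos'],s['wrist_force'])
E
```

```text
[ 522.59905886 -108.30248447  110.6136189 ] [-0.68225079  0.45885669  0.06680941]
```

View pics/l1.png

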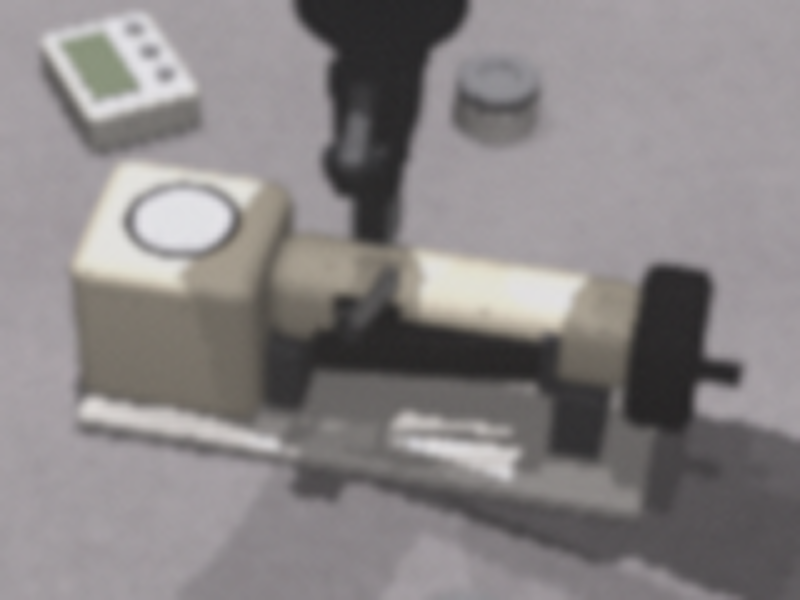

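```bash
python3 - <<'E'
from fit import *
d=cam('side');
K=d['mtx'];Rm=rot(d)
def proj(p):
    q=(np.array(p)-d['eye'])@Rm; return K[0,0]*q[0]/-q[2]+K[0,2], -K[1,1]*q[1]/-q[2]+K[1,2]
s=telemetry.state();t=s['tcp_pos']
for p in [t,[512,-111,123],[532,-114,92],[621,-164,105],t+[0,0,20]]:
    u,v=proj(p);print(p,(u,v),((u-210)*5,(v-130)*5))
P=cloud(d)
for (a,b) in [(375,285),(385,270),(365,310),(375,235),(375,215),(375,180)]:
    u,v=210+a//5,130+b//5;print((a,b),P[v,u].round(1),d['frame'][v,u])
w=cam('wrist','w3')
E
```

```text
[ 522.29638346 -108.21218113  110.59255911] (np.float64(284.6599327875646), np.float64(189.03261949072805)) (np.float64(373.29966393782314), np.float64(295.16309745364026))
[512, -111, 123] (np.float64(289.1827398569876), np.float64(184.54219175195573)) (np.float64(395.91369928493805), np.float64(272.71095875977863))
[532, -114, 92] (np.float64(280.6015114864649), np.float64(192.97162857091308)) (np.float64(353.0075574323246), np.float64(314.8581428545654))
[621, -164, 105] (np.float64(245.97692045344428), np.float64(173.81757908206583)) (np.float64(179.8846022672214), np.float64(219.08789541032917))
[ 522.29638346 -108.21218113  130.59255911] (np.float64(284.8384760263833), np.float64(182.68893123071496)) (np.float64(374.1923801319166), np.float64(263.4446561535748))
(375, 285) [ 521.5 -103.7  121.2] [88 85 83]
(385, 270) [ 517.2 -109.6  125.6] [92 89 88]
(365, 310) [ 525.8 -100.3  108. ] [84 82 82]
(375, 235) [521.8 -92.4 161.6] [49 48 48]
(375, 215) [522.2 -95.4 170.9] [45 44 44]
(375, 180) [521.2 -48.5 229.2] [42 42 42]
```

View pics/w3.png

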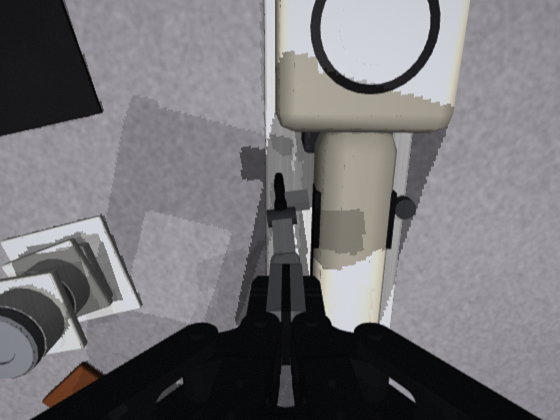

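```bash
python3 - <<'E'
from fit import *
d=cam('side');c=d['frame'][150:220,250:330,::-1];cv2.imwrite('pics/l2.png',cv2.resize(c,None,fx=8,fy=8,interpolation=cv2.INTER_CUBIC))
d=cam('wrist');c=d['frame'][150:300,210:360,::-1];cv2.imwrite('pics/l3.png',cv2.resize(c,None,fx=4,fy=4,interpolation=cv2.INTER_CUBIC))
P=cloud(d)
for v in range(200,300,8): print(v,P[v,283].round(1),P[v,276].round(1))
E
```

```text
200 [ 541.1 -110.9   90.2] [ 541.  -106.9   87.8]
208 [ 537.6 -110.4   93.5] [ 538.  -106.5   93. ]
216 [ 534.3 -109.9   97.4] [ 533.9 -105.8   94.5]
224 [ 530.6 -109.3   99.7] [ 531.4 -105.6  100.3]
232 [ 527.9 -108.9  104.6] [ 528.7 -105.3  105. ]
240 [ 525.8 -108.6  110.1] [ 525.9 -104.9  109.1]
248 [ 522.7 -108.1  113.4] [ 523.5 -104.6  113.8]
256 [ 521.1 -107.9  119.3] [ 521.7 -104.5  119.4]
264 [ 533.1 -110.   151.1] [ 532.4 -106.9  148.9]
272 [ 532.9 -110.   157.5] [ 533.  -107.2  157. ]
280 [ 533.  -110.1  164. ] [ 533.2 -107.4  163.5]
288 [ 532.3 -110.   168.5] [ 533.2 -107.6  169.3]
296 [ 532.9 -110.1  174.8] [ 533.3 -107.7  174.8]
```

View pics/l2.png

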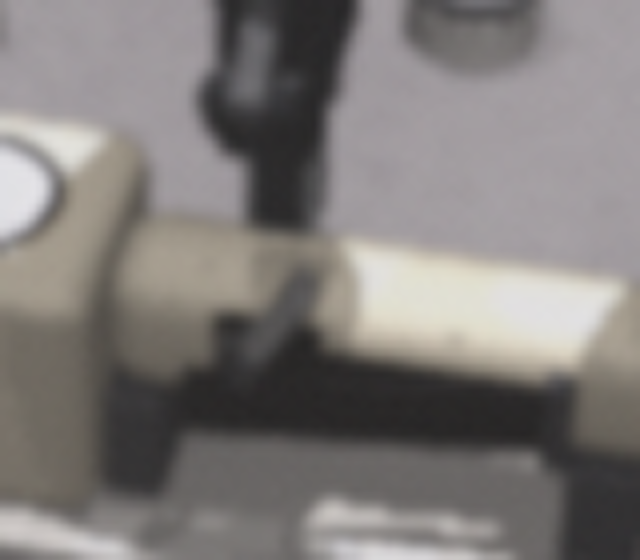

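View pics/l3.png

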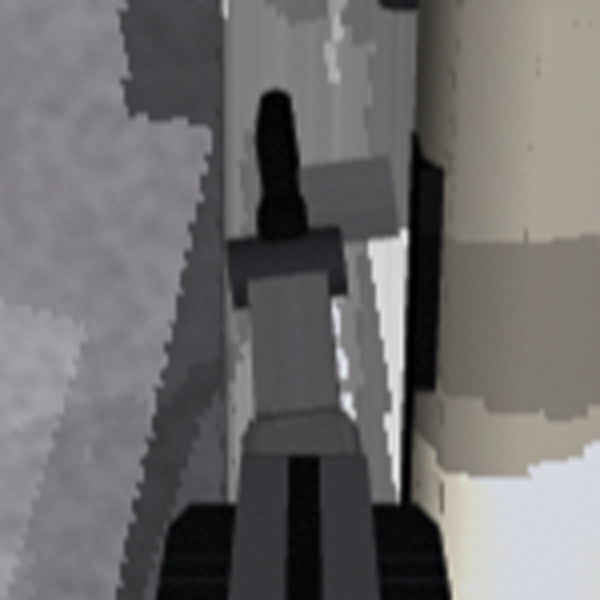

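```bash
python3 - <<'E'
from fit import *
d=cam('side')
K=d['mtx'];Rm=rot(d)
def proj(p):
    q=(np.array(p)-d['eye'])@Rm; return K[0,0]*q[0]/-q[2]+K[0,2], -K[1,1]*q[1]/-q[2]+K[1,2]
print(proj([411.8,-216.9,275.8]))
s=telemetry.state();print(s['tcp_pos'],s['width'])
for n in ['side','scene']:
    e=cam(n); P=cloud(e); t=s['tcp_pos']
    k=(abs(P[...,0]-t[0])<25)&(abs(P[...,1]-t[1])<30)&(P[...,2]>105)&(P[...,2]<230)
    Q=P[k]
    print(n,np.histogram(Q[:,2],bins=np.arange(105,231,10)))
    for z in (135,140,145,150,155,160,170,180):
        q=Q[abs(Q[:,2]-z)<2.5]
        if len(q): print(z,len(q),q.min(0).round(),q.max(0).round())
d=cam('scene','sc2')
E
```

```text
(np.float64(336.69479663477574), np.float64(105.93894727618434))
[ 522.21102621 -108.30471561  110.82258997] -0.10607894772823677
side (array([16, 18, 10,  0, 14, 34, 36, 15,  8,  9, 17, 34]), array([105, 115, 125, 135, 145, 155, 165, 175, 185, 195, 205, 215, 225]))
145 3 [ 522. -103.  146.] [ 527. -102.  147.]
150 4 [ 515. -105.  148.] [ 534. -100.  150.]
155 14 [ 511. -110.  153.] [534. -95. 157.]
160 17 [ 511. -112.  158.] [534. -93. 161.]
170 18 [ 511. -110.  168.] [534. -93. 172.]
180 8 [ 512. -107.  178.] [531. -94. 180.]
scene (array([ 21,  28,   9,   0,  12,  41,  41,  38,  56, 138,  47,  52]), array([105, 115, 125, 135, 145, 155, 165, 175, 185, 195, 205, 215, 225]))
150 7 [ 529. -112.  148.] [ 533. -103.  152.]
155 15 [ 524. -122.  153.] [ 534. -101.  157.]
160 22 [ 519. -121.  158.] [534. -95. 162.]
170 18 [ 521. -120.  168.] [534. -94. 172.]
180 17 [ 525. -122.  178.] [537. -95. 182.]
```

View pics/sc2.png

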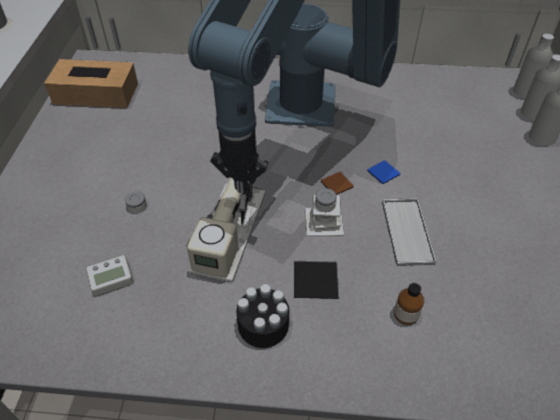

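The cameras show the closed fingertips at z≈147, while the reported TCP z is 110.8. So the real tips sit about 36 mm above the reported TCP, and the lever hasn't been touched. I'll back off, go lower and push again.

>>> move_arm([
  {"travel": [0.002, 0, -0.02], "yaw": 0, "fingers": 0.0},
  {"travel": [0, 0, -0.018], "yaw": 0, "fingers": 0.0},
  {"travel": [0, 0.02, 0], "yaw": 0, "fingers": 0.0},
  {"travel": [0, 0.015, 0], "yaw": 0, "fingers": 0.0},
  {"travel": [0, 0, 0], "yaw": 0, "fingers": 0.0},
  {"travel": [0, 0, 0.008], "yaw": 0, "fingers": 0.0},
  {"travel": [0, 0, 0.008], "yaw": 0, "fingers": 0.0},
  {"travel": [0, 0, 0.008], "yaw": 0, "fingers": 0.0},
  {"travel": [0, 0, 0.008], "yaw": 0, "fingers": 0.0},
  {"travel": [0, 0, 0], "yaw": 0, "fingers": 0.0},
])

```text
clock: 5.12
tcp_pos: [517.3, -109.7, 75.9]
eef_rot: [-89.9, -0.0, -98.8]
wrist_force: [0.4, -0.3, -0.5]
width: 0.3
```

```bash
python3 - <<'E'
from fit import *
d=cam('side');c=d['frame'][150:220,250:330,::-1];cv2.imwrite('pics/l4.png',cv2.resize(c,None,fx=8,fy=8,interpolation=cv2.INTER_CUBIC))
s=telemetry.state();print(s['tcp_pos'],s['wrist_force'])
E
```

```text
[ 516.87379358 -109.61816111   75.75216969] [0.0426321  0.03250583 0.23345827]
```

View pics/l4.png

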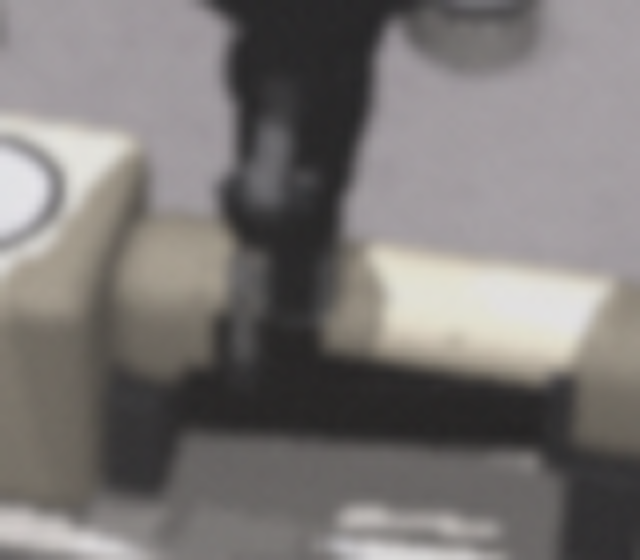

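>>> move_arm([
  {"travel": [0, 0, 0.006], "yaw": 0, "fingers": 0.0},
  {"travel": [0, 0, 0.006], "yaw": 0, "fingers": 0.0},
  {"travel": [0, 0, 0.004], "yaw": 0, "fingers": 0.0},
  {"travel": [0, 0, 0], "yaw": 0, "fingers": 0.0},
])

```text
clock: 5.68
tcp_pos: [532.3, -112.0, 75.6]
eef_rot: [-90.0, -0.0, -98.8]
wrist_force: [-1.9, -0.4, -0.6]
width: 0.0
```

>>> move_arm([
  {"travel": [0, 0, 0.003], "yaw": 0, "fingers": 0.0},
  {"travel": [0, 0, 0], "yaw": 0, "fingers": 0.0},
])

```text
clock: 5.92
tcp_pos: [532.9, -112.0, 75.3]
eef_rot: [-90.3, 0.0, -98.8]
wrist_force: [-8.0, 0.4, 1.8]
width: 0.1
```

```bash
python3 - <<'E'
from fit import *
d=cam('side');c=d['frame'][150:220,250:330,::-1];cv2.imwrite('pics/l5.png',cv2.resize(c,None,fx=8,fy=8,interpolation=cv2.INTER_CUBIC))
s=telemetry.state();print(s['tcp_pos'],s['wrist_force'])
E
```

```text
[ 532.91444701 -111.99933415   75.27689549] [-7.00088879 -0.41166416  0.83301532]
```

View pics/l5.png

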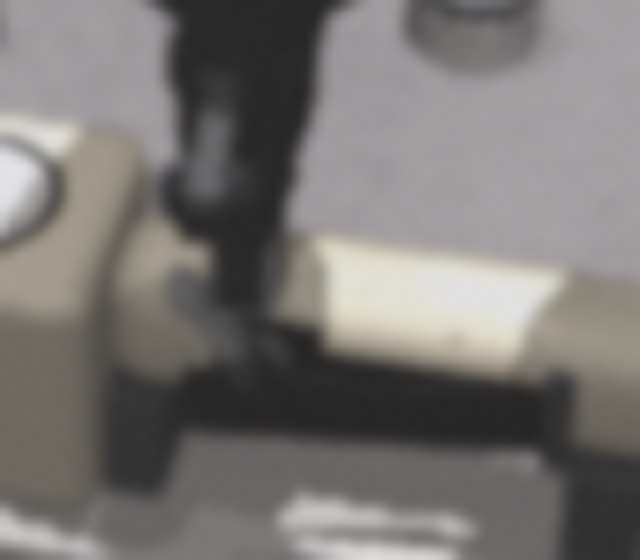

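>>> move_arm([
  {"travel": [0, 0, -0.008], "yaw": 0, "fingers": 0.0},
  {"travel": [0, -0.045, -0.01], "yaw": 0, "fingers": 0.06},
  {"travel": [0, -0.045, -0.01], "yaw": 0, "fingers": 0.06},
  {"travel": [-0.046, 0, -0.015], "yaw": 0, "fingers": 0.06},
  {"travel": [-0.046, 0, -0.015], "yaw": 0, "fingers": 0.06},
  {"travel": [-0.046, 0, -0.015], "yaw": 0, "fingers": 0.06},
  {"travel": [-0.046, 0, -0.015], "yaw": 0, "fingers": 0.06},
  {"travel": [0, 0, 0], "yaw": 0, "fingers": 0.06},
  {"travel": [0, 0, 0], "yaw": 0, "fingers": 0.06},
])

```text
clock: 7.1
tcp_pos: [476.8, 82.6, 166.3]
eef_rot: [-89.9, -0.0, -98.7]
wrist_force: [-0.0, -0.4, -0.4]
width: 60.1
```

```bash
cat > tips.py <<'E'
from fit import *
def tips():
    s=telemetry.state();t=s['tcp_pos'];psi=np.radians(s['eef_rot'][2]);print('tcp',t.round(1),s['eef_rot'].round(1),'w',round(float(s['width']),1),'F',s['wrist_force'].round(1))
    ex=np.array([np.cos(psi),np.sin(psi)]);ez=np.array([-np.sin(psi),np.cos(psi)])
    for n in ['side','scene']:
        P=cloud(cam(n)).reshape(-1,3);q=P[:,:2]-t[:2];a=q@ex;b=q@ez
        k=(abs(a)<70)&(abs(b)<16)&(P[:,2]<t[2]+90)&(P[:,2]>t[2]+25)
        for sg in(-1,1):
            m=k&(a*sg>0)
            if m.sum(): print(n,sg,'lowest',np.sort(P[m,2])[:6].round(1),'a range',(a[m].min().round(1),a[m].max().round(1)),'b',(b[m].min().round(1),b[m].max().round(1)))
E
python3 - <<'E'
from tips import *
tips(); cam('wrist','w4'); s=cam('side');c=s['frame'][150:330,210:390,::-1];cv2.imwrite('pics/s4.png',cv2.resize(c,None,fx=3.3,fy=3.3))
E
```

```text
tcp [476.8  82.6 166.3] [-89.9  -0.  -98.7] w 60.1 F [-0.  -0.4 -0.4]
side -1 lowest [205.7 207.8 208.  209.7 209.7 209.7] a range (np.float64(-60.9), np.float64(-30.6)) b (np.float64(-12.5), np.float64(13.6))
side 1 lowest [224.4 225.9 226.2 226.7 226.8 228. ] a range (np.float64(28.8), np.float64(31.6)) b (np.float64(-5.8), np.float64(3.2))
scene -1 lowest [208.8 210.1 212.6 214.6 214.8 215.3] a range (np.float64(-59.2), np.float64(-29.6)) b (np.float64(-7.7), np.float64(15.0))
scene 1 lowest [208.2 208.6 211.3 211.7 212.6 212.7] a range (np.float64(29.9), np.float64(56.5)) b (np.float64(-12.0), np.float64(13.3))
```

View pics/w4.png

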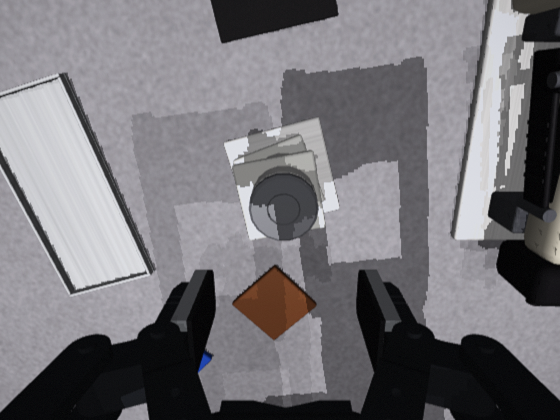

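View pics/s4.png

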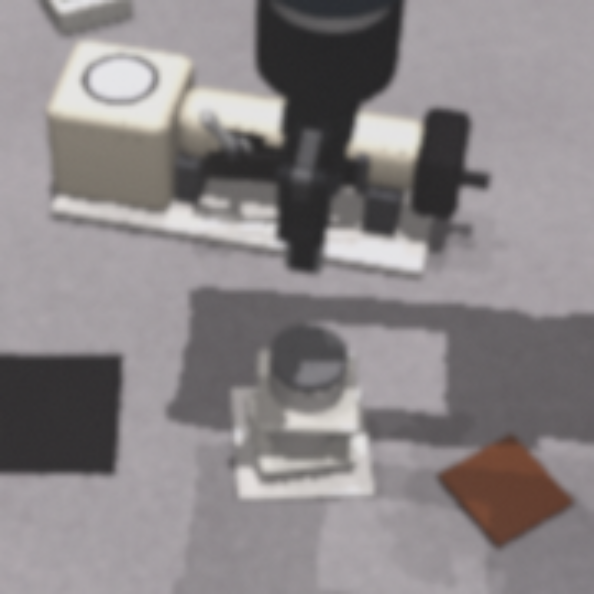

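```bash
python3 - <<'E'
from fit import *
d=cam('wrist')
print('cup1 c',ray(d,284,204,96),'lid inner',ray(d,284.5,208,96))
P=cloud(d)
k=(P[...,2]>93)&(P[...,2]<99)&(abs(P[...,0]-474)<40)&(abs(P[...,1]-85)<40)
q=P[k];print(len(q),q.min(0),q.max(0));h=cv2.minEnclosingCircle(q[:,:2].astype(np.float32));print(h)
E
```

```text
cup1 c [477.08025101  81.595402    96.        ] lid inner [474.09916914  81.71377415  96.        ]
3507 [448.62937965  58.35140935  93.00089706] [498.3930351  107.39482271  97.66492806]
((473.62261962890625, 83.11151123046875), 25.090484619140625)
```

>>> move_arm([
  {"travel": [-0.001, 0.04, -0.003], "yaw": 0, "fingers": 0.075},
  {"travel": [0, 0.04, 0], "yaw": 0, "fingers": 0.075},
  {"travel": [0, 0.03, 0], "yaw": 0, "fingers": 0.075},
  {"travel": [0, 0.015, 0], "yaw": 0, "fingers": 0.075},
  {"travel": [0, 0.006, 0], "yaw": 0, "fingers": 0.075},
  {"travel": [0, 0, 0], "yaw": 0, "fingers": 0.075},
])

```text
clock: 8.1
tcp_pos: [473.9, 84.2, 35.2]
eef_rot: [-90.0, 0.0, -98.8]
wrist_force: [-0.5, 0.4, 0.8]
width: 74.8
```

```bash
python3 - <<'E'
from tips import *
tips(); cam('wrist','w5'); s=cam('side');c=s['frame'][150:330,210:390,::-1];cv2.imwrite('pics/s5.png',cv2.resize(c,None,fx=3.3,fy=3.3))
E
```

```text
tcp [473.9  84.2  35.2] [-90.    0.  -98.8] w 74.8 F [-0.5  0.4  0.8]
side -1 lowest [60.6 60.9 61.1 61.3 61.4 61.8] a range (np.float64(-53.2), np.float64(-0.0)) b (np.float64(-16.0), np.float64(15.9))
side 1 lowest [81.5 92.1 93.6 93.6 95.6 95.9] a range (np.float64(4.3), np.float64(38.4)) b (np.float64(-16.0), np.float64(1.9))
scene -1 lowest [60.5 60.9 61.3 61.4 61.6 61.6] a range (np.float64(-62.5), np.float64(-0.0)) b (np.float64(-15.7), np.float64(15.9))
scene 1 lowest [63.6 63.7 64.2 64.3 64.6 64.7] a range (np.float64(0.0), np.float64(55.0)) b (np.float64(-15.7), np.float64(15.6))
```

View pics/w5.png

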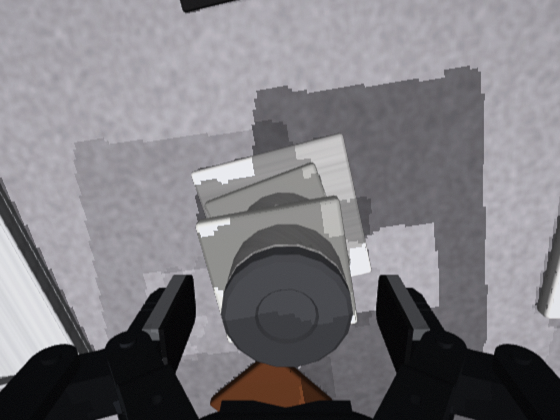

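View pics/s5.png

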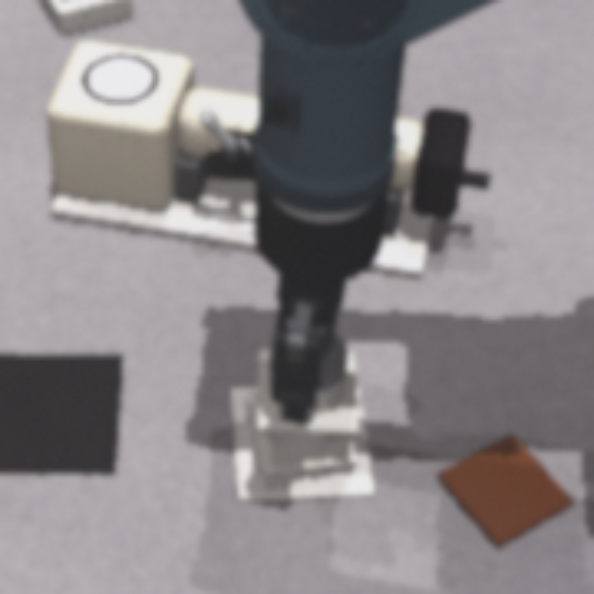

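Fingers straddle cup1 (wrist ~(287,310)) with its centre level with the pads. I'll close on it and lift.

>>> move_arm([
  {"travel": [0, 0, 0], "yaw": 0, "fingers": 0.044},
  {"travel": [0, 0, 0], "yaw": 0, "fingers": 0.044},
  {"travel": [0, 0, 0], "yaw": 0, "fingers": 0.044},
  {"travel": [0, 0, 0], "yaw": 0, "fingers": 0.044},
  {"travel": [0, -0.005, 0], "yaw": 0, "fingers": 0.044},
  {"travel": [0, -0.02, 0], "yaw": 0, "fingers": 0.044},
  {"travel": [0, -0.04, 0], "yaw": 0, "fingers": 0.044},
  {"travel": [0, -0.04, 0], "yaw": 0, "fingers": 0.044},
  {"travel": [0, 0, 0], "yaw": 0, "fingers": 0.044},
])

```text
clock: 9.43
tcp_pos: [475.8, 84.3, 143.1]
eef_rot: [-89.6, 0.0, -98.8]
wrist_force: [-0.7, 0.5, -1.8]
width: 48.5
```

```bash
python3 - <<'E'
from tips import *
import pickle
s=cam('side');c=s['frame'][100:330,210:390,::-1];cv2.imwrite('pics/s6.png',cv2.resize(c,None,fx=2.6,fy=2.6))
S=telemetry.state();print(S['tcp_pos'],S['eef_rot'],S['width'],S['wrist_force'])
P=cloud(s);q=P[(abs(P[...,0]-474)<40)&(abs(P[...,1]-88)<40)&(P[...,2]>60)&(P[...,2]<68)]
print(rect(q))
w=cam('wrist','w6');pickle.dump((s,w),open('D6.pkl','wb'))
E
```

```text
[474.29810457  84.35830432 141.15245626] [-8.98100823e+01  1.88991013e-02 -9.87717666e+01] 48.162093547692706 [-0.27408893  0.24695258 -2.10476802]
(array([473.2,  87.5]), array([63.2, 66.8]), 2.1, 730, np.float64(64.5))
```

View pics/s6.png

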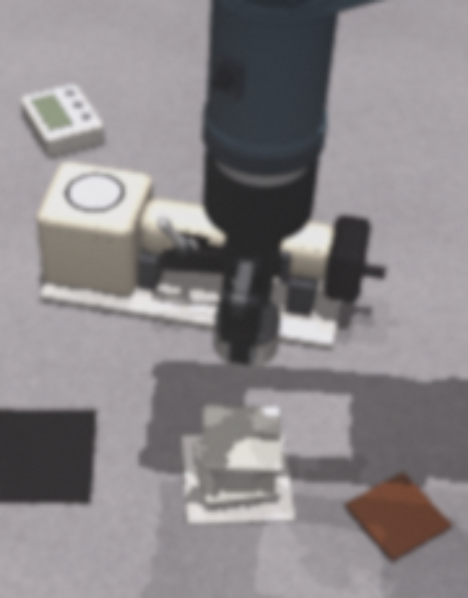

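View pics/w6.png

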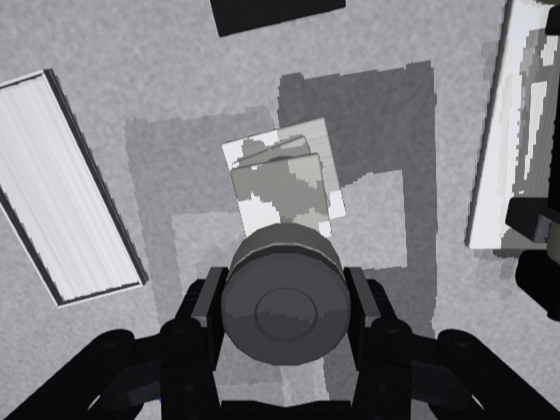

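>>> move_arm([
  {"travel": [0.03, 0, 0.014], "yaw": 0, "fingers": 0.044},
  {"travel": [0.048, 0, 0.022], "yaw": 0, "fingers": 0.044},
  {"travel": [0.048, 0, 0.022], "yaw": 0, "fingers": 0.044},
  {"travel": [0.048, 0, 0.022], "yaw": 0, "fingers": 0.044},
  {"travel": [0.035, 0, 0.016], "yaw": 0, "fingers": 0.044},
  {"travel": [0.014, 0, 0.007], "yaw": 0, "fingers": 0.044},
  {"travel": [0, 0, 0], "yaw": 0, "fingers": 0.044},
  {"travel": [0, 0, 0], "yaw": 0, "fingers": 0.044},
])

```text
clock: 10.52
tcp_pos: [540.4, -150.1, 139.2]
eef_rot: [-90.1, 0.1, -98.7]
wrist_force: [-0.0, 0.4, -0.5]
width: 48.3
```

```bash
python3 - <<'E'
from tips import *
import pickle
S=telemetry.state();print(S['tcp_pos'],S['eef_rot'],S['width'],S['wrist_force'])
w=cam('wrist','w7');pickle.dump(w,open('D7.pkl','wb'))
P=cloud(w);H=P[(P[...,2]>102)&(P[...,2]<109)&(P[...,0]>560)&(P[...,1]<-90)&(P[...,1]>-230)]
print(H.min(0),H.max(0),rect(H))
m=(w['frame'].sum(2)<220)&(P[...,2]>100)&(P[...,2]<110)&(abs(P[...,0]-621)<40)&(abs(P[...,1]+164)<40)
v,u=np.nonzero(m)
q=P[m]; print(len(q),circ(q),cv2.minEnclosingCircle(q[:,:2].astype(np.float32)))
E
```

```text
[ 540.37018546 -150.07558898  139.19381379] [-9.00976530e+01  6.39984003e-02 -9.87230172e+01] 48.301179929353616 [-0.04036271  0.43216837 -0.52820171]
[ 571.24527554 -212.2302967   102.00042479] [ 665.88857055 -118.05396736  107.59510514] (array([ 617.9, -164.5]), array([84.3, 85.5]), 80.9, 23866, np.float64(104.4))
2303 (np.float64(620.0768486551207), np.float64(-164.8898636946601), np.float64(26.767772261116736)) ((620.0036010742188, -164.96536254882812), 28.752098083496094)
```

View pics/w7.png

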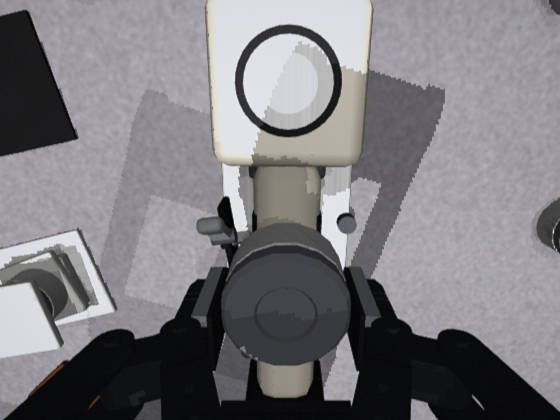

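>>> move_arm([
  {"travel": [0.002, 0, 0.03], "yaw": 0, "fingers": 0.044},
  {"travel": [0, 0, 0.035], "yaw": 0, "fingers": 0.044},
  {"travel": [0, 0.01, 0.016], "yaw": 0, "fingers": 0.044},
  {"travel": [0, 0.025, 0], "yaw": 0, "fingers": 0.044},
  {"travel": [0, 0.015, 0], "yaw": 0, "fingers": 0.044},
  {"travel": [0, 0.005, 0], "yaw": 0, "fingers": 0.044},
  {"travel": [0, 0, 0], "yaw": 0, "fingers": 0.044},
  {"travel": [0, 0, 0], "yaw": 0, "fingers": 0.044},
])

```text
clock: 11.58
tcp_pos: [621.3, -166.4, 85.9]
eef_rot: [-89.9, -0.0, -98.8]
wrist_force: [0.1, 0.2, -1.1]
width: 48.5
```

```bash
cat > look.py <<'E'
import sys
from tips import *
# look.py camera u0 v0 u1 v1 name
def look(n,u0,v0,u1,v1,name):
    c=cam(n)['frame'][v0:v1,u0:u1,::-1];f=min(800/c.shape[1],600/c.shape[0]);cv2.imwrite('pics/'+name+'.png',cv2.resize(c,None,fx=f,fy=f,interpolation=cv2.INTER_CUBIC))
def st():
    S=telemetry.state();print(round(S['clock'],2),S['tcp_pos'].round(1),S['eef_rot'].round(1),'w',round(float(S['width']),1),'F',S['wrist_force'].round(1))
E
python3 - <<'E'
from look import *
st();look('side',200,110,300,220,'s8');look('scene',170,190,270,290,'c8')
E
```

```text
11.57 [ 621.3 -166.4   85.9] [-89.9  -0.  -98.8] w 48.5 F [ 0.1  0.2 -1.1]
```

View pics/s8.png

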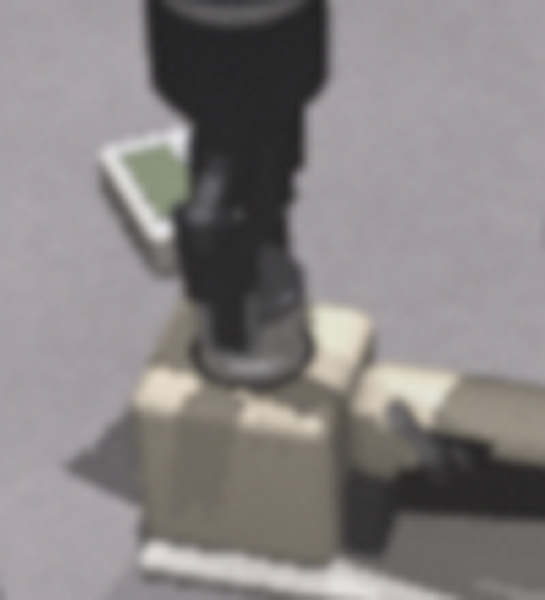

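View pics/c8.png

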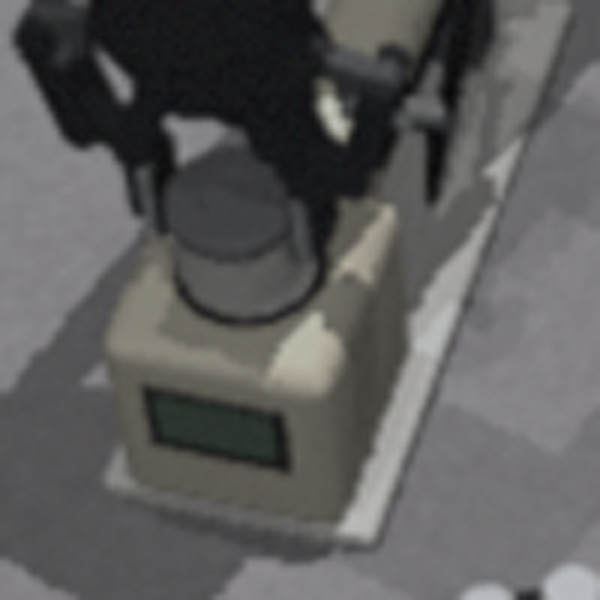

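>>> move_arm([
  {"travel": [-0.002, 0.004, -0.001], "yaw": 0, "fingers": 0.044},
  {"travel": [0, 0.003, 0], "yaw": 0, "fingers": 0.044},
  {"travel": [0, 0, 0], "yaw": 0, "fingers": 0.044},
  {"travel": [0, 0.001, 0], "yaw": 0, "fingers": 0.044},
  {"travel": [0, 0, 0], "yaw": 0, "fingers": 0.044},
])

```text
clock: 12.3
tcp_pos: [620.2, -164.0, 76.9]
eef_rot: [-90.0, -0.0, -98.8]
wrist_force: [0.2, -0.6, -0.6]
width: 48.1
```

>>> move_arm([
  {"travel": [0, 0.001, 0], "yaw": 0, "fingers": 0.044},
  {"travel": [0, 0, 0], "yaw": 0, "fingers": 0.044},
])

```text
clock: 12.55
tcp_pos: [620.3, -164.1, 76.7]
eef_rot: [-90.0, -0.0, -98.8]
wrist_force: [-2.2, -0.3, 5.1]
width: 48.4
```

>>> move_arm([
  {"travel": [0, 0.001, 0], "yaw": 0, "fingers": 0.044},
  {"travel": [0, 0, 0], "yaw": 0, "fingers": 0.044},
])

```text
clock: 12.8
tcp_pos: [620.4, -164.1, 76.7]
eef_rot: [-89.9, -0.0, -98.8]
wrist_force: [-5.5, 1.0, 11.0]
width: 48.3
```

>>> move_arm([
  {"travel": [0, -0.0015, 0], "yaw": 0, "fingers": 0.044},
  {"travel": [0, 0, 0], "yaw": 0, "fingers": 0.056},
  {"travel": [0, 0, 0], "yaw": 0, "fingers": 0.065},
  {"travel": [0, 0, 0], "yaw": 0, "fingers": 0.075},
  {"travel": [0, -0.02, 0], "yaw": 0, "fingers": 0.075},
  {"travel": [0, -0.04, 0], "yaw": 0, "fingers": 0.075},
  {"travel": [0, -0.02, -0.03], "yaw": 0, "fingers": 0.075},
  {"travel": [0, 0, -0.05], "yaw": 0, "fingers": 0.085},
  {"travel": [0, 0, -0.05], "yaw": 0, "fingers": 0.085},
  {"travel": [0, 0, 0], "yaw": 0, "fingers": 0.085},
])

```text
clock: 14.05
tcp_pos: [488.1, -142.7, 156.0]
eef_rot: [-90.2, 0.0, -98.8]
wrist_force: [0.8, -0.3, 0.0]
width: 85.1
```

```bash
python3 - <<'E'
from look import *
st();w=cam('wrist','w9')
for n,d in (('wrist',w),('scene',cam('scene')),('side',cam('side'))):
    P=cloud(d);q=P[(P[...,2]>133)&(P[...,2]<141)&(abs(P[...,0]-620)<35)&(abs(P[...,1]+164)<35)]
    print(n,len(q),cv2.minEnclosingCircle(q[:,:2].astype(np.float32)),np.median(q[:,2]))
E
```

```text
14.05 [ 488.1 -142.7  156. ] [-90.2   0.  -98.8] w 85.1 F [ 0.8 -0.3  0. ]
wrist 1303 ((604.504638671875, -163.0258026123047), 19.26862907409668) 136.03248732011522
scene 324 ((619.9065551757812, -163.61952209472656), 26.4921875) 136.3475643076651
side 225 ((620.732421875, -160.51731872558594), 26.629270553588867) 137.19131227720743
```

View pics/w9.png

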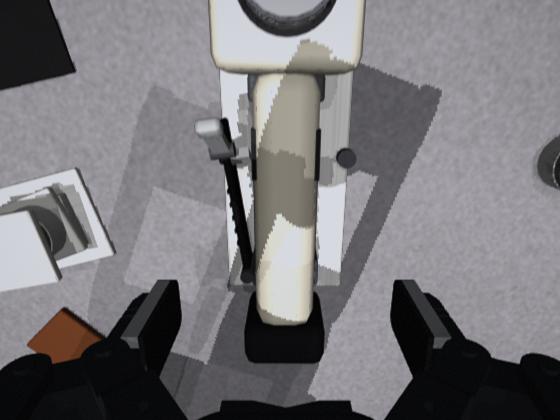

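```bash
python3 - <<'E'
from look import *
w=cam('wrist');P=cloud(w)
o=np.array([620.3,-164.5])-95*np.array([.9875,-.158]);e=np.array([.9875,-.158]);f=np.array([.158,.9875])
def loc(p): return ((p[:2]-o)@e).round(1),((p[:2]-o)@f).round(1),p[2].round(1)
for uv in [(345,158),(345,165),(317,150),(317,260),(318,270),(212,128),(232,170),(245,270),(285,325),(285,345),(283,300)]:
    print(uv,loc(P[uv[1],uv[0]]))
print(loc(telemetry.state()['tcp_pos']))
L=P-0; q=(P[...,:2]-o); lx=q@e; ly=q@f
for x0 in (-70,-60,-50,-40,-30):
  for sg in (-1,1):
    m=(abs(lx-x0)<5)&(ly*sg>20)&(ly*sg<62)&(P[...,2]>5)
    if m.sum(): 
        print(x0,sg,[(a,np.round(P[...,2][m&(abs(ly*sg-a)<2.5)].max(),0)) for a in range(22,62,5) if (m&(abs(ly*sg-a)<2.5)).any()])
st()
E
```

```text
(345, 158) (np.float64(-13.5), np.float64(-52.3), np.float64(21.8))
(345, 165) (np.float64(-19.6), np.float64(-52.7), np.float64(21.2))
(317, 150) (np.float64(5.0), np.float64(-22.5), np.float64(88.8))
(317, 260) (np.float64(-115.1), np.float64(-32.5), np.float64(11.2))
(318, 270) (np.float64(-125.7), np.float64(-33.7), np.float64(11.5))
(212, 128) (np.float64(23.2), np.float64(39.8), np.float64(122.5))
(232, 170) (np.float64(-10.2), np.float64(35.4), np.float64(82.3))
(245, 270) (np.float64(-86.0), np.float64(28.4), np.float64(85.5))
(285, 325) (np.float64(-126.1), np.float64(-1.7), np.float64(97.3))
(285, 345) (np.float64(-141.1), np.float64(-1.8), np.float64(101.2))
(283, 300) (np.float64(-103.9), np.float64(-0.2), np.float64(97.8))
(np.float64(-33.7), np.float64(-0.6), np.float64(156.7))
-70 -1 [(22, np.float64(88.0)), (27, np.float64(13.0)), (32, np.float64(13.0)), (37, np.float64(13.0)), (42, np.float64(13.0)), (47, np.float64(13.0)), (52, np.float64(13.0)), (57, np.float64(8.0))]
-70 1 [(22, np.float64(89.0)), (27, np.float64(87.0)), (32, np.float64(88.0)), (37, np.float64(86.
[... 917 characters left out ...]
loat64(242.0)), (52, np.float64(258.0)), (57, np.float64(260.0))]
-40 1 [(22, np.float64(88.0)), (27, np.float64(12.0)), (32, np.float64(88.0)), (37, np.float64(87.0)), (42, np.float64(243.0)), (47, np.float64(257.0)), (52, np.float64(259.0)), (57, np.float64(261.0))]
-30 -1 [(22, np.float64(269.0)), (32, np.float64(13.0)), (37, np.float64(13.0)), (42, np.float64(269.0)), (47, np.float64(268.0)), (52, np.float64(262.0)), (57, np.float64(260.0))]
-30 1 [(22, np.float64(89.0)), (32, np.float64(87.0)), (37, np.float64(88.0)), (42, np.float64(269.0)), (47, np.float64(264.0)), (52, np.float64(260.0)), (57, np.float64(269.0))]
14.25 [ 493.1 -144.7  156.7] [-89.9  -0.  -98.8] w 84.8 F [0.4 0.6 0.8]
```

>>> move_arm([
  {"travel": [-0.005, 0.03, -0.016], "yaw": 0, "fingers": 0.085},
  {"travel": [0, 0.04, 0], "yaw": 0, "fingers": 0.085},
  {"travel": [0, 0.04, 0], "yaw": 0, "fingers": 0.085},
  {"travel": [0, 0.02, 0], "yaw": 0, "fingers": 0.085},
  {"travel": [0, 0.008, 0], "yaw": 0, "fingers": 0.085},
  {"travel": [0, 0, 0], "yaw": 0, "fingers": 0.085},
])

```text
clock: 15.0
tcp_pos: [477.3, -136.9, 18.1]
eef_rot: [-90.0, 0.0, -98.8]
wrist_force: [0.3, -0.6, -0.2]
width: 84.9
```

```bash
python3 - <<'E'
from look import *
st();look('side',220,100,370,230,'s10');look('wrist',0,0,560,420,'w10')
E
```

```text
15.0 [ 477.3 -136.9   18.1] [-90.    0.  -98.8] w 84.9 F [ 0.3 -0.6 -0.2]
```

View pics/s10.png

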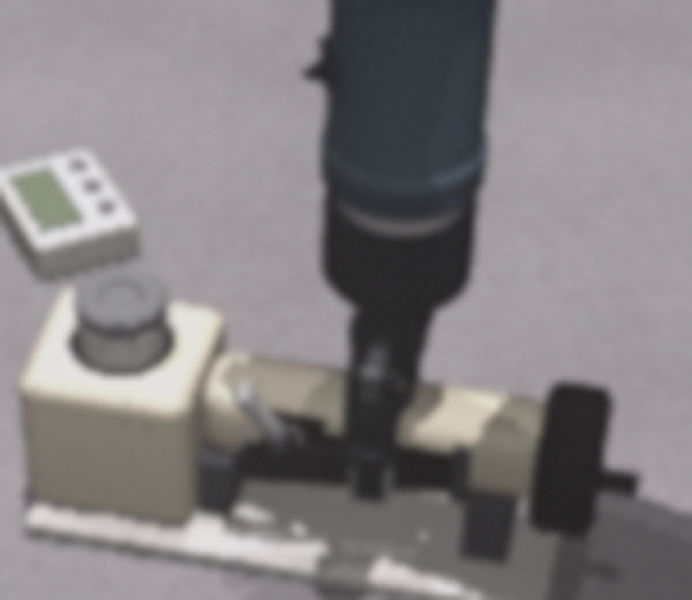

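View pics/w10.png

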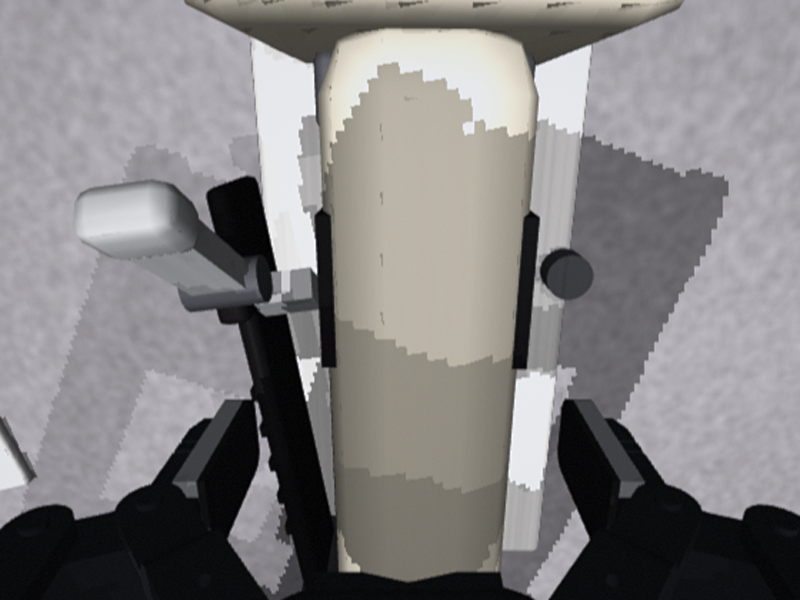

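Lever forward, cup1 on the window, fingers straddling the barrel and paddle. Squeezing now.

>>> move_arm([
  {"travel": [0, 0, 0], "yaw": 0, "fingers": 0.065},
  {"travel": [0, 0, 0], "yaw": 0, "fingers": 0.06},
  {"travel": [0, 0, 0], "yaw": 0, "fingers": 0.056},
  {"travel": [0, 0, 0], "yaw": 0, "fingers": 0.052},
  {"travel": [0, 0, 0], "yaw": 0, "fingers": 0.05},
  {"travel": [0, 0, 0], "yaw": 0, "fingers": 0.05},
  {"travel": [0, 0, 0], "yaw": 0, "fingers": 0.05},
])

```text
clock: 15.98
tcp_pos: [477.3, -136.2, 19.5]
eef_rot: [-89.9, 0.1, -98.9]
wrist_force: [-0.5, 3.8, 9.5]
width: 51.8
```

```bash
python3 - <<'E'
from look import *
st();look('wrist',100,100,460,370,'w11')
E
```

```text
15.97 [ 477.3 -136.2   19.5] [-89.9   0.1 -98.9] w 51.8 F [-0.5  3.8  9.5]
```

View pics/w11.png

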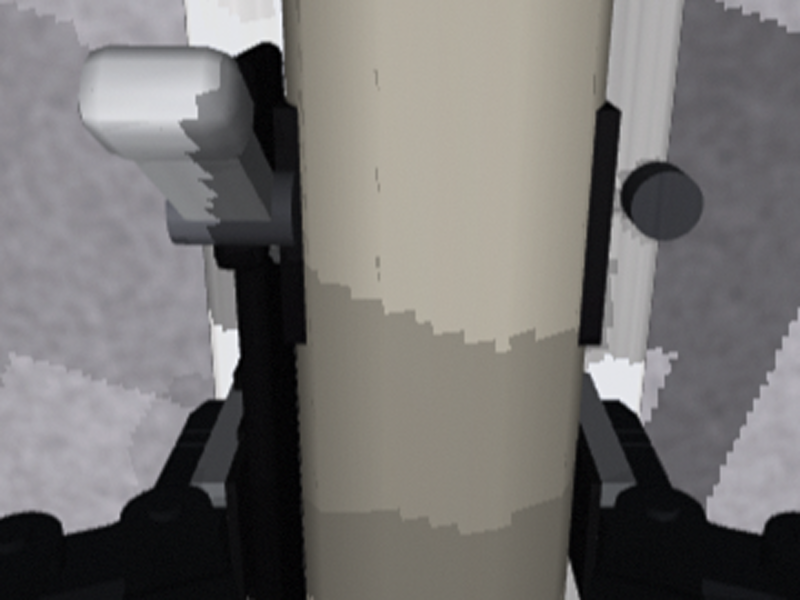

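>>> move_arm([
  {"travel": [0, 0, 0], "yaw": 0, "fingers": 0.05},
  {"travel": [0, 0, 0], "yaw": 0, "fingers": 0.05},
  {"travel": [0, 0, 0], "yaw": 0, "fingers": 0.05},
  {"travel": [0, 0, 0], "yaw": 0, "fingers": 0.05},
  {"travel": [0, 0, 0], "yaw": 0, "fingers": 0.05},
  {"travel": [0, 0, 0], "yaw": 0, "fingers": 0.05},
  {"travel": [0, 0, 0], "yaw": 0, "fingers": 0.05},
  {"travel": [0, 0, 0], "yaw": 0, "fingers": 0.05},
  {"travel": [0, 0, 0], "yaw": 0, "fingers": 0.05},
  {"travel": [0, 0, 0], "yaw": 0, "fingers": 0.05},
])

```text
clock: 17.27
tcp_pos: [477.3, -136.2, 19.5]
eef_rot: [-89.9, 0.1, -98.9]
wrist_force: [-0.4, 3.4, 8.1]
width: 51.4
```

>>> move_arm([
  {"travel": [0, 0, 0], "yaw": 0, "fingers": 0.05},
  {"travel": [0, 0, 0], "yaw": 0, "fingers": 0.05},
  {"travel": [0, 0, 0], "yaw": 0, "fingers": 0.05},
  {"travel": [0, 0, 0], "yaw": 0, "fingers": 0.05},
  {"travel": [0, 0, 0], "yaw": 0, "fingers": 0.085},
  {"travel": [0, 0, 0], "yaw": 0, "fingers": 0.085},
  {"travel": [0, 0, 0], "yaw": 0, "fingers": 0.085},
  {"travel": [0, 0, 0], "yaw": 0, "fingers": 0.085},
])

```text
clock: 18.27
tcp_pos: [476.8, -137.0, 18.4]
eef_rot: [-90.0, -0.0, -98.8]
wrist_force: [-0.2, 0.2, -0.4]
width: 85.1
```

```bash
python3 - <<'E'
from look import *
st();look('wrist',100,100,460,370,'w12')
E
```

```text
18.27 [ 476.8 -137.    18.4] [-90.   -0.  -98.8] w 85.1 F [-0.2  0.2 -0.4]
```

View pics/w12.png

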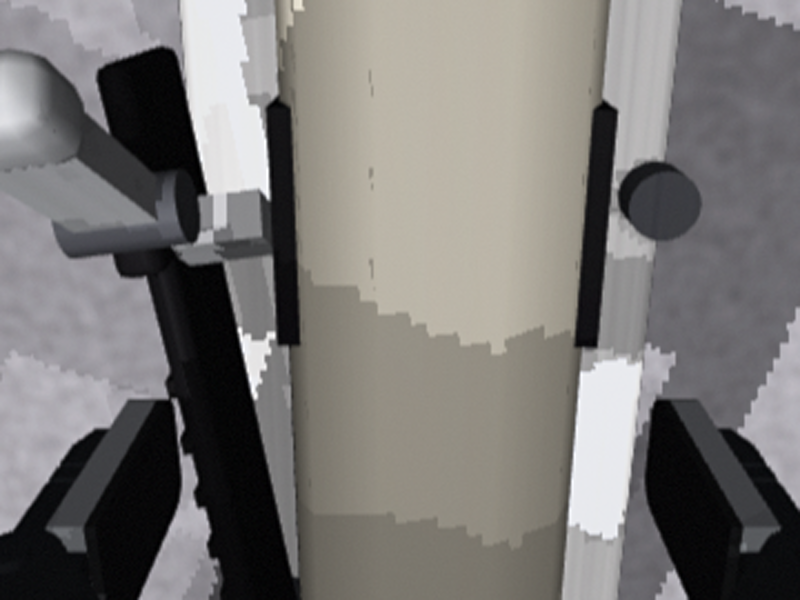

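>>> move_arm([
  {"travel": [0, -0.05, 0], "yaw": 0, "fingers": 0.085},
  {"travel": [0, -0.05, 0], "yaw": 0, "fingers": 0.085},
  {"travel": [0, -0.04, 0.02], "yaw": 0, "fingers": 0.075},
  {"travel": [0.0045, 0, 0.05], "yaw": 0, "fingers": 0.075},
  {"travel": [0, 0, 0.05], "yaw": 0, "fingers": 0.075},
  {"travel": [0, 0, 0.026], "yaw": 0, "fingers": 0.075},
  {"travel": [0, 0.03, 0], "yaw": 0, "fingers": 0.075},
  {"travel": [0, 0.035, 0], "yaw": 0, "fingers": 0.075},
  {"travel": [0, 0.012, 0], "yaw": 0, "fingers": 0.075},
  {"travel": [0, 0, 0], "yaw": 0, "fingers": 0.075},
])

```text
clock: 19.58
tcp_pos: [619.8, -163.3, 80.7]
eef_rot: [-90.1, 0.0, -98.8]
wrist_force: [0.6, -0.3, 0.1]
width: 74.8
```

```bash
python3 - <<'E'
from look import *
st();d=cam('wrist','w13')
E
```

```text
19.57 [ 619.8 -163.3   80.7] [-90.1   0.  -98.8] w 74.8 F [ 0.6 -0.3  0.1]
```

View pics/w13.png

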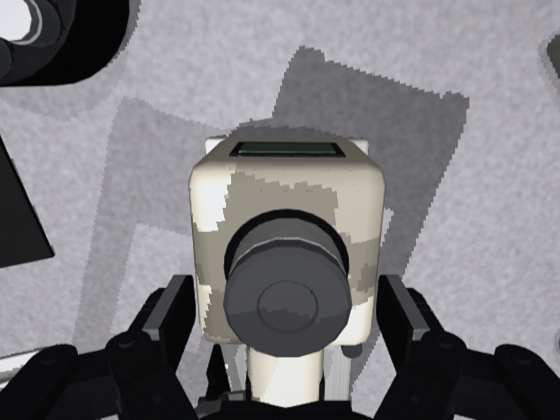

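>>> move_arm([
  {"travel": [0, 0, 0], "yaw": 0, "fingers": 0.044},
  {"travel": [0, 0, 0], "yaw": 0, "fingers": 0.044},
  {"travel": [0, 0, 0], "yaw": 0, "fingers": 0.044},
  {"travel": [0, 0, 0], "yaw": 0, "fingers": 0.044},
  {"travel": [0, -0.005, 0], "yaw": 0, "fingers": 0.044},
  {"travel": [0, -0.03, 0], "yaw": 0, "fingers": 0.044},
  {"travel": [0, -0.01, 0], "yaw": -0.139, "fingers": 0.044},
  {"travel": [0, -0.01, 0], "yaw": -0.139, "fingers": 0.044},
  {"travel": [-0.04, 0, 0], "yaw": 0, "fingers": 0.044},
])

```text
clock: 20.75
tcp_pos: [616.1, -126.1, 137.4]
eef_rot: [-89.9, -0.1, -83.0]
wrist_force: [-0.0, -0.1, -1.2]
width: 47.8
```

>>> move_arm([
  {"travel": [-0.05, 0, -0.002], "yaw": 0, "fingers": 0.044},
  {"travel": [-0.05, 0, -0.002], "yaw": 0, "fingers": 0.044},
  {"travel": [-0.05, 0, -0.002], "yaw": 0, "fingers": 0.044},
  {"travel": [-0.05, 0, -0.002], "yaw": 0, "fingers": 0.044},
  {"travel": [-0.05, 0, -0.002], "yaw": 0, "fingers": 0.044},
  {"travel": [-0.05, 0, -0.002], "yaw": 0, "fingers": 0.044},
  {"travel": [-0.05, 0, -0.002], "yaw": 0, "fingers": 0.044},
  {"travel": [-0.05, 0, 0], "yaw": 0, "fingers": 0.044},
  {"travel": [0, 0, 0], "yaw": 0, "fingers": 0.044},
  {"travel": [0, 0, 0], "yaw": 0, "fingers": 0.044},
])

```text
clock: 22.0
tcp_pos: [551.3, 271.1, 136.2]
eef_rot: [-90.0, -0.0, -82.8]
wrist_force: [0.4, -0.6, -0.7]
width: 48.0
```

```bash
cat > tray.py <<'E'
from look import *
def tray(n='side',m=30,c=(490,290)):
    d=cam(n)
    P,C=pts(d,8,16,c[0]-120-m,c[0]+120+m,c[1]-70-m,c[1]+70+m)
    # keep largest connected set near: use rim only
    print(n,'rim',rect(P))
    return d
E
python3 - <<'E'
from tray import *
st();d=tray('side');cv2.imwrite('pics/s14.png',d['frame'][:,:,::-1]);d=tray('scene')
look('wrist',0,0,560,420,'w14')
E
```

```text
22.0 [551.3 271.1 136.2] [-90.   -0.  -82.8] w 48.0 F [ 0.4 -0.6 -0.7]
side rim (array([489.4, 289.2]), array([199.4,  92.5]), 7.3, 675, np.float64(11.7))
scene rim (array([489.4, 289.2]), array([203.7,  92.5]), 7.2, 278, np.float64(11.0))
```

View pics/s14.png

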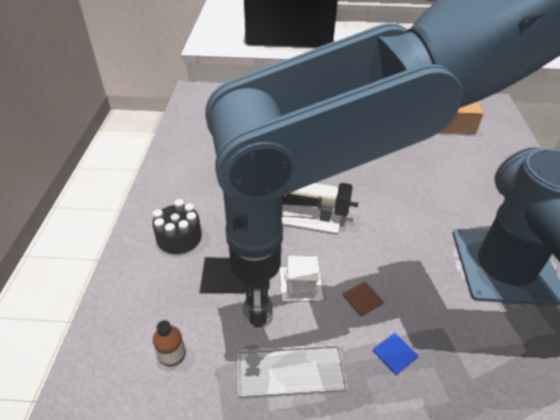

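View pics/w14.png

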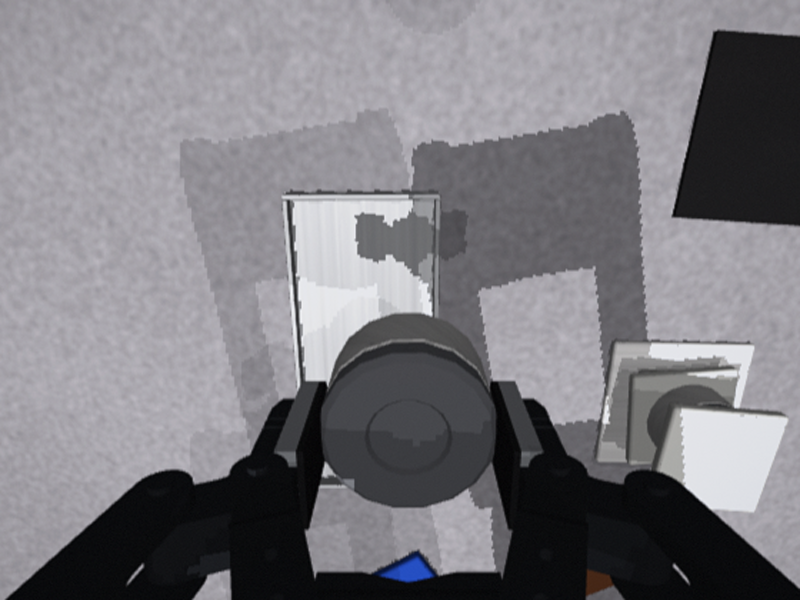

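>>> move_arm([
  {"travel": [-0.026, 0.02, 0.001], "yaw": 0, "fingers": 0.044},
  {"travel": [0, 0.045, 0], "yaw": 0, "fingers": 0.044},
  {"travel": [0, 0.045, 0], "yaw": 0, "fingers": 0.044},
  {"travel": [0, 0.03, 0], "yaw": 0, "fingers": 0.044},
  {"travel": [0, 0.012, 0], "yaw": 0, "fingers": 0.044},
  {"travel": [0, 0.003, 0], "yaw": 0, "fingers": 0.044},
  {"travel": [0, 0, 0], "yaw": 0, "fingers": 0.044},
])

```text
clock: 23.02
tcp_pos: [550.5, 297.3, -17.5]
eef_rot: [-89.9, 0.0, -82.9]
wrist_force: [0.3, -0.3, -0.5]
width: 47.7
```

>>> move_arm([
  {"travel": [0, 0.004, -0.0015], "yaw": 0, "fingers": 0.044},
  {"travel": [0, 0.001, 0], "yaw": 0, "fingers": 0.044},
  {"travel": [0, 0, 0], "yaw": 0, "fingers": 0.044},
])

```text
clock: 23.4
tcp_pos: [550.8, 297.6, -18.6]
eef_rot: [-89.6, 0.0, -82.8]
wrist_force: [-4.2, -3.4, 21.4]
width: 47.7
```

>>> move_arm([
  {"travel": [0, 0.001, 0], "yaw": 0, "fingers": 0.044},
  {"travel": [0, 0.001, 0], "yaw": 0, "fingers": 0.044},
  {"travel": [0, 0, 0], "yaw": 0, "fingers": 0.044},
])

```text
clock: 23.78
tcp_pos: [550.9, 297.6, -18.6]
eef_rot: [-89.5, 0.0, -82.8]
wrist_force: [-9.1, -6.0, 33.7]
width: 47.9
```

>>> move_arm([
  {"travel": [0, 0.001, 0], "yaw": 0, "fingers": 0.044},
  {"travel": [0, 0, 0], "yaw": 0, "fingers": 0.044},
])

```text
clock: 24.02
tcp_pos: [550.9, 297.6, -18.7]
eef_rot: [-89.5, 0.0, -82.8]
wrist_force: [-10.1, -6.3, 39.8]
width: 47.8
```

>>> move_arm([
  {"travel": [0, -0.005, 0], "yaw": 0, "fingers": 0.044},
  {"travel": [0, 0, 0], "yaw": 0, "fingers": 0.044},
])

```text
clock: 24.28
tcp_pos: [549.8, 297.8, -18.5]
eef_rot: [-89.7, 0.1, -82.8]
wrist_force: [-2.7, -1.3, 16.0]
width: 47.9
```

```bash
python3 - <<'E'
from tray import *
st();look('side',200,290,380,420,'s15');look('scene',370,170,450,290,'c15');look('wrist',0,0,560,420,'w15')
E
```

```text
24.27 [549.8 297.8 -18.5] [-89.7   0.1 -82.8] w 47.9 F [-2.7 -1.3 16. ]
```

View pics/s15.png

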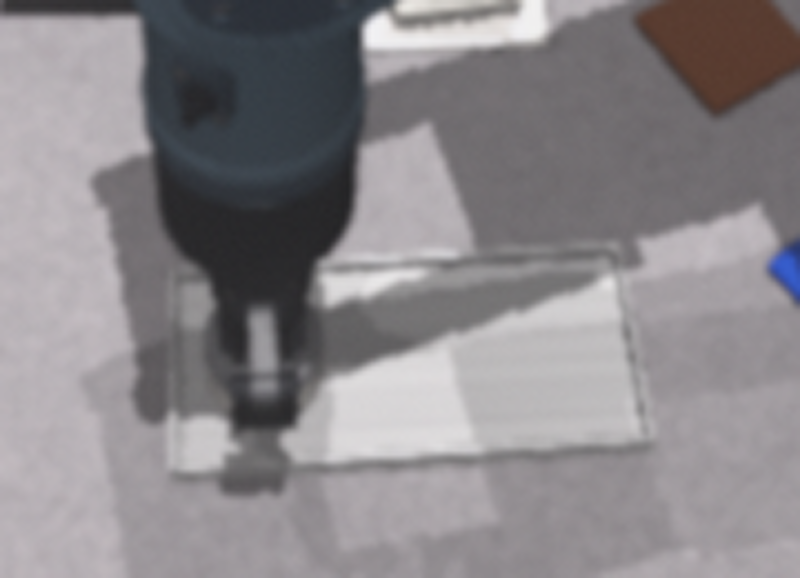

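View pics/c15.png

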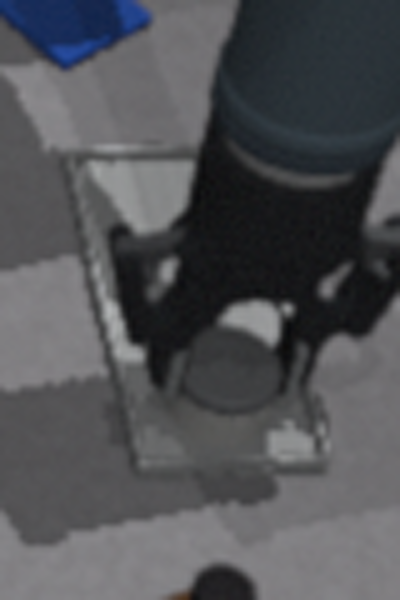

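View pics/w15.png

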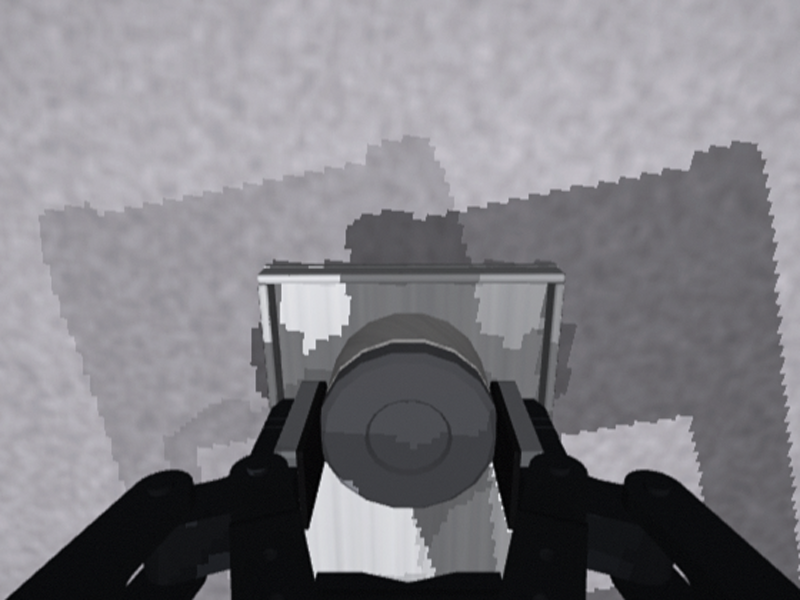

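>>> move_arm([
  {"travel": [0, -0.002, 0], "yaw": 0, "fingers": 0.044},
  {"travel": [0, 0, 0], "yaw": 0, "fingers": 0.052},
  {"travel": [0, 0, 0], "yaw": 0, "fingers": 0.06},
  {"travel": [0, 0, 0], "yaw": 0, "fingers": 0.065},
  {"travel": [0, -0.02, 0], "yaw": 0, "fingers": 0.07},
  {"travel": [0, -0.05, 0], "yaw": 0, "fingers": 0.07},
  {"travel": [0, -0.05, 0], "yaw": 0, "fingers": 0.07},
  {"travel": [0, -0.04, 0], "yaw": 0, "fingers": 0.085},
  {"travel": [0, 0, 0], "yaw": 0, "fingers": 0.085},
])

```text
clock: 25.55
tcp_pos: [550.4, 298.0, 144.5]
eef_rot: [-89.6, 0.1, -82.8]
wrist_force: [-0.0, -0.4, -0.7]
width: 84.9
```

```bash
python3 - <<'E'
from tray import *
st();look('wrist',0,0,560,420,'w16')
for n in('side','scene'):
    d=tray(n)
    P,C=pts(d,31,40,480,620,250,340);print('cup',rect(P))
    P,C=pts(d,60,67,430,530,40,130);print('sp1',rect(P))
    P,C=pts(d,20,28,430,530,40,130);print('sp2',rect(P))
    P,C=pts(d,2,12,590,720,0,140);P=P[C.sum(1)<200];print('mat',rect(P))
E
```

```text
25.55 [550.4 298.  144.5] [-89.6   0.1 -82.8] w 84.9 F [-0.  -0.4 -0.7]
side rim (array([489.5, 289.7]), array([199.3,  92.6]), 7.3, 698, np.float64(11.6))
cup (array([548.2, 298.4]), array([48.3, 48.7]), 7.1, 552, np.float64(34.7))
sp1 (array([473.2,  87.4]), array([63.4, 67.2]), 1.9, 725, np.float64(64.4))
sp2 (array([476. ,  89.4]), array([64.5, 64.6]), 11.4, 281, np.float64(24.2))
mat (array([653.9,  73.2]), array([84. , 97.8]), 3.5, 857, np.float64(4.6))
scene rim (array([489.5, 289.1]), array([204.1,  91.7]), 7.3, 377, np.float64(11.0))
cup (array([548.7, 296.9]), array([49.5, 49.5]), 41.6, 282, np.float64(34.8))
sp1 (array([474.7,  87.1]), array([69. , 63.9]), 3.0, 492, np.float64(63.7))
sp2 (array([476.8,  87.6]), array([65.7, 63.9]), 10.7, 189, np.float64(23.9))
mat (array([651.1,  70.7]), array([99.9, 97.8]), 3.2, 1275, np.float64(4.4))
```

View pics/w16.png

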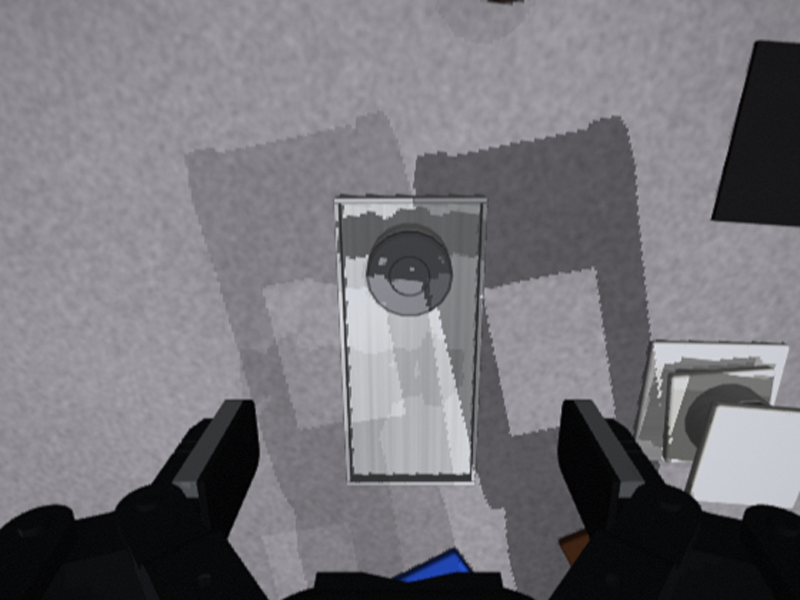

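>>> move_arm([
  {"travel": [0, 0, 0], "yaw": 0.0855, "fingers": 0.085},
  {"travel": [0.05, 0, -0.02], "yaw": 0, "fingers": 0.085},
  {"travel": [0.05, 0, -0.02], "yaw": 0, "fingers": 0.085},
  {"travel": [0.05, 0, -0.02], "yaw": 0, "fingers": 0.085},
  {"travel": [0.05, 0, -0.02], "yaw": 0, "fingers": 0.085},
  {"travel": [0.007, 0.03, -0.005], "yaw": 0, "fingers": 0.085},
  {"travel": [0, 0.05, 0], "yaw": 0, "fingers": 0.085},
  {"travel": [0, 0, 0], "yaw": 0, "fingers": 0.085},
  {"travel": [0, 0, 0], "yaw": 0, "fingers": 0.085},
])

```text
clock: 26.82
tcp_pos: [471.2, 87.1, 60.6]
eef_rot: [-90.0, 0.0, -87.7]
wrist_force: [0.0, 0.4, -0.3]
width: 84.9
```

```bash
python3 - <<'E'
from tray import *
st();w=cam('wrist','w17')
P=cloud(w);q=P[(P[...,2]>60)&(P[...,2]<67)&(abs(P[...,0]-474)<45)&(abs(P[...,1]-87)<45)];print(rect(q))
E
```

```text
26.82 [471.2  87.1  60.6] [-90.    0.  -87.7] w 84.9 F [ 0.   0.4 -0.3]
(array([473. ,  86.2]), array([64.5, 64.2]), 1.9, 14022, np.float64(63.4))
```

View pics/w17.png

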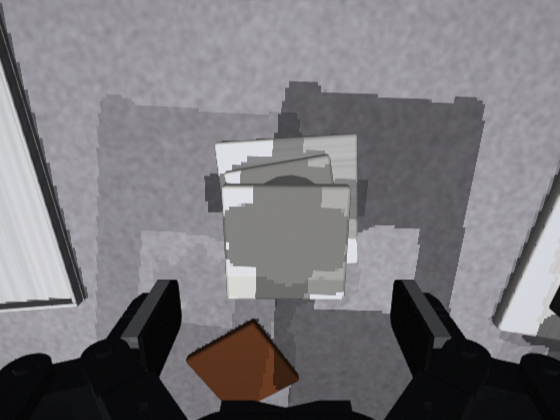

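>>> move_arm([
  {"travel": [0.001, 0.03, 0.002], "yaw": 0, "fingers": 0.085},
  {"travel": [0, 0.0155, 0], "yaw": 0, "fingers": 0.08},
  {"travel": [0, 0, 0], "yaw": 0, "fingers": 0.075},
  {"travel": [0, 0, 0], "yaw": 0, "fingers": 0.07},
])

```text
clock: 27.38
tcp_pos: [474.4, 86.2, 16.2]
eef_rot: [-89.9, -0.0, -87.7]
wrist_force: [0.3, -1.0, 0.6]
width: 70.3
```

```bash
python3 - <<'E'
from tray import *
st();look('side',240,190,360,310,'s18')
d=cam('scene');c=d['frame'][170:260,270:380,::-1];cv2.imwrite('pics/c18.png',cv2.resize(c,None,fx=6,fy=6,interpolation=cv2.INTER_CUBIC))
E
```

```text
27.38 [474.4  86.2  16.2] [-89.9  -0.  -87.7] w 70.3 F [ 0.3 -1.   0.6]
```

View pics/s18.png

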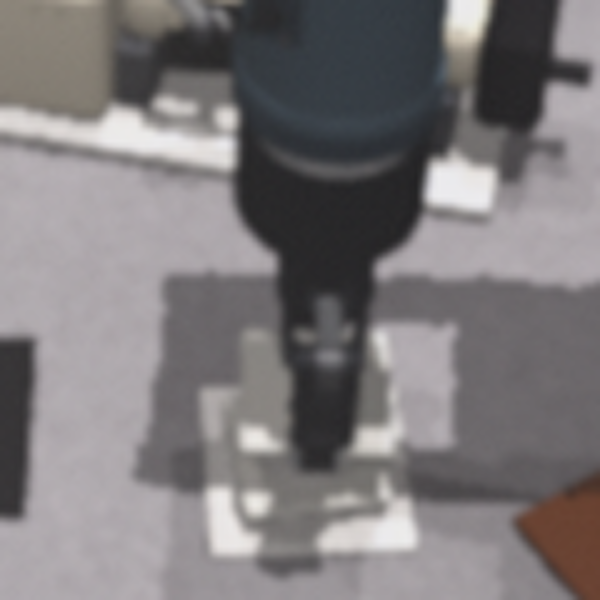

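View pics/c18.png

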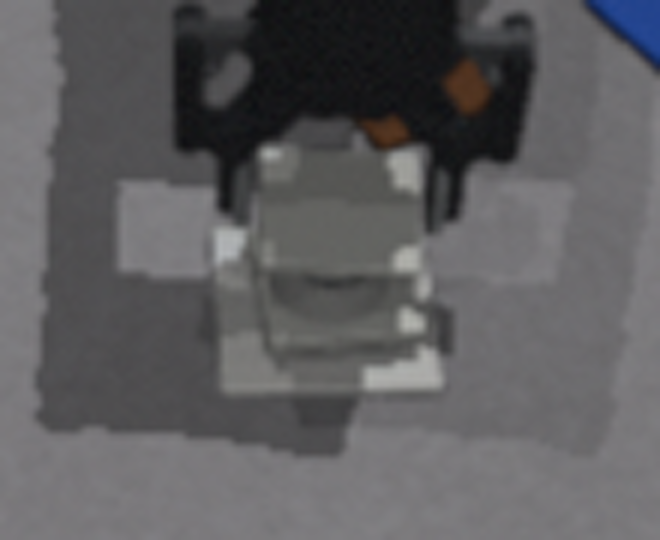

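```bash
python3 - <<'E'
from look import *
d=cam('side');P=cloud(d)
def rayy(u,v,y):
    K=d['mtx'];r=np.array([(u-K[0,2])/K[0,0],-(v-K[1,2])/K[1,1],-1])@rot(d).T;e=d['eye'];return e+r*(y-e[1])/r[1]
for y in (121,128,136): print(y,rayy(304,283.6,y).round(1))
for v in range(270,292): print(v,P[v,304].round(1),end=' | ')
E
```

```text
121 [469.4 121.   53.2]
128 [469.7 128.   62.7]
136 [470.1 136.   73.6]
270 [473.2 154.  141.2] | 271 [473.1 154.  138. ] | 272 [472.9 153.9 134.8] | 273 [472.7 152.1 129.4] | 274 [472.1 144.1 115.9] | 275 [472.1 147.5 117.1] | 276 [472.  148.4 115.1] | 277 [471.9 150.6 114.8] | 278 [471.9 152.6 114.3] | 279 [471.7 151.6 109.7] | 280 [470.6 133.1  81.7] | 281 [470.5 134.1  79.8] | 282 [470.2 131.7  73.2] | 283 [470.1 133.6  72.4] | 284 [470.  134.1  69.7] | 285 [468.4 107.6  30. ] | 286 [468.3 107.6  26.5] | 287 [468.1 108.9  24.6] | 288 [468.1 111.4  24.4] | 289 [468.1 114.9  25.7] | 290 [468.  116.5  24.3] | 291 [467.9 119.   24.2] |
```

```bash
python3 - <<'E'
from look import *
# in-wrist-frame: point of pad front-inner-lower corner: tool coords (a,b=+11,z?) ; solve z from v and from u
d=cam('wrist');s=telemetry.state();t=s['tcp_pos'];psi=np.radians(s['eef_rot'][2])
ex=np.array([np.cos(psi),np.sin(psi),0]);ez=np.array([-np.sin(psi),np.cos(psi),0])
K=d['mtx'];Rm=rot(d)
def proj(a,b,dz):
    p=t+a*ex+b*ez+np.array([0,0,dz]);q=(p-d['eye'])@Rm;return np.round([K[0,0]*q[0]/-q[2]+K[0,2], -K[1,1]*q[1]/-q[2]+K[1,2]],1)
for a in (0,30,35.15,42.5):
    print(a,[(dz,proj(a,11,dz).tolist()) for dz in (36,38,40,42,44,46,48,50)])
cam('wrist','w19')
look('wrist',130,230,440,400,'w19z')
E
```

```text
0 [(36, [283.2, 258.8]), (38, [283.2, 261.0]), (40, [283.2, 263.2]), (42, [283.1, 265.5]), (44, [283.1, 267.8]), (46, [283.1, 270.2]), (48, [283.0, 272.6]), (50, [283.0, 275.2])]
30 [(36, [354.2, 258.7]), (38, [355.0, 260.9]), (40, [355.9, 263.1]), (42, [356.8, 265.4]), (44, [357.7, 267.7]), (46, [358.6, 270.1]), (48, [359.5, 272.5]), (50, [360.5, 275.1])]
35.15 [(36, [366.4, 258.7]), (38, [367.4, 260.9]), (40, [368.4, 263.1]), (42, [369.4, 265.4]), (44, [370.5, 267.7]), (46, [371.6, 270.1]), (48, [372.7, 272.5]), (50, [373.8, 275.0])]
42.5 [(36, [383.8, 258.7]), (38, [385.0, 260.8]), (40, [386.2, 263.1]), (42, [387.5, 265.3]), (44, [388.7, 267.7]), (46, [390.1, 270.1]), (48, [391.4, 272.5]), (50, [392.8, 275.0])]
```

View pics/w19z.png

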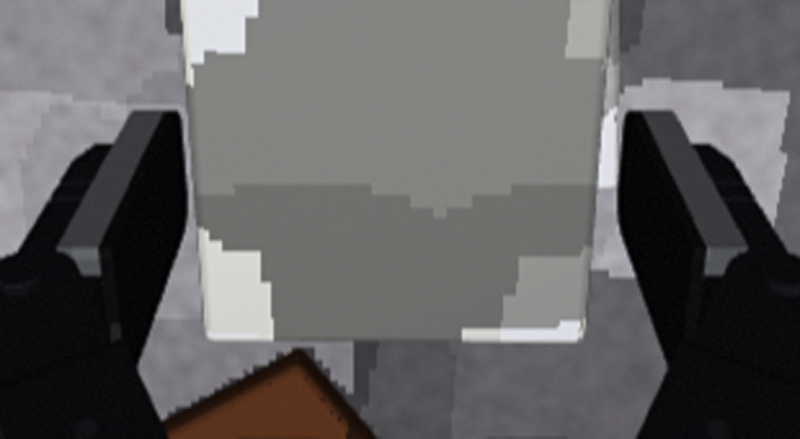

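>>> move_arm([
  {"travel": [0, 0.0035, -0.001], "yaw": 0, "fingers": 0.07},
  {"travel": [0, 0, 0], "yaw": 0, "fingers": 0.067},
  {"travel": [0, 0, 0], "yaw": 0, "fingers": 0.064},
  {"travel": [0, 0, 0], "yaw": 0, "fingers": 0.06},
  {"travel": [0, 0, 0], "yaw": 0, "fingers": 0.058},
  {"travel": [0, 0, 0], "yaw": 0, "fingers": 0.058},
])

```text
clock: 28.42
tcp_pos: [472.0, 86.0, 11.8]
eef_rot: [-90.0, -0.0, -87.7]
wrist_force: [-2.3, 0.6, 5.6]
width: 62.3
```

>>> move_arm([
  {"travel": [0, -0.004, 0], "yaw": 0, "fingers": 0.058},
  {"travel": [0, -0.01, 0], "yaw": 0, "fingers": 0.058},
  {"travel": [0, -0.03, 0], "yaw": 0, "fingers": 0.058},
  {"travel": [0, -0.03, 0], "yaw": 0, "fingers": 0.058},
  {"travel": [0, 0, 0], "yaw": 0, "fingers": 0.058},
])

```text
clock: 29.05
tcp_pos: [474.3, 85.9, 88.0]
eef_rot: [-89.7, -0.0, -87.7]
wrist_force: [0.1, -0.5, -0.8]
width: 62.0
```

```bash
python3 - <<'E'
from tray import *
st();look('side',240,170,360,310,'s20');cam('wrist','w20')
E
```

```text
29.05 [474.3  85.9  88. ] [-89.7  -0.  -87.7] w 62.0 F [ 0.1 -0.5 -0.8]
```

View pics/s20.png

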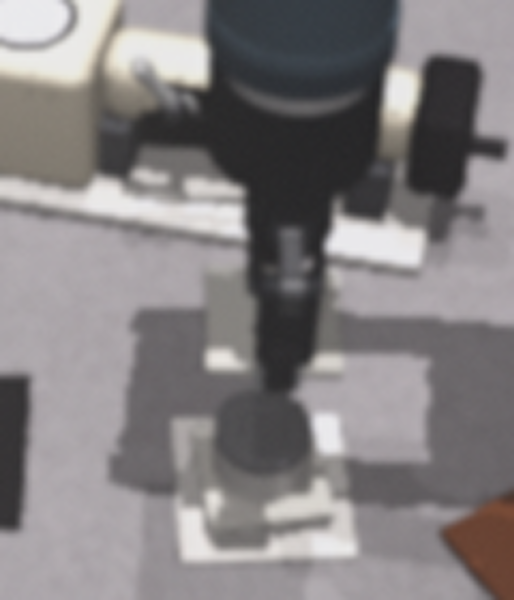

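View pics/w20.png

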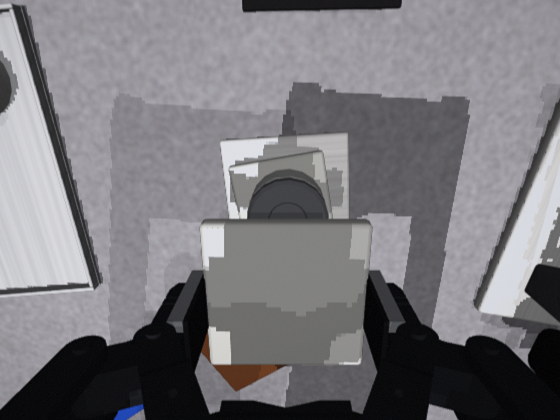

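>>> move_arm([
  {"travel": [0, 0, 0], "yaw": -0.019, "fingers": 0.058},
  {"travel": [0.007, 0, 0.045], "yaw": 0, "fingers": 0.058},
  {"travel": [0.007, 0, 0.05], "yaw": 0, "fingers": 0.058},
  {"travel": [0.007, 0, 0.05], "yaw": 0, "fingers": 0.058},
  {"travel": [0.004, 0.03, 0.03], "yaw": 0, "fingers": 0.058},
  {"travel": [0, 0.04, 0], "yaw": 0, "fingers": 0.058},
  {"travel": [0, 0.03, 0], "yaw": 0, "fingers": 0.058},
  {"travel": [0, 0.015, 0], "yaw": 0, "fingers": 0.058},
  {"travel": [0, 0, 0], "yaw": 0, "fingers": 0.058},
  {"travel": [0, 0, 0], "yaw": 0, "fingers": 0.058},
])

```text
clock: 30.4
tcp_pos: [649.3, 71.2, -28.5]
eef_rot: [-89.9, -0.0, -86.7]
wrist_force: [0.2, -0.1, -0.9]
width: 62.0
```

```bash
python3 - <<'E'
from tray import *
st();look('side',160,220,290,310,'s21');look('scene',270,210,360,310,'c21');cam('wrist','w21')
for n in ('side','scene'):
    P,C=pts(cam(n),0,11,580,720,0,140);P=P[C.sum(1)<200];print('mat',rect(P))
E
```

```text
30.4 [649.3  71.2 -28.5] [-89.9  -0.  -86.7] w 62.0 F [ 0.2 -0.1 -0.9]
mat (array([649.4,  73.7]), array([100.7,  99.4]), 1.7, 705, np.float64(4.4))
mat (array([647.2,  71.2]), array([108.1, 118.3]), 89.3, 686, np.float64(4.0))
```

View pics/s21.png

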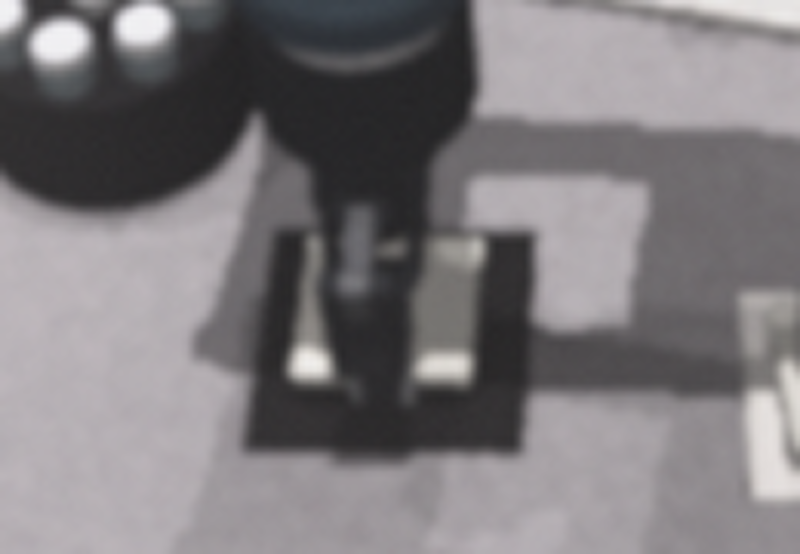

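View pics/c21.png

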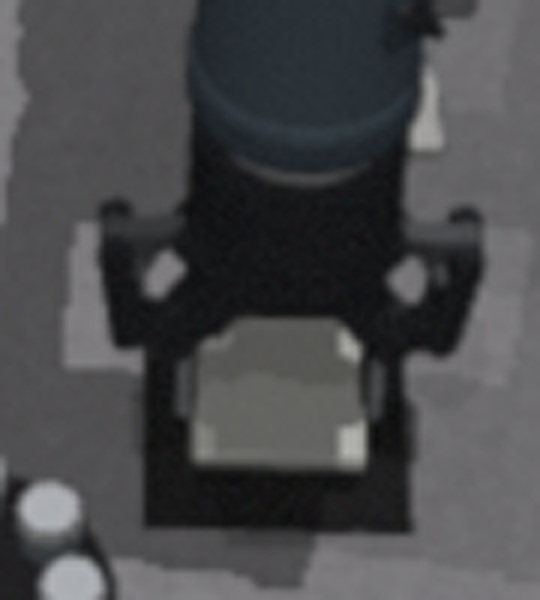

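View pics/w21.png

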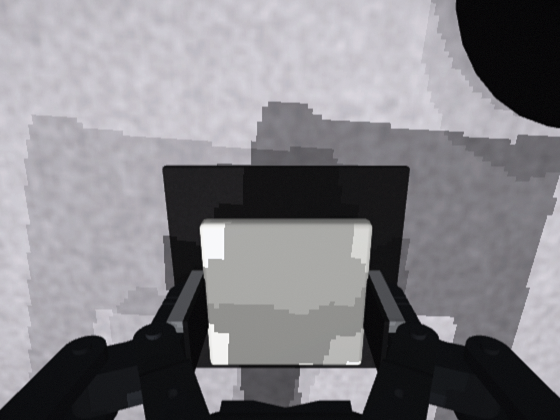

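>>> move_arm([
  {"travel": [0, 0.006, 0], "yaw": 0, "fingers": 0.058},
  {"travel": [0, 0.003, 0], "yaw": 0, "fingers": 0.058},
  {"travel": [0, 0, 0], "yaw": 0, "fingers": 0.058},
  {"travel": [0, 0, 0], "yaw": 0, "fingers": 0.058},
])

```text
clock: 31.15
tcp_pos: [648.4, 71.2, -37.0]
eef_rot: [-90.0, -0.0, -86.7]
wrist_force: [-3.9, -0.5, 12.6]
width: 62.4
```

>>> move_arm([
  {"travel": [0, 0.001, 0], "yaw": 0, "fingers": 0.058},
  {"travel": [0, 0, 0], "yaw": 0, "fingers": 0.058},
])

```text
clock: 31.4
tcp_pos: [648.5, 71.2, -37.0]
eef_rot: [-89.9, -0.0, -86.6]
wrist_force: [-6.1, -0.9, 18.0]
width: 61.9
```

>>> move_arm([
  {"travel": [0, -0.002, 0], "yaw": 0, "fingers": 0.058},
  {"travel": [0, 0, 0], "yaw": 0, "fingers": 0.058},
])

```text
clock: 31.65
tcp_pos: [648.5, 71.2, -36.9]
eef_rot: [-90.0, -0.0, -86.7]
wrist_force: [-2.3, -0.4, 8.3]
width: 61.9
```

```bash
python3 - <<'E'
from tray import *
st()
for n in ('wrist','side','scene'):
    P,C=pts(cam(n),7,30,610,690,35,107);k=C.min(1)>60;P=P[k];print(n,len(P),np.percentile(P[:,2],[5,50,95]).round(1))
    A=np.c_[P[:,:2]-[650,71],np.ones(len(P))];P2=P[abs(P[:,2]-np.median(P[:,2]))<4];A=np.c_[P2[:,:2]-[650,71],np.ones(len(P2))];print(np.linalg.lstsq(A,P2[:,2],rcond=None)[0].round(3))
E
```

```text
31.65 [648.5  71.2 -36.9] [-90.   -0.  -86.7] w 61.9 F [-2.3 -0.4  8.3]
wrist 23867 [13.4 14.6 15.6]
[-5.0000e-03 -0.0000e+00  1.4586e+01]
side 333 [11.5 15.4 18. ]
[ 3.0000e-03 -2.0000e-03  1.5515e+01]
scene 671 [11.3 15.1 18.6]
[-3.0000e-03  2.0000e-03  1.5003e+01]
```

>>> move_arm([
  {"travel": [0, -0.0015, 0], "yaw": 0, "fingers": 0.0615},
  {"travel": [0, 0, 0], "yaw": 0, "fingers": 0.0635},
  {"travel": [0, 0, 0], "yaw": 0, "fingers": 0.066},
  {"travel": [0, 0, 0], "yaw": 0, "fingers": 0.07},
  {"travel": [0, 0, 0], "yaw": 0, "fingers": 0.078},
  {"travel": [0, -0.02, 0], "yaw": 0, "fingers": 0.08},
  {"travel": [0, -0.05, 0], "yaw": 0, "fingers": 0.08},
  {"travel": [0, -0.05, 0], "yaw": 0, "fingers": 0.08},
  {"travel": [0, 0, 0], "yaw": 0, "fingers": 0.08},
])

```text
clock: 32.92
tcp_pos: [652.5, 71.0, 91.0]
eef_rot: [-89.3, -0.1, -86.7]
wrist_force: [-0.5, 0.4, -0.7]
width: 79.9
```

```bash
python3 - <<'E'
from tray import *
st()
for n in ('wrist','side','scene'):
    d=cam(n)
    P,C=pts(d,9,18,600,700,20,120);k=C.min(1)>60;P=P[k];print(n,'sp1',rect(P))
    P,C=pts(d,-1,9,580,715,0,140);k=C.sum(1)<200;print(n,'mat',rect(P[k]))
    P,C=pts(d,52,60,430,520,40,130);
    if len(P)>50: print(n,'cup2',rect(P),cv2.minEnclosingCircle(P[:,:2].astype(np.float32)))
    P,C=pts(d,20,27,430,530,40,130);
    if len(P)>50: print('sp2',rect(P))
cam('wrist','w22')
E
```

```text
32.92 [652.5  71.   91. ] [-89.3  -0.1 -86.7] w 79.9 F [-0.5  0.4 -0.7]
wrist sp1 (array([649.7,  70.4]), array([63.3, 63.9]), 3.5, 7176, np.float64(11.3))
wrist mat (array([648.2,  70. ]), array([102.1,  99.9]), 3.4, 9358, np.float64(3.4))
sp2 (array([488.8,  89.5]), array([40.5, 63.9]), 11.8, 1660, np.float64(23.4))
side sp1 (array([649.8,  72.8]), array([64.2, 64.8]), 3.7, 648, np.float64(12.3))
side mat (array([649.8,  70.9]), array([ 99.2, 103.2]), 1.3, 685, np.float64(4.4))
side cup2 (array([476.6,  87.1]), array([47.4, 48.6]), 3.9, 346, np.float64(55.9)) ((476.1376037597656, 87.08405303955078), 25.57789421081543)
sp2 (array([476.2,  89.8]), array([64. , 64.4]), 12.1, 307, np.float64(24.3))
scene sp1 (array([649.1,  71.2]), array([67. , 62.6]), 3.3, 623, np.float64(12.1))
scene mat (array([654.8,  70.6]), array([112.1,  99.6]), 3.1, 880, np.float64(3.9))
```

View pics/w22.png

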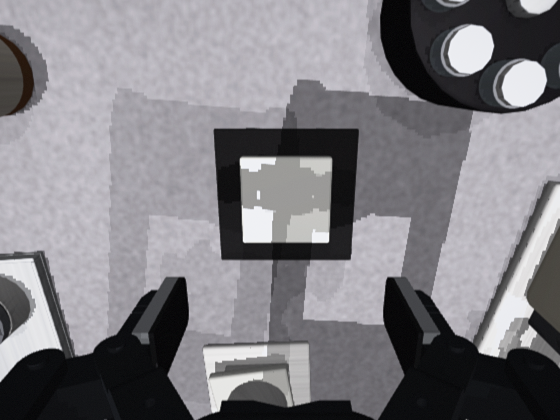

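>>> move_arm([
  {"travel": [0, 0, 0], "yaw": 0.106, "fingers": 0.08},
  {"travel": [0, 0, 0], "yaw": 0.106, "fingers": 0.075},
  {"travel": [0.003, 0, -0.05], "yaw": 0, "fingers": 0.075},
  {"travel": [0.003, 0, -0.05], "yaw": 0, "fingers": 0.075},
  {"travel": [0.003, 0, -0.05], "yaw": 0, "fingers": 0.075},
  {"travel": [0.002, 0.03, -0.024], "yaw": 0, "fingers": 0.075},
  {"travel": [0, 0, 0], "yaw": 0, "fingers": 0.075},
  {"travel": [0, 0, 0], "yaw": 0, "fingers": 0.075},
])

```text
clock: 34.12
tcp_pos: [476.2, 86.8, 54.1]
eef_rot: [-89.9, 0.0, -98.8]
wrist_force: [0.7, -1.7, -0.1]
width: 75.2
```

```bash
python3 - <<'E'
from tray import *
st()
for n in ('wrist','scene'):
    d=cam(n)
    P,C=pts(d,52,60,430,520,40,130);
    if len(P)>50: print(n,'cup2',rect(P),cv2.minEnclosingCircle(P[:,:2].astype(np.float32)))
    P,C=pts(d,20,27,430,530,40,130);
    if len(P)>50: print('sp2',rect(P))
cam('wrist','w23');st()
E
```

```text
34.12 [476.2  86.8  54.1] [-89.9   0.  -98.8] w 75.2 F [ 0.7 -1.7 -0.1]
wrist cup2 (array([476.5,  83.7]), array([49.6, 49.2]), 78.0, 6441, np.float64(55.1)) ((476.034423828125, 83.68142700195312), 25.230695724487305)
sp2 (array([476. ,  86.7]), array([64.3, 64.2]), 12.2, 3740, np.float64(23.3))
scene cup2 (array([478.1,  84.6]), array([50.8, 48.4]), 5.6, 239, np.float64(55.7)) ((476.54876708984375, 86.4241943359375), 27.024240493774414)
sp2 (array([478.6,  87.6]), array([66.3, 65.2]), 9.7, 216, np.float64(23.6))
34.27 [476.7  86.7  54.5] [-89.9   0.  -98.8] w 75.1 F [ 0.9 -0.4 -0.2]
```

View pics/w23.png

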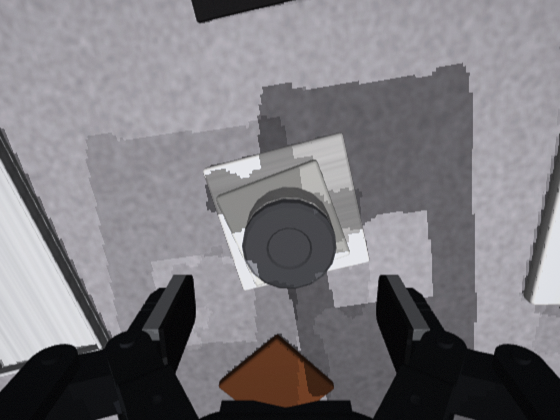

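>>> move_arm([
  {"travel": [0.0015, 0.03, 0], "yaw": 0, "fingers": 0.075},
  {"travel": [0, 0.02, 0], "yaw": 0, "fingers": 0.075},
  {"travel": [0, 0.009, 0], "yaw": 0, "fingers": 0.075},
  {"travel": [0, 0, 0], "yaw": 0, "fingers": 0.075},
  {"travel": [0, 0, 0], "yaw": 0, "fingers": 0.06},
  {"travel": [0, 0, 0], "yaw": 0, "fingers": 0.05},
  {"travel": [0, 0, 0], "yaw": 0, "fingers": 0.044},
  {"travel": [0, 0, 0], "yaw": 0, "fingers": 0.044},
  {"travel": [0, 0, 0], "yaw": 0, "fingers": 0.044},
])

```text
clock: 35.4
tcp_pos: [475.2, 85.4, -4.0]
eef_rot: [-89.9, -0.0, -98.8]
wrist_force: [-0.4, 0.4, 6.1]
width: 48.1
```

>>> move_arm([
  {"travel": [0, -0.005, 0], "yaw": 0, "fingers": 0.044},
  {"travel": [0, -0.02, 0], "yaw": 0, "fingers": 0.044},
  {"travel": [0, -0.05, 0], "yaw": 0, "fingers": 0.044},
  {"travel": [0, -0.05, 0], "yaw": 0, "fingers": 0.044},
  {"travel": [0, -0.02, 0], "yaw": 0, "fingers": 0.044},
  {"travel": [0, 0, 0], "yaw": 0, "fingers": 0.044},
])

```text
clock: 36.15
tcp_pos: [475.6, 85.5, 141.7]
eef_rot: [-89.7, 0.0, -98.8]
wrist_force: [0.1, -0.0, -0.5]
width: 48.5
```

```bash
python3 - <<'E'
from tray import *
st();cam('wrist','w24');st()
d=cam('scene','c24')
P,C=pts(d,27,37,400,550,-460,-310);print('cup3',rect(P))
E
```

```text
36.15 [475.6  85.5 141.7] [-89.7   0.  -98.8] w 48.5 F [ 0.1 -0.  -0.5]
36.2 [474.5  85.5 140.1] [-89.9   0.  -98.8] w 47.9 F [ 0.2 -0.5 -1.2]
cup3 (array([ 457.3, -358.4]), array([49.3, 48.5]), 57.3, 226, np.float64(31.3))
```

View pics/w24.png

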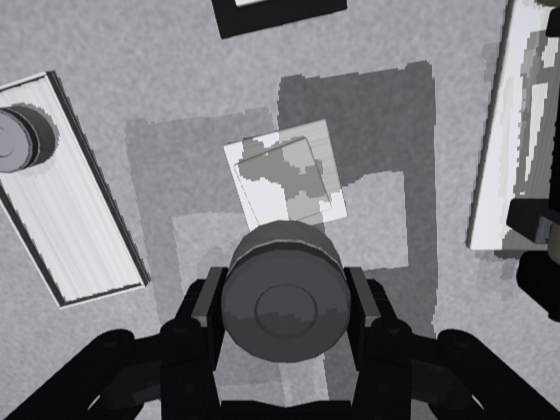

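View pics/c24.png

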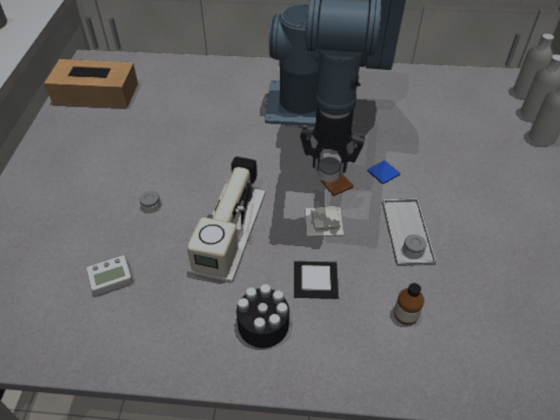

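>>> move_arm([
  {"travel": [0.03, 0, 0.024], "yaw": 0, "fingers": 0.044},
  {"travel": [0.045, 0, 0.037], "yaw": 0, "fingers": 0.044},
  {"travel": [0.045, 0, 0.037], "yaw": 0, "fingers": 0.044},
  {"travel": [0.045, 0, 0.037], "yaw": 0, "fingers": 0.044},
  {"travel": [0.04, 0, 0.032], "yaw": 0, "fingers": 0.044},
  {"travel": [0.0195, 0.01, 0.0155], "yaw": 0, "fingers": 0.044},
  {"travel": [0, 0.025, 0], "yaw": 0, "fingers": 0.044},
  {"travel": [0, 0.015, 0], "yaw": 0, "fingers": 0.044},
  {"travel": [0, 0.005, 0], "yaw": 0, "fingers": 0.044},
  {"travel": [0, 0, 0], "yaw": 0, "fingers": 0.044},
])

```text
clock: 37.5
tcp_pos: [620.1, -163.7, 84.5]
eef_rot: [-90.0, 0.0, -98.8]
wrist_force: [-0.5, 0.7, -0.0]
width: 48.3
```

>>> move_arm([
  {"travel": [0, 0, 0], "yaw": 0, "fingers": 0.044},
  {"travel": [0, 0, 0], "yaw": 0, "fingers": 0.044},
])

```text
clock: 37.75
tcp_pos: [620.9, -164.3, 85.9]
eef_rot: [-89.9, -0.0, -98.8]
wrist_force: [-0.0, 0.1, -0.9]
width: 48.4
```

>>> move_arm([
  {"travel": [0, 0.005, -0.001], "yaw": 0, "fingers": 0.044},
  {"travel": [0, 0.002, 0], "yaw": 0, "fingers": 0.044},
  {"travel": [0, 0, 0], "yaw": 0, "fingers": 0.044},
  {"travel": [0, 0.001, 0], "yaw": 0, "fingers": 0.044},
  {"travel": [0, 0, 0], "yaw": 0, "fingers": 0.044},
])

```text
clock: 38.38
tcp_pos: [619.4, -164.2, 77.1]
eef_rot: [-90.0, -0.0, -98.8]
wrist_force: [-1.2, 0.3, 1.3]
width: 48.0
```

>>> move_arm([
  {"travel": [0, 0.001, 0], "yaw": 0, "fingers": 0.044},
  {"travel": [0, 0, 0], "yaw": 0, "fingers": 0.044},
])

```text
clock: 38.62
tcp_pos: [619.5, -164.2, 77.1]
eef_rot: [-90.0, -0.0, -98.8]
wrist_force: [-1.8, 1.3, 7.1]
width: 48.6
```

>>> move_arm([
  {"travel": [0, -0.001, 0], "yaw": 0, "fingers": 0.044},
  {"travel": [0, 0, 0], "yaw": 0, "fingers": 0.056},
  {"travel": [0, 0, 0], "yaw": 0, "fingers": 0.065},
  {"travel": [0, 0, 0], "yaw": 0, "fingers": 0.075},
  {"travel": [0, -0.02, 0], "yaw": 0, "fingers": 0.075},
  {"travel": [0, -0.04, 0], "yaw": 0, "fingers": 0.075},
  {"travel": [0, -0.02, -0.035], "yaw": 0, "fingers": 0.075},
  {"travel": [0, 0, -0.055], "yaw": 0, "fingers": 0.085},
  {"travel": [-0.0045, 0, -0.055], "yaw": 0, "fingers": 0.085},
  {"travel": [0, 0, 0], "yaw": 0, "fingers": 0.085},
])

```text
clock: 39.88
tcp_pos: [472.4, -135.5, 156.2]
eef_rot: [-90.2, 0.1, -98.8]
wrist_force: [1.3, 0.3, 0.1]
width: 84.9
```

>>> move_arm([
  {"travel": [0, 0, 0], "yaw": 0, "fingers": 0.085},
])

```text
clock: 40.0
tcp_pos: [477.7, -138.0, 157.6]
eef_rot: [-89.9, -0.0, -98.8]
wrist_force: [0.2, -0.5, 0.7]
width: 84.8
```

```bash
python3 - <<'E'
from tray import *
st()
for n in ('scene','side'):
    d=cam(n);P,C=pts(d,133,141,580,660,-200,-125);print(n,rect(P))
E
```

```text
40.0 [ 477.7 -138.   157.6] [-89.9  -0.  -98.8] w 84.8 F [ 0.2 -0.5  0.7]
scene (array([ 622.4, -163.3]), array([48.8, 48.2]), 14.5, 317, np.float64(136.4))
side (array([ 620.8, -162.7]), array([46.3, 50.7]), 7.5, 223, np.float64(137.1))
```

>>> move_arm([
  {"travel": [-0.0005, 0.04, 0], "yaw": 0, "fingers": 0.085},
  {"travel": [0, 0.045, 0], "yaw": 0, "fingers": 0.085},
  {"travel": [0, 0.035, 0], "yaw": 0, "fingers": 0.085},
  {"travel": [0, 0.015, 0], "yaw": 0, "fingers": 0.085},
  {"travel": [0, 0.004, 0], "yaw": 0, "fingers": 0.08},
  {"travel": [0, 0, 0], "yaw": 0, "fingers": 0.065},
  {"travel": [0, 0, 0], "yaw": 0, "fingers": 0.06},
  {"travel": [0, 0, 0], "yaw": 0, "fingers": 0.054},
  {"travel": [0, 0, 0], "yaw": 0, "fingers": 0.05},
  {"travel": [0, 0, 0], "yaw": 0, "fingers": 0.05},
])

```text
clock: 41.35
tcp_pos: [478.2, -136.4, 19.7]
eef_rot: [-89.8, 0.1, -98.9]
wrist_force: [0.5, 5.3, 6.0]
width: 51.5
```

>>> move_arm([
  {"travel": [0, 0, 0], "yaw": 0, "fingers": 0.05},
  {"travel": [0, 0, 0], "yaw": 0, "fingers": 0.05},
])

```text
clock: 41.6
tcp_pos: [478.2, -136.4, 19.7]
eef_rot: [-89.8, 0.1, -98.9]
wrist_force: [1.8, 5.0, 7.2]
width: 51.3
```

```bash
python3 - <<'E'
from look import *
st();look('wrist',100,100,460,370,'w25')
E
```

```text
41.6 [ 478.2 -136.4   19.7] [-89.8   0.1 -98.9] w 51.3 F [1.8 5.  7.2]
```

View pics/w25.png

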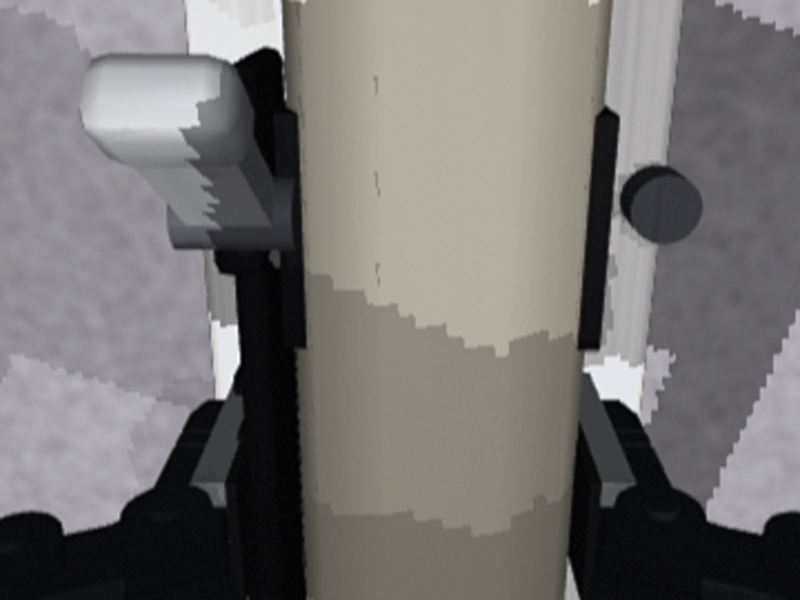

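Paddle is flat against the barrel again. Holding.

>>> move_arm([
  {"travel": [0, 0, 0], "yaw": 0, "fingers": 0.05},
  {"travel": [0, 0, 0], "yaw": 0, "fingers": 0.05},
  {"travel": [0, 0, 0], "yaw": 0, "fingers": 0.05},
  {"travel": [0, 0, 0], "yaw": 0, "fingers": 0.05},
  {"travel": [0, 0, 0], "yaw": 0, "fingers": 0.05},
  {"travel": [0, 0, 0], "yaw": 0, "fingers": 0.05},
  {"travel": [0, 0, 0], "yaw": 0, "fingers": 0.05},
  {"travel": [0, 0, 0], "yaw": 0, "fingers": 0.05},
  {"travel": [0, 0, 0], "yaw": 0, "fingers": 0.05},
  {"travel": [0, 0, 0], "yaw": 0, "fingers": 0.05},
])

```text
clock: 42.9
tcp_pos: [478.2, -136.4, 19.7]
eef_rot: [-89.8, 0.1, -98.9]
wrist_force: [0.1, 5.8, 7.1]
width: 51.5
```

>>> move_arm([
  {"travel": [0, 0, 0], "yaw": 0, "fingers": 0.05},
  {"travel": [0, 0, 0], "yaw": 0, "fingers": 0.05},
  {"travel": [0, 0, 0], "yaw": 0, "fingers": 0.05},
  {"travel": [0, 0, 0], "yaw": 0, "fingers": 0.085},
  {"travel": [0, 0, 0], "yaw": 0, "fingers": 0.085},
  {"travel": [0, 0, 0], "yaw": 0, "fingers": 0.085},
  {"travel": [0, 0, 0], "yaw": 0, "fingers": 0.085},
])

```text
clock: 43.78
tcp_pos: [477.1, -137.4, 18.1]
eef_rot: [-90.0, -0.0, -98.8]
wrist_force: [0.1, 0.1, -0.1]
width: 85.1
```

>>> move_arm([
  {"travel": [0, -0.05, 0], "yaw": 0, "fingers": 0.085},
  {"travel": [0, -0.05, 0], "yaw": 0, "fingers": 0.085},
  {"travel": [0, -0.04, 0.02], "yaw": 0, "fingers": 0.075},
  {"travel": [0.0045, 0, 0.05], "yaw": 0, "fingers": 0.075},
  {"travel": [0, 0, 0.05], "yaw": 0, "fingers": 0.075},
  {"travel": [0, 0, 0.025], "yaw": 0, "fingers": 0.075},
  {"travel": [0, 0.03, 0], "yaw": 0, "fingers": 0.075},
  {"travel": [0, 0.035, 0], "yaw": 0, "fingers": 0.075},
  {"travel": [0, 0.014, 0], "yaw": 0, "fingers": 0.075},
  {"travel": [0, 0, 0], "yaw": 0, "fingers": 0.075},
])

```text
clock: 45.02
tcp_pos: [618.8, -163.5, 78.0]
eef_rot: [-90.1, 0.0, -98.8]
wrist_force: [-0.4, 0.4, -0.7]
width: 74.9
```

```bash
python3 - <<'E'
from tray import *
st();cam('wrist','w26')
tray('side');tray('scene')
E
```

```text
45.02 [ 618.8 -163.5   78. ] [-90.1   0.  -98.8] w 74.9 F [-0.4  0.4 -0.7]
side rim (array([489.6, 289.4]), array([199.3,  92.3]), 7.3, 725, np.float64(11.6))
scene rim (array([488.6, 294.3]), array([205.2, 102.5]), 7.7, 374, np.float64(11.4))
```

View pics/w26.png

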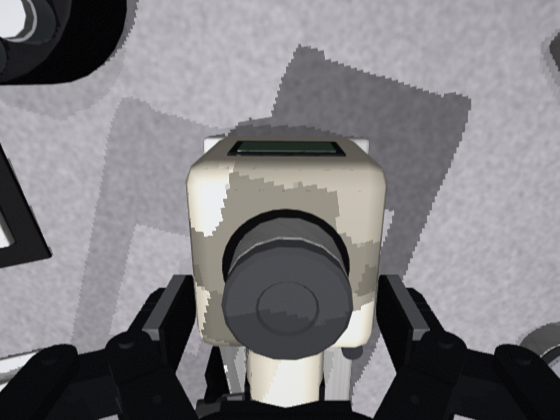

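>>> move_arm([
  {"travel": [0, 0, 0], "yaw": 0, "fingers": 0.044},
  {"travel": [0, 0, 0], "yaw": 0, "fingers": 0.044},
  {"travel": [0, 0, 0], "yaw": 0, "fingers": 0.044},
  {"travel": [0, 0, 0], "yaw": 0, "fingers": 0.044},
  {"travel": [0, -0.005, 0], "yaw": 0, "fingers": 0.044},
  {"travel": [0, -0.03, 0], "yaw": 0, "fingers": 0.044},
  {"travel": [0, -0.015, 0], "yaw": -0.14, "fingers": 0.044},
  {"travel": [0, -0.01, 0], "yaw": -0.14, "fingers": 0.044},
  {"travel": [-0.04, 0, -0.006], "yaw": 0, "fingers": 0.044},
])

```text
clock: 46.3
tcp_pos: [609.5, -127.0, 139.8]
eef_rot: [-89.9, -0.1, -82.9]
wrist_force: [-0.2, 1.2, -0.2]
width: 47.9
```

>>> move_arm([
  {"travel": [-0.05, 0, -0.008], "yaw": 0, "fingers": 0.044},
  {"travel": [-0.05, 0, -0.008], "yaw": 0, "fingers": 0.044},
  {"travel": [-0.05, 0, -0.008], "yaw": 0, "fingers": 0.044},
  {"travel": [-0.05, 0, -0.008], "yaw": 0, "fingers": 0.044},
  {"travel": [-0.05, 0, -0.008], "yaw": 0, "fingers": 0.044},
  {"travel": [-0.05, 0, -0.008], "yaw": 0, "fingers": 0.044},
  {"travel": [-0.05, 0, -0.008], "yaw": 0, "fingers": 0.044},
  {"travel": [-0.05, 0, -0.007], "yaw": 0, "fingers": 0.044},
  {"travel": [-0.026, 0, -0.003], "yaw": 0, "fingers": 0.044},
  {"travel": [0, 0, 0], "yaw": 0, "fingers": 0.044},
])

```text
clock: 47.55
tcp_pos: [488.3, 291.3, 138.8]
eef_rot: [-90.0, 0.0, -82.6]
wrist_force: [1.0, -0.6, -0.2]
width: 47.9
```

```bash
python3 - <<'E'
from tray import *
tray('side');tray('scene');look('wrist',0,0,560,420,'w27');st()
E
```

```text
side rim (array([489.4, 289.7]), array([199.2,  92.1]), 7.1, 716, np.float64(11.8))
scene rim (array([486.5, 308.6]), array([206.4, 130.7]), 7.4, 389, np.float64(11.0))
47.7 [489.5 288.8 138.7] [-90.   -0.  -82.8] w 48.2 F [ 0.9  0.7 -1.5]
```

View pics/w27.png

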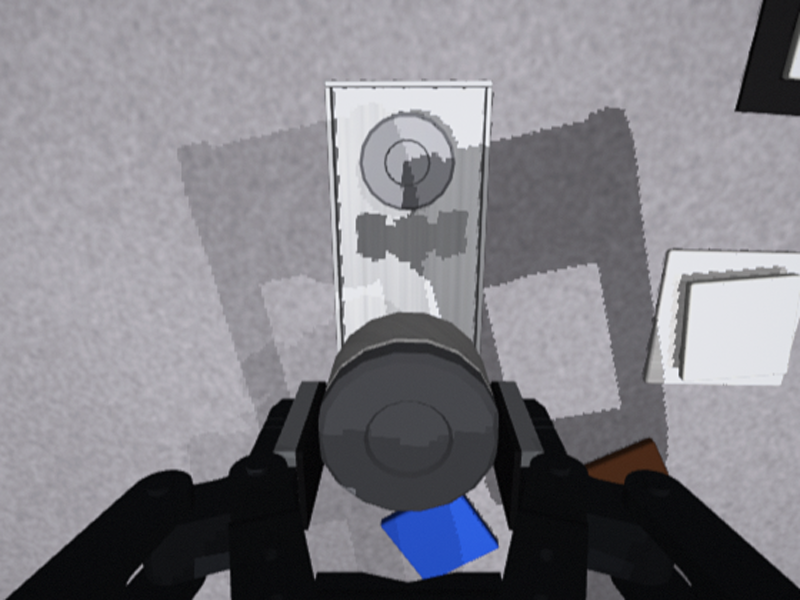

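>>> move_arm([
  {"travel": [0, 0.04, 0], "yaw": 0, "fingers": 0.044},
  {"travel": [0, 0.05, 0], "yaw": 0, "fingers": 0.044},
  {"travel": [0, 0.04, 0], "yaw": 0, "fingers": 0.044},
  {"travel": [0, 0.018, 0], "yaw": 0, "fingers": 0.044},
  {"travel": [0, 0.004, 0], "yaw": 0, "fingers": 0.044},
  {"travel": [0, 0, 0], "yaw": 0, "fingers": 0.044},
  {"travel": [0, 0, 0], "yaw": 0, "fingers": 0.044},
])

```text
clock: 48.58
tcp_pos: [490.5, 289.6, -11.9]
eef_rot: [-89.9, 0.0, -82.8]
wrist_force: [-0.1, 1.1, -1.1]
width: 48.0
```

>>> move_arm([
  {"travel": [0, 0.002, 0], "yaw": 0, "fingers": 0.044},
  {"travel": [0, 0.001, 0], "yaw": 0, "fingers": 0.044},
  {"travel": [0, 0, 0], "yaw": 0, "fingers": 0.044},
])

```text
clock: 48.95
tcp_pos: [489.3, 289.6, -16.1]
eef_rot: [-90.0, 0.0, -82.8]
wrist_force: [-0.7, -0.3, -1.8]
width: 48.1
```

>>> move_arm([
  {"travel": [0, 0.002, 0], "yaw": 0, "fingers": 0.044},
  {"travel": [0, 0, 0], "yaw": 0, "fingers": 0.044},
])

```text
clock: 49.2
tcp_pos: [489.1, 289.5, -18.4]
eef_rot: [-90.0, -0.0, -82.8]
wrist_force: [0.9, 0.2, -1.5]
width: 48.4
```

>>> move_arm([
  {"travel": [0, 0.0015, 0], "yaw": 0, "fingers": 0.044},
  {"travel": [0, 0, 0], "yaw": 0, "fingers": 0.044},
])

```text
clock: 49.45
tcp_pos: [489.2, 289.5, -19.8]
eef_rot: [-90.0, -0.0, -82.8]
wrist_force: [-0.9, 0.2, -1.1]
width: 47.8
```

>>> move_arm([
  {"travel": [0, 0.0015, 0], "yaw": 0, "fingers": 0.044},
  {"travel": [0, 0, 0], "yaw": 0, "fingers": 0.044},
])

```text
clock: 49.7
tcp_pos: [489.2, 289.5, -21.3]
eef_rot: [-90.0, -0.0, -82.8]
wrist_force: [-0.8, 0.3, -1.2]
width: 48.1
```

>>> move_arm([
  {"travel": [0, 0.001, 0], "yaw": 0, "fingers": 0.044},
  {"travel": [0, 0, 0], "yaw": 0, "fingers": 0.044},
])

```text
clock: 49.95
tcp_pos: [489.3, 289.6, -21.4]
eef_rot: [-90.0, 0.0, -82.8]
wrist_force: [-1.4, 0.0, 5.9]
width: 48.2
```

>>> move_arm([
  {"travel": [0, -0.0005, 0], "yaw": 0, "fingers": 0.052},
  {"travel": [0, 0, 0], "yaw": 0, "fingers": 0.06},
  {"travel": [0, 0, 0], "yaw": 0, "fingers": 0.065},
  {"travel": [0, -0.02, 0], "yaw": 0, "fingers": 0.07},
  {"travel": [0, -0.05, 0], "yaw": 0, "fingers": 0.07},
  {"travel": [0, -0.05, 0], "yaw": 0, "fingers": 0.085},
  {"travel": [0, 0, 0], "yaw": -0.08, "fingers": 0.085},
  {"travel": [0, 0, 0], "yaw": 0, "fingers": 0.085},
  {"travel": [0, 0, 0], "yaw": 0, "fingers": 0.085},
])

```text
clock: 51.08
tcp_pos: [488.6, 289.3, 97.4]
eef_rot: [-90.1, -0.0, -78.3]
wrist_force: [0.2, -0.3, -0.8]
width: 84.9
```

```bash
python3 - <<'E'
from tray import *
st()
for n in('side','scene'):
    d=tray(n)
    P,C=pts(d,31,40,380,620,250,340);print('cups',rect(P[P[:,0]<518]),rect(P[P[:,0]>520]))
    P,C=pts(d,20,28,430,530,40,130);print('sp2',rect(P))
E
```

```text
51.08 [488.6 289.3  97.4] [-90.1  -0.  -78.3] w 84.9 F [ 0.2 -0.3 -0.8]
side rim (array([489.4, 289.6]), array([199.5,  92.4]), 7.2, 725, np.float64(11.7))
cups (array([492.2, 292.6]), array([44.7, 50.2]), 57.5, 467, np.float64(34.9)) (array([548.3, 298.4]), array([48.6, 48.1]), 9.4, 547, np.float64(34.9))
sp2 (array([0., 0.]), array([0., 0.]), 0.0, 0, np.float64(nan))
scene rim (array([489.5, 289.1]), array([206.6,  92. ]), 7.2, 413, np.float64(11.3))
cups (array([491.8, 289.4]), array([47.7, 47.4]), 82.4, 253, np.float64(34.4)) (array([548.6, 297.4]), array([48.5, 49.6]), 56.4, 279, np.float64(34.5))
sp2 (array([475.6,  87.7]), array([68.6, 63.7]), 12.5, 501, np.float64(23.8))
  return _methods._mean(a, axis=axis, dtype=dtype,
  ret = ret.dtype.type(ret / rcount)
```

>>> move_arm([
  {"travel": [0.045, 0, -0.012], "yaw": 0, "fingers": 0.085},
  {"travel": [0.05, 0, -0.014], "yaw": 0, "fingers": 0.085},
  {"travel": [0.05, 0, -0.014], "yaw": 0, "fingers": 0.085},
  {"travel": [0.049, 0.02, -0.0135], "yaw": 0, "fingers": 0.085},
  {"travel": [0, 0.04, 0], "yaw": 0, "fingers": 0.085},
  {"travel": [0, 0.015, 0], "yaw": 0, "fingers": 0.085},
  {"travel": [0, 0, 0], "yaw": 0, "fingers": 0.085},
  {"travel": [0, 0, 0], "yaw": 0, "fingers": 0.085},
])

```text
clock: 52.18
tcp_pos: [477.6, 89.4, 24.1]
eef_rot: [-89.9, -0.0, -78.1]
wrist_force: [-0.3, 0.3, -1.2]
width: 85.0
```

```bash
python3 - <<'E'
from tray import *
st();d=cam('wrist','w28')
P,C=pts(d,20,28,430,530,40,130);print('sp2',rect(P))
E
```

```text
52.17 [477.6  89.4  24.1] [-89.9  -0.  -78.1] w 85.0 F [-0.3  0.3 -1.2]
sp2 (array([475.8,  86.7]), array([64.6, 64.3]), 12.4, 13331, np.float64(23.3))
```

View pics/w28.png

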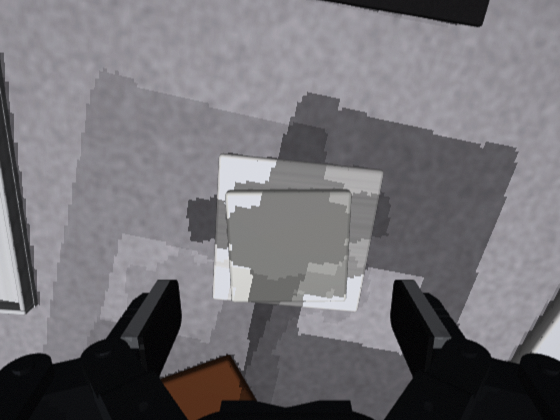

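>>> move_arm([
  {"travel": [0.0015, 0.025, -0.002], "yaw": 0, "fingers": 0.085},
  {"travel": [0, 0.015, 0], "yaw": 0, "fingers": 0.08},
  {"travel": [0, 0.0065, 0], "yaw": 0, "fingers": 0.075},
  {"travel": [0, 0, 0], "yaw": 0, "fingers": 0.072},
  {"travel": [0, 0, 0], "yaw": 0, "fingers": 0.07},
])

```text
clock: 52.85
tcp_pos: [475.6, 86.9, -22.7]
eef_rot: [-89.9, -0.0, -78.2]
wrist_force: [-0.1, -0.7, 0.3]
width: 70.0
```

>>> move_arm([
  {"travel": [0, 0, 0], "yaw": 0, "fingers": 0.067},
  {"travel": [0, 0, 0], "yaw": 0, "fingers": 0.064},
  {"travel": [0, 0, 0], "yaw": 0, "fingers": 0.06},
  {"travel": [0, 0, 0], "yaw": 0, "fingers": 0.058},
  {"travel": [0, 0, 0], "yaw": 0, "fingers": 0.058},
])

```text
clock: 53.48
tcp_pos: [475.5, 86.9, -22.1]
eef_rot: [-89.9, -0.0, -78.2]
wrist_force: [-1.4, 0.4, 9.9]
width: 61.9
```

>>> move_arm([
  {"travel": [0, -0.004, 0], "yaw": 0, "fingers": 0.058},
  {"travel": [0, -0.01, 0], "yaw": 0, "fingers": 0.058},
  {"travel": [0, -0.03, 0], "yaw": 0, "fingers": 0.058},
  {"travel": [0, -0.04, 0], "yaw": 0, "fingers": 0.058},
  {"travel": [0, 0, 0], "yaw": 0, "fingers": 0.058},
  {"travel": [0, 0, 0], "yaw": 0, "fingers": 0.058},
])

```text
clock: 54.22
tcp_pos: [474.7, 86.9, 60.8]
eef_rot: [-90.0, 0.0, -78.2]
wrist_force: [-0.4, -0.1, -1.5]
width: 61.9
```

```bash
python3 - <<'E'
from tray import *
st();d=cam('wrist','w29')
P,C=pts(d,90,125,420,530,40,130);k=C.min(1)>60;P=P[k];print('sp2',rect(P),np.percentile(P[:,2],[5,50,95]))
E
```

```text
54.23 [474.7  86.9  60.8] [-90.    0.  -78.2] w 61.9 F [-0.4 -0.1 -1.5]
sp2 (array([475.2,  85.3]), array([65.1, 88.2]), 12.1, 21755, np.float64(106.1)) [104.91087012 106.14479057 107.09684789]
```

View pics/w29.png

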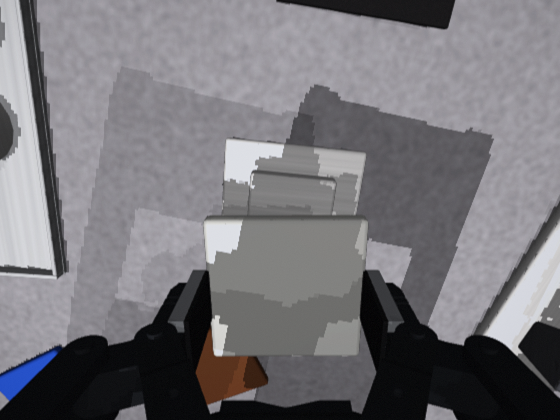

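```bash
python3 - <<'E'
from tray import *
s=telemetry.state();t=s['tcp_pos'];psi=np.radians(s['eef_rot'][2]);ex=np.array([np.cos(psi),np.sin(psi)]);ez=np.array([-np.sin(psi),np.cos(psi)])
d=cam('wrist');P=cloud(d);q=P[215:357,203:368].reshape(-1,3);c=d['frame'][215:357,203:368].reshape(-1,3)
q=q[(q[:,2]>103)&(q[:,2]<109)&(c.min(1)>70)];(cc,sz,a)=cv2.minAreaRect(q[:,:2].astype(np.float32));print(cc,sz,a,(np.array(cc)-t[:2])@ex,(np.array(cc)-t[:2])@ez);st()
E
```

```text
(474.561767578125, 86.13255310058594) (65.04466247558594, 65.56867218017578) 12.08285140991211 0.7730758146374245 0.15625287565321383
54.33 [474.   86.8  59.9] [-90.1   0.  -78.2] w 61.7 F [-0.3  0.2 -0.2]
```

>>> move_arm([
  {"travel": [0, 0, 0], "yaw": 0.145, "fingers": 0.058},
  {"travel": [0.007, 0, 0.045], "yaw": 0, "fingers": 0.058},
  {"travel": [0.007, 0, 0.05], "yaw": 0, "fingers": 0.058},
  {"travel": [0.007, 0, 0.05], "yaw": 0, "fingers": 0.058},
  {"travel": [0.0055, 0.02, 0.029], "yaw": 0, "fingers": 0.058},
  {"travel": [0, 0.03, 0], "yaw": 0, "fingers": 0.058},
  {"travel": [0, 0.02, 0], "yaw": 0, "fingers": 0.058},
  {"travel": [0, 0.006, 0], "yaw": 0, "fingers": 0.058},
  {"travel": [0, 0, 0], "yaw": 0, "fingers": 0.058},
  {"travel": [0, 0, 0], "yaw": 0, "fingers": 0.058},
])

```text
clock: 55.58
tcp_pos: [651.1, 71.1, -14.3]
eef_rot: [-89.9, -0.0, -86.5]
wrist_force: [-0.2, 0.5, -0.7]
width: 60.9
```

```bash
python3 - <<'E'
from tray import *
st();look('side',180,230,280,310,'s30');look('scene',280,240,350,310,'c30')
E
```

```text
55.58 [651.1  71.1 -14.3] [-89.9  -0.  -86.5] w 60.9 F [-0.2  0.5 -0.7]
```

View pics/s30.png

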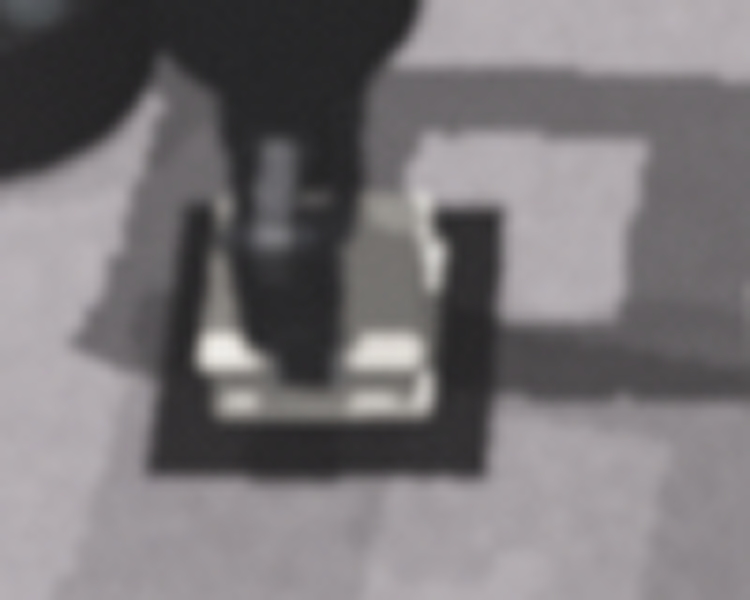

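View pics/c30.png

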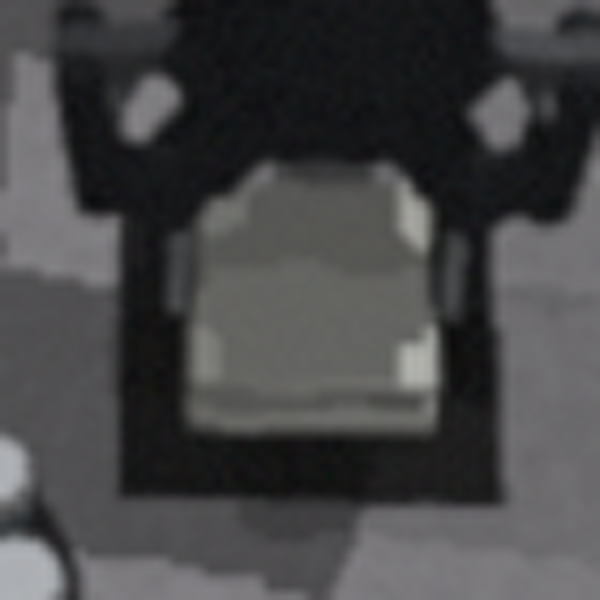

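```bash
python3 - <<'E'
from tray import *
for n in('wrist','side','scene'):
    d=cam(n)
    P,C=pts(d,28,37,600,700,20,120);k=C.min(1)>55;print(n,'top',rect(P[k]))
    P,C=pts(d,9,16,600,700,20,120);k=C.min(1)>60;print(n,'low',rect(P[k]) if k.sum()>5 else k.sum())
st()
E
```

```text
wrist top (array([651.4,  70.6]), array([65.1, 87.9]), 3.3, 21530, np.float64(31.3))
wrist low (array([679.5,  71.9]), array([ 3.8, 63.2]), 3.1, 1123, np.float64(10.9))
side top (array([651.6,  75.2]), array([64.1, 77.8]), 4.6, 345, np.float64(32.1))
side low (array([649.6,  73. ]), array([63.7, 64.9]), 3.2, 159, np.float64(11.8))
scene top (array([651.6,  70.5]), array([66.8, 71. ]), 3.5, 640, np.float64(31.6))
scene low (array([677.9,  72.8]), array([ 9.4, 62.5]), 2.4, 91, np.float64(11.5))
55.83 [650.8  71.  -14.4] [-89.9  -0.  -86.5] w 61.8 F [-0.4  0.4 -0.4]
```

>>> move_arm([
  {"travel": [0, 0.005, -0.0015], "yaw": 0, "fingers": 0.058},
  {"travel": [0, 0.003, 0], "yaw": 0, "fingers": 0.058},
  {"travel": [0, 0, 0], "yaw": 0, "fingers": 0.058},
  {"travel": [0, 0.001, 0], "yaw": 0, "fingers": 0.058},
  {"travel": [0, 0, 0], "yaw": 0, "fingers": 0.058},
])

```text
clock: 56.45
tcp_pos: [648.9, 71.0, -24.3]
eef_rot: [-90.0, 0.0, -86.5]
wrist_force: [0.6, -0.0, 0.1]
width: 61.7
```

>>> move_arm([
  {"travel": [0, 0.001, 0], "yaw": 0, "fingers": 0.058},
  {"travel": [0, 0, 0], "yaw": 0, "fingers": 0.058},
])

```text
clock: 56.7
tcp_pos: [648.8, 71.0, -25.2]
eef_rot: [-90.0, 0.0, -86.5]
wrist_force: [0.1, 0.2, 0.2]
width: 61.7
```

>>> move_arm([
  {"travel": [0, 0.001, 0], "yaw": 0, "fingers": 0.058},
  {"travel": [0, 0, 0], "yaw": 0, "fingers": 0.058},
])

```text
clock: 56.95
tcp_pos: [649.0, 71.0, -26.0]
eef_rot: [-90.0, -0.0, -86.5]
wrist_force: [-0.3, -0.5, 0.7]
width: 61.4
```

```bash
python3 - <<'E'
from tray import *
for n in('wrist','side','scene'):
    d=cam(n)
    P,C=pts(d,16,25,600,700,20,120);k=C.min(1)>55;print(n,'top',rect(P[k]))
    P,C=pts(d,9,15,600,700,20,120);k=C.min(1)>60;print(n,'low',rect(P[k]) if k.sum()>5 else k.sum())
st()
E
```

```text
wrist top (array([649.2,  70.3]), array([65.1, 87.5]), 3.6, 21516, np.float64(19.4))
wrist low (array([680.8,  72.4]), array([ 2. , 62.7]), 4.1, 700, np.float64(10.6))
side top (array([649.5,  75.2]), array([64.2, 76. ]), 4.5, 346, np.float64(20.4))
side low (array([633.4,  87.2]), array([88.1, 44.7]), 47.8, 48, np.float64(11.1))
scene top (array([649.6,  70.8]), array([66.1, 71.4]), 4.3, 643, np.float64(20.0))
scene low (array([670.4,  62. ]), array([72.8, 44.7]), 47.5, 42, np.float64(11.9))
57.1 [648.9  71.  -26. ] [-90.   -0.  -86.5] w 61.5 F [-1.1  0.5  2.2]
```

Top at z≈20 and touching, so spacer2 is aligned on spacer1. Releasing.

>>> move_arm([
  {"travel": [0, 0, 0], "yaw": 0, "fingers": 0.0615},
  {"travel": [0, 0, 0], "yaw": 0, "fingers": 0.064},
  {"travel": [0, 0, 0], "yaw": 0, "fingers": 0.067},
  {"travel": [0, 0, 0], "yaw": 0, "fingers": 0.075},
  {"travel": [0, -0.02, 0], "yaw": 0, "fingers": 0.078},
  {"travel": [0, -0.05, 0], "yaw": 0, "fingers": 0.078},
  {"travel": [0, -0.05, 0], "yaw": 0, "fingers": 0.078},
  {"travel": [0, -0.05, 0], "yaw": 0, "fingers": 0.078},
  {"travel": [0, 0, 0], "yaw": 0, "fingers": 0.078},
  {"travel": [0, 0, 0], "yaw": 0, "fingers": 0.078},
])

```text
clock: 58.35
tcp_pos: [648.4, 71.0, 143.4]
eef_rot: [-90.0, 0.0, -86.5]
wrist_force: [0.6, 0.1, -0.1]
width: 78.0
```

```bash
python3 - <<'E'
from tray import *
st()
for n in('wrist','side','scene'):
    d=cam(n)
    P,C=pts(d,17,24,600,700,20,120);k=C.min(1)>55;print(n,'top',rect(P[k]))
    P,C=pts(d,27,37,380,560,-460,-300)
    if len(P)>20: print(n,'cup3',rect(P))
look('wrist',0,0,560,420,'w31')
E
```

```text
58.35 [648.4  71.  143.4] [-90.    0.  -86.5] w 78.0 F [ 0.6  0.1 -0.1]
wrist top (array([649.1,  70.1]), array([64.1, 63.9]), 3.8, 5508, np.float64(19.3))
side top (array([649.7,  71.7]), array([64.1, 67.9]), 3.7, 671, np.float64(20.2))
side cup3 (array([ 456.6, -357.9]), array([46.4, 51.8]), 1.4, 164, np.float64(32.4))
scene top (array([649.5,  71. ]), array([67.5, 63.9]), 1.8, 633, np.float64(20.0))
scene cup3 (array([ 455. , -357.5]), array([51.3, 47.9]), 2.8, 221, np.float64(31.3))
```

View pics/w31.png

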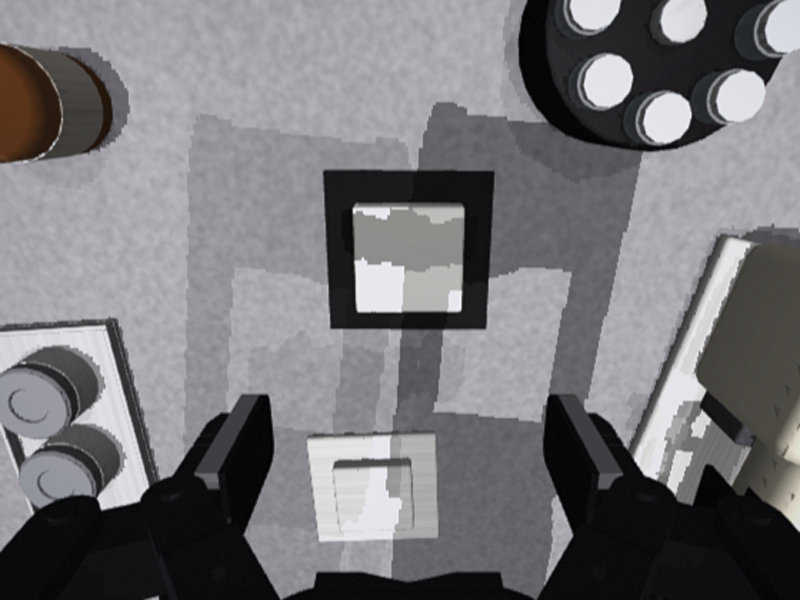

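>>> move_arm([
  {"travel": [0, 0, 0], "yaw": 0.108, "fingers": 0.078},
  {"travel": [0.02, 0, -0.006], "yaw": 0.107, "fingers": 0.078},
  {"travel": [0.05, 0, -0.014], "yaw": 0, "fingers": 0.078},
  {"travel": [0.05, 0, -0.014], "yaw": 0, "fingers": 0.078},
  {"travel": [0.05, 0, -0.014], "yaw": 0, "fingers": 0.078},
  {"travel": [0.05, 0, -0.014], "yaw": 0, "fingers": 0.078},
  {"travel": [0.05, 0, -0.014], "yaw": 0, "fingers": 0.078},
  {"travel": [0.05, 0, -0.014], "yaw": 0, "fingers": 0.078},
  {"travel": [0.05, 0, -0.014], "yaw": 0, "fingers": 0.078},
  {"travel": [0.05, 0, -0.014], "yaw": 0, "fingers": 0.078},
])

```text
clock: 59.8
tcp_pos: [468.8, -328.0, 142.8]
eef_rot: [-90.1, 0.1, -98.8]
wrist_force: [1.0, 0.2, 0.3]
width: 78.1
```

>>> move_arm([
  {"travel": [0.031, 0.03, -0.005], "yaw": 0, "fingers": 0.078},
  {"travel": [0, 0.04, 0], "yaw": 0, "fingers": 0.078},
  {"travel": [0, 0.02, 0], "yaw": 0, "fingers": 0.078},
  {"travel": [0, 0, 0], "yaw": 0, "fingers": 0.078},
  {"travel": [0, 0, 0], "yaw": 0, "fingers": 0.078},
])

```text
clock: 60.42
tcp_pos: [460.7, -357.0, 54.2]
eef_rot: [-90.0, -0.0, -98.8]
wrist_force: [1.2, -0.1, -0.7]
width: 77.7
```

```bash
python3 - <<'E'
from tray import *
st()
d=cam('wrist','w32');P,C=pts(d,27,37,380,560,-460,-300);print('cup3',rect(P),cv2.minEnclosingCircle(P[:,:2].astype(np.float32)));st()
E
```

```text
60.42 [ 460.7 -357.    54.2] [-90.   -0.  -98.8] w 77.7 F [ 1.2 -0.1 -0.7]
cup3 (array([ 456.2, -360.3]), array([49.3, 49.7]), 83.8, 5189, np.float64(31.0)) ((455.86297607421875, -360.4241638183594), 25.274368286132812)
60.48 [ 461.  -357.2   54.8] [-89.9  -0.1 -98.8] w 78.0 F [ 0.5 -0.2  0.2]
```

View pics/w32.png

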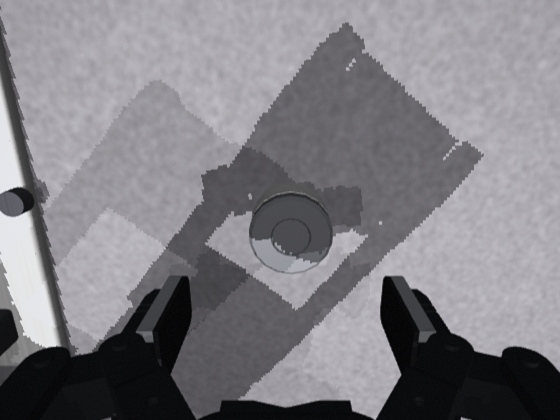

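>>> move_arm([
  {"travel": [0.003, 0.03, -0.0045], "yaw": 0, "fingers": 0.075},
  {"travel": [0, 0.03, 0], "yaw": 0, "fingers": 0.075},
  {"travel": [0, 0.017, 0], "yaw": 0, "fingers": 0.075},
  {"travel": [0, 0.005, 0], "yaw": 0, "fingers": 0.075},
  {"travel": [0, 0, 0], "yaw": 0, "fingers": 0.075},
  {"travel": [0, 0, 0], "yaw": 0, "fingers": 0.06},
  {"travel": [0, 0, 0], "yaw": 0, "fingers": 0.052},
  {"travel": [0, 0, 0], "yaw": 0, "fingers": 0.044},
  {"travel": [0, 0, 0], "yaw": 0, "fingers": 0.044},
  {"travel": [0, 0, 0], "yaw": 0, "fingers": 0.044},
])

```text
clock: 61.72
tcp_pos: [456.0, -359.6, -27.0]
eef_rot: [-89.9, -0.1, -98.8]
wrist_force: [-0.5, 0.4, 5.5]
width: 48.2
```

>>> move_arm([
  {"travel": [0, -0.005, 0], "yaw": 0, "fingers": 0.044},
  {"travel": [0, -0.02, 0], "yaw": 0, "fingers": 0.044},
  {"travel": [0, -0.05, 0], "yaw": 0, "fingers": 0.044},
  {"travel": [0, -0.05, 0], "yaw": 0, "fingers": 0.044},
  {"travel": [0, -0.045, 0], "yaw": 0, "fingers": 0.044},
  {"travel": [0, 0, 0], "yaw": 0, "fingers": 0.044},
  {"travel": [0, 0, 0], "yaw": 0, "fingers": 0.044},
])

```text
clock: 62.6
tcp_pos: [454.9, -358.4, 141.1]
eef_rot: [-90.1, 0.0, -98.8]
wrist_force: [0.0, 0.1, -2.7]
width: 48.3
```

```bash
python3 - <<'E'
from tray import *
st();d=cam('wrist','w33')
E
```

```text
62.6 [ 454.9 -358.4  141.1] [-90.1   0.  -98.8] w 48.3 F [ 0.   0.1 -2.7]
```

View pics/w33.png

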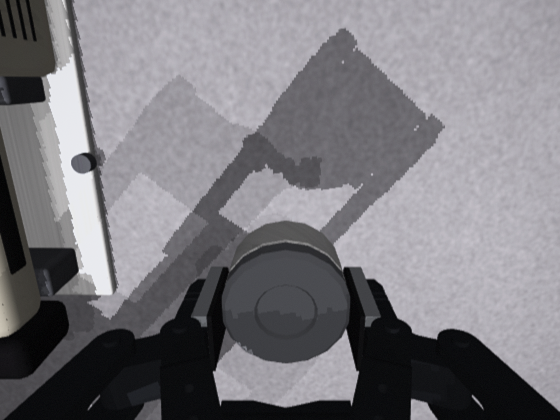

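>>> move_arm([
  {"travel": [-0.03, 0, 0.018], "yaw": 0, "fingers": 0.044},
  {"travel": [-0.045, 0, 0.028], "yaw": 0, "fingers": 0.044},
  {"travel": [-0.045, 0, 0.028], "yaw": 0, "fingers": 0.044},
  {"travel": [-0.045, 0, 0.028], "yaw": 0, "fingers": 0.044},
  {"travel": [-0.035, 0, 0.021], "yaw": 0, "fingers": 0.044},
  {"travel": [-0.0175, 0.01, 0.01], "yaw": 0, "fingers": 0.044},
  {"travel": [0, 0.025, 0], "yaw": 0, "fingers": 0.044},
  {"travel": [0, 0.015, 0], "yaw": 0, "fingers": 0.044},
  {"travel": [0, 0, 0], "yaw": 0, "fingers": 0.044},
  {"travel": [0, 0, 0], "yaw": 0, "fingers": 0.044},
])

```text
clock: 63.9
tcp_pos: [620.2, -165.3, 92.2]
eef_rot: [-90.0, -0.0, -98.9]
wrist_force: [0.0, -0.8, -0.4]
width: 47.8
```

>>> move_arm([
  {"travel": [0, 0, 0], "yaw": 0, "fingers": 0.044},
  {"travel": [0, 0, 0], "yaw": 0, "fingers": 0.044},
])

```text
clock: 64.15
tcp_pos: [620.5, -164.8, 92.7]
eef_rot: [-89.9, -0.0, -98.8]
wrist_force: [0.4, 0.9, -0.9]
width: 48.4
```

>>> move_arm([
  {"travel": [-0.0005, 0.007, 0], "yaw": 0, "fingers": 0.044},
  {"travel": [0, 0.004, 0], "yaw": 0, "fingers": 0.044},
  {"travel": [0, 0.001, 0], "yaw": 0, "fingers": 0.044},
  {"travel": [0, 0, 0], "yaw": 0, "fingers": 0.044},
  {"travel": [0, 0, 0], "yaw": 0, "fingers": 0.044},
])

```text
clock: 64.78
tcp_pos: [620.3, -164.0, 79.9]
eef_rot: [-90.0, -0.0, -98.8]
wrist_force: [0.1, -0.7, -0.7]
width: 48.4
```

>>> move_arm([
  {"travel": [0, 0.001, 0], "yaw": 0, "fingers": 0.044},
  {"travel": [0, 0, 0], "yaw": 0, "fingers": 0.044},
])

```text
clock: 65.03
tcp_pos: [620.2, -164.0, 78.8]
eef_rot: [-90.0, 0.0, -98.8]
wrist_force: [0.6, 0.1, -1.1]
width: 48.0
```

>>> move_arm([
  {"travel": [0, 0.001, 0], "yaw": 0, "fingers": 0.044},
  {"travel": [0, 0, 0], "yaw": 0, "fingers": 0.044},
])

```text
clock: 65.28
tcp_pos: [620.3, -164.0, 78.1]
eef_rot: [-90.0, -0.0, -98.8]
wrist_force: [-0.9, 0.6, 1.1]
width: 47.9
```

Just touching. Releasing and retreating to the squeeze position.

>>> move_arm([
  {"travel": [0, 0, 0], "yaw": 0, "fingers": 0.05},
  {"travel": [0, 0, 0], "yaw": 0, "fingers": 0.056},
  {"travel": [0, 0, 0], "yaw": 0, "fingers": 0.065},
  {"travel": [0, 0, 0], "yaw": 0, "fingers": 0.075},
  {"travel": [0, -0.02, 0], "yaw": 0, "fingers": 0.075},
  {"travel": [0, -0.04, 0], "yaw": 0, "fingers": 0.075},
  {"travel": [0, -0.02, -0.035], "yaw": 0, "fingers": 0.075},
  {"travel": [0, 0, -0.055], "yaw": 0, "fingers": 0.085},
  {"travel": [-0.005, 0, -0.055], "yaw": 0, "fingers": 0.085},
  {"travel": [0, 0, 0], "yaw": 0, "fingers": 0.085},
])

```text
clock: 66.53
tcp_pos: [473.3, -134.8, 157.3]
eef_rot: [-90.2, 0.1, -98.8]
wrist_force: [1.0, -0.5, 0.9]
width: 85.1
```

>>> move_arm([
  {"travel": [0, 0, 0], "yaw": 0, "fingers": 0.085},
])

```text
clock: 66.65
tcp_pos: [478.6, -137.3, 158.6]
eef_rot: [-89.9, -0.0, -98.8]
wrist_force: [0.2, 0.2, 0.6]
width: 84.8
```

```bash
python3 - <<'E'
from tray import *
st()
for n in ('scene','side'):
    d=cam(n);P,C=pts(d,133,141,580,660,-200,-125);print(n,rect(P))
E
```

```text
66.65 [ 478.6 -137.3  158.6] [-89.9  -0.  -98.8] w 84.8 F [0.2 0.2 0.6]
scene (array([ 621.3, -163.9]), array([48.8, 48.3]), 5.1, 324, np.float64(136.3))
side (array([ 620.8, -163.2]), array([46.3, 50. ]), 7.4, 220, np.float64(136.9))
```

>>> move_arm([
  {"travel": [0, 0.04, -0.0005], "yaw": 0, "fingers": 0.085},
  {"travel": [0, 0.045, 0], "yaw": 0, "fingers": 0.085},
  {"travel": [0, 0.035, 0], "yaw": 0, "fingers": 0.085},
  {"travel": [0, 0.016, 0], "yaw": 0, "fingers": 0.085},
  {"travel": [0, 0.004, 0], "yaw": 0, "fingers": 0.08},
  {"travel": [0, 0, 0], "yaw": 0, "fingers": 0.065},
  {"travel": [0, 0, 0], "yaw": 0, "fingers": 0.06},
  {"travel": [0, 0, 0], "yaw": 0, "fingers": 0.054},
  {"travel": [0, 0, 0], "yaw": 0, "fingers": 0.05},
  {"travel": [0, 0, 0], "yaw": 0, "fingers": 0.05},
])

```text
clock: 68.0
tcp_pos: [478.4, -136.5, 19.4]
eef_rot: [-89.8, 0.0, -98.9]
wrist_force: [-0.7, 2.7, 5.9]
width: 51.5
```

>>> move_arm([
  {"travel": [0, 0, 0], "yaw": 0, "fingers": 0.05},
  {"travel": [0, 0, 0], "yaw": 0, "fingers": 0.05},
])

```text
clock: 68.25
tcp_pos: [478.4, -136.5, 19.4]
eef_rot: [-89.8, 0.0, -98.9]
wrist_force: [0.2, 3.9, 5.4]
width: 51.7
```

```bash
python3 - <<'E'
from look import *
st();look('wrist',100,100,460,370,'w34')
E
```

```text
68.25 [ 478.4 -136.5   19.4] [-89.8   0.  -98.9] w 51.7 F [0.2 3.9 5.4]
```

View pics/w34.png

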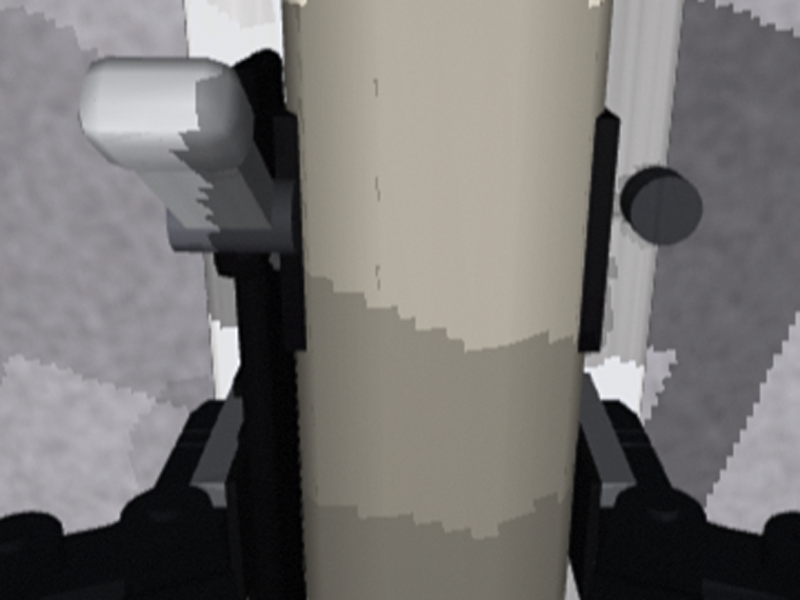

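>>> move_arm([
  {"travel": [0, 0, 0], "yaw": 0, "fingers": 0.05},
  {"travel": [0, 0, 0], "yaw": 0, "fingers": 0.05},
  {"travel": [0, 0, 0], "yaw": 0, "fingers": 0.05},
  {"travel": [0, 0, 0], "yaw": 0, "fingers": 0.05},
  {"travel": [0, 0, 0], "yaw": 0, "fingers": 0.05},
  {"travel": [0, 0, 0], "yaw": 0, "fingers": 0.05},
  {"travel": [0, 0, 0], "yaw": 0, "fingers": 0.05},
  {"travel": [0, 0, 0], "yaw": 0, "fingers": 0.05},
  {"travel": [0, 0, 0], "yaw": 0, "fingers": 0.05},
  {"travel": [0, 0, 0], "yaw": 0, "fingers": 0.05},
])

```text
clock: 69.55
tcp_pos: [478.4, -136.5, 19.4]
eef_rot: [-89.8, 0.0, -98.9]
wrist_force: [-0.3, 4.3, 5.6]
width: 51.5
```

>>> move_arm([
  {"travel": [0, 0, 0], "yaw": 0, "fingers": 0.05},
  {"travel": [0, 0, 0], "yaw": 0, "fingers": 0.05},
  {"travel": [0, 0, 0], "yaw": 0, "fingers": 0.05},
  {"travel": [0, 0, 0], "yaw": 0, "fingers": 0.085},
  {"travel": [0, 0, 0], "yaw": 0, "fingers": 0.085},
  {"travel": [0, 0, 0], "yaw": 0, "fingers": 0.085},
  {"travel": [0, 0, 0], "yaw": 0, "fingers": 0.085},
])

```text
clock: 70.42
tcp_pos: [477.5, -137.2, 18.1]
eef_rot: [-90.0, -0.0, -98.8]
wrist_force: [-0.3, 0.1, 0.4]
width: 84.9
```

>>> move_arm([
  {"travel": [0, -0.05, 0], "yaw": 0, "fingers": 0.085},
  {"travel": [0, -0.05, 0], "yaw": 0, "fingers": 0.085},
  {"travel": [0, -0.04, 0.02], "yaw": 0, "fingers": 0.075},
  {"travel": [0.0045, 0, 0.05], "yaw": 0, "fingers": 0.075},
  {"travel": [0, 0, 0.05], "yaw": 0, "fingers": 0.075},
  {"travel": [0, 0, 0.025], "yaw": 0, "fingers": 0.075},
  {"travel": [0, 0.03, 0], "yaw": 0, "fingers": 0.075},
  {"travel": [0, 0.035, 0], "yaw": 0, "fingers": 0.075},
  {"travel": [0, 0.015, 0], "yaw": 0, "fingers": 0.075},
  {"travel": [0, 0, 0], "yaw": 0, "fingers": 0.075},
])

```text
clock: 71.68
tcp_pos: [619.1, -163.2, 76.9]
eef_rot: [-90.1, 0.0, -98.8]
wrist_force: [0.2, 0.1, 0.2]
width: 74.9
```

```bash
python3 - <<'E'
from tray import *
st();cam('wrist','w35')
tray('side')
E
```

```text
71.67 [ 619.1 -163.2   76.9] [-90.1   0.  -98.8] w 74.9 F [0.2 0.1 0.2]
side rim (array([489.7, 289.4]), array([199.4,  92.3]), 7.6, 755, np.float64(11.7))
```

View pics/w35.png

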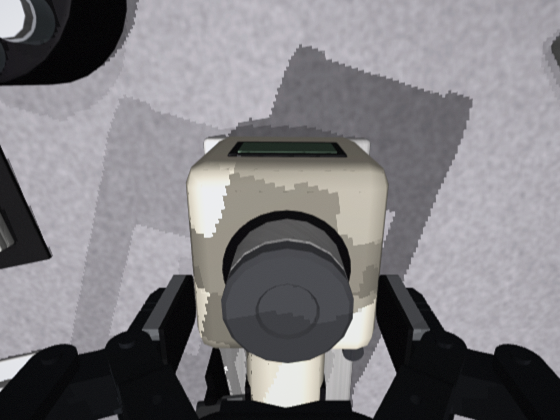

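>>> move_arm([
  {"travel": [0, 0, 0], "yaw": 0, "fingers": 0.044},
  {"travel": [0, 0, 0], "yaw": 0, "fingers": 0.044},
  {"travel": [0, 0, 0], "yaw": 0, "fingers": 0.044},
  {"travel": [0, 0, 0], "yaw": 0, "fingers": 0.044},
  {"travel": [0, -0.005, 0], "yaw": 0, "fingers": 0.044},
  {"travel": [0, -0.03, 0], "yaw": 0, "fingers": 0.044},
  {"travel": [0, -0.015, 0], "yaw": -0.14, "fingers": 0.044},
  {"travel": [0, -0.01, 0], "yaw": -0.14, "fingers": 0.044},
  {"travel": [-0.04, 0, -0.011], "yaw": 0, "fingers": 0.044},
])

```text
clock: 72.9
tcp_pos: [605.1, -127.3, 138.7]
eef_rot: [-89.9, -0.1, -82.8]
wrist_force: [0.1, 1.1, -1.6]
width: 48.3
```

>>> move_arm([
  {"travel": [-0.05, 0, -0.014], "yaw": 0, "fingers": 0.044},
  {"travel": [-0.05, 0, -0.014], "yaw": 0, "fingers": 0.044},
  {"travel": [-0.05, 0, -0.014], "yaw": 0, "fingers": 0.044},
  {"travel": [-0.05, 0, -0.014], "yaw": 0, "fingers": 0.044},
  {"travel": [-0.05, 0, -0.014], "yaw": 0, "fingers": 0.044},
  {"travel": [-0.05, 0, -0.014], "yaw": 0, "fingers": 0.044},
  {"travel": [-0.05, 0, -0.014], "yaw": 0, "fingers": 0.044},
  {"travel": [-0.05, 0, -0.014], "yaw": 0, "fingers": 0.044},
  {"travel": [-0.026, 0, -0.01], "yaw": 0, "fingers": 0.044},
  {"travel": [0, 0, 0], "yaw": 0, "fingers": 0.044},
])

```text
clock: 74.15
tcp_pos: [427.8, 283.7, 137.9]
eef_rot: [-90.0, 0.0, -82.6]
wrist_force: [0.3, -0.7, -1.1]
width: 48.1
```

>>> move_arm([
  {"travel": [0, 0, 0], "yaw": 0, "fingers": 0.044},
])

```text
clock: 74.28
tcp_pos: [429.4, 281.6, 137.8]
eef_rot: [-90.0, -0.0, -82.7]
wrist_force: [-0.2, 0.1, 0.2]
width: 47.9
```

```bash
python3 - <<'E'
from tray import *
st();d=tray('side');look('wrist',0,0,560,420,'w36');st()
d=cam('wrist');P,C=pts(d,31,40,380,620,250,340);print('cups',rect(P[P[:,0]>440][:1] if 0 else P[(P[:,0]>455)&(P[:,0]<518)]),rect(P[P[:,0]>522]))
E
```

```text
74.28 [429.4 281.6 137.8] [-90.   -0.  -82.7] w 47.9 F [-0.2  0.1  0.2]
side rim (array([489.3, 289.7]), array([199.5,  92.5]), 7.2, 739, np.float64(11.6))
74.38 [429.8 281.2 137.8] [-90.   -0.  -82.8] w 48.0 F [-0.5 -0.3 -1.2]
cups (array([490. , 288.8]), array([48.8, 49. ]), 7.5, 3604, np.float64(33.9)) (array([542.8, 295.7]), array([39.2, 49.1]), 7.1, 3800, np.float64(33.9))
```

View pics/w36.png

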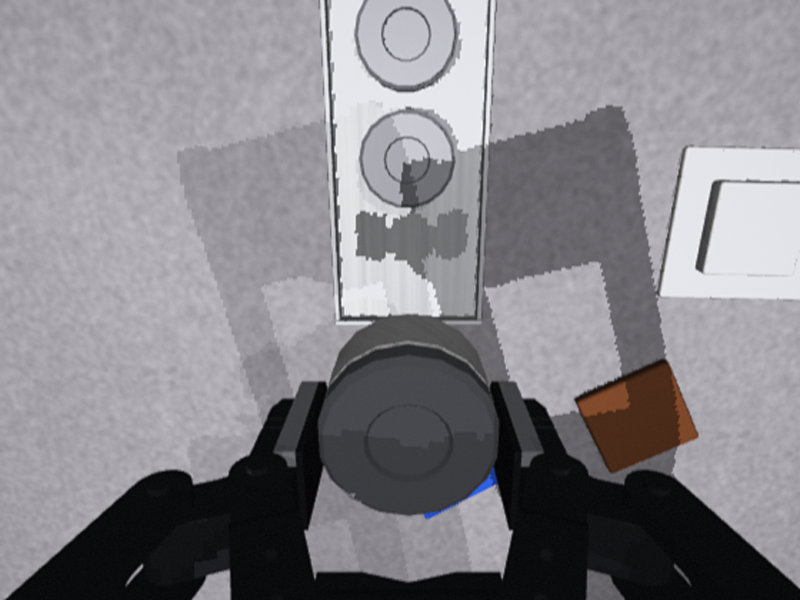

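>>> move_arm([
  {"travel": [0, 0.04, 0], "yaw": 0, "fingers": 0.044},
  {"travel": [0, 0.05, 0], "yaw": 0, "fingers": 0.044},
  {"travel": [0, 0.04, 0], "yaw": 0, "fingers": 0.044},
  {"travel": [0, 0.018, 0], "yaw": 0, "fingers": 0.044},
  {"travel": [0, 0.006, 0], "yaw": 0, "fingers": 0.044},
  {"travel": [0, 0, 0], "yaw": 0, "fingers": 0.044},
  {"travel": [0, 0, 0], "yaw": 0, "fingers": 0.044},
  {"travel": [0, 0, 0], "yaw": 0, "fingers": 0.044},
])

```text
clock: 75.42
tcp_pos: [429.9, 282.4, -15.2]
eef_rot: [-89.9, 0.0, -82.8]
wrist_force: [-0.7, 0.2, -0.7]
width: 48.0
```

>>> move_arm([
  {"travel": [0, 0.002, 0], "yaw": 0, "fingers": 0.044},
  {"travel": [0, 0, 0], "yaw": 0, "fingers": 0.044},
])

```text
clock: 75.68
tcp_pos: [429.1, 282.2, -18.1]
eef_rot: [-90.0, 0.0, -82.8]
wrist_force: [0.1, -0.2, -1.8]
width: 48.0
```

>>> move_arm([
  {"travel": [0, 0.002, 0], "yaw": 0, "fingers": 0.044},
  {"travel": [0, 0, 0], "yaw": 0, "fingers": 0.044},
])

```text
clock: 75.92
tcp_pos: [429.0, 282.1, -20.4]
eef_rot: [-90.0, -0.0, -82.8]
wrist_force: [-0.3, 0.7, -1.8]
width: 48.5
```

>>> move_arm([
  {"travel": [0, 0.0015, 0], "yaw": 0, "fingers": 0.044},
  {"travel": [0, 0, 0], "yaw": 0, "fingers": 0.044},
])

```text
clock: 76.18
tcp_pos: [429.0, 282.1, -21.8]
eef_rot: [-90.0, -0.0, -82.8]
wrist_force: [0.3, -0.1, -1.1]
width: 48.1
```

>>> move_arm([
  {"travel": [0, 0.001, 0], "yaw": 0, "fingers": 0.044},
  {"travel": [0, 0, 0], "yaw": 0, "fingers": 0.044},
])

```text
clock: 76.42
tcp_pos: [429.2, 282.2, -22.2]
eef_rot: [-90.0, 0.0, -82.8]
wrist_force: [-2.9, -1.1, 4.4]
width: 47.8
```

>>> move_arm([
  {"travel": [0, 0, 0], "yaw": 0, "fingers": 0.052},
  {"travel": [0, 0, 0], "yaw": 0, "fingers": 0.06},
  {"travel": [0, 0, 0], "yaw": 0, "fingers": 0.065},
  {"travel": [0, -0.02, 0], "yaw": 0, "fingers": 0.07},
  {"travel": [0, -0.05, 0], "yaw": 0, "fingers": 0.07},
  {"travel": [0, -0.05, 0], "yaw": 0, "fingers": 0.04},
  {"travel": [0, -0.05, 0], "yaw": 0.14, "fingers": 0},
  {"travel": [0, 0, 0], "yaw": 0.14, "fingers": 0},
  {"travel": [0, 0, 0], "yaw": 0, "fingers": 0},
  {"travel": [0, 0, 0], "yaw": 0, "fingers": 0},
])

```text
clock: 77.68
tcp_pos: [428.5, 281.9, 146.4]
eef_rot: [-90.1, -0.1, -98.7]
wrist_force: [-0.5, 0.2, 0.8]
width: -0.2
```

```bash
python3 - <<'E'
from tray import *
st()
for n in('side','scene'):
    d=tray(n)
    P,C=pts(d,31,40,380,620,240,340)
    for lo,hi in((390,458),(462,516),(522,600)): print('cup',rect(P[(P[:,0]>lo)&(P[:,0]<hi)]))
look('side',210,320,370,420,'s37')
E
```

```text
77.67 [428.5 281.9 146.4] [-90.1  -0.1 -98.7] w -0.2 F [-0.5  0.2  0.8]
side rim (array([489.3, 289.4]), array([199.4,  92.6]), 7.0, 806, np.float64(11.7))
cup (array([429.8, 283.2]), array([48. , 48.8]), 74.4, 528, np.float64(35.1))
cup (array([490.3, 290.8]), array([46.8, 48.3]), 3.4, 532, np.float64(34.9))
cup (array([548.2, 298.9]), array([48.5, 48. ]), 7.7, 546, np.float64(35.0))
scene rim (array([488.9, 288.8]), array([205.5,  92.1]), 7.1, 410, np.float64(11.7))
cup (array([430.4, 280.8]), array([49. , 49.6]), 58.2, 234, np.float64(34.7))
cup (array([490.4, 289.7]), array([48.3, 49.3]), 4.6, 261, np.float64(34.5))
cup (array([549., 297.]), array([48.7, 49.3]), 67.5, 279, np.float64(34.4))
```

View pics/s37.png

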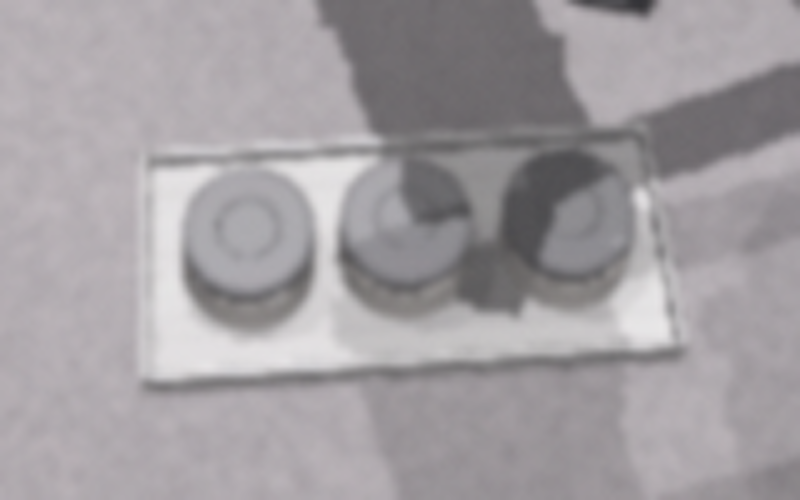

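>>> move_arm([
  {"travel": [0.047, 0, 0.026], "yaw": 0, "fingers": 0},
  {"travel": [0.047, 0, 0.026], "yaw": 0, "fingers": 0},
  {"travel": [0.047, 0, 0.026], "yaw": 0, "fingers": 0},
  {"travel": [0.047, 0, 0.026], "yaw": 0, "fingers": 0},
  {"travel": [0.047, 0, 0.026], "yaw": 0, "fingers": 0},
  {"travel": [0.047, 0, 0.026], "yaw": 0, "fingers": 0},
  {"travel": [0.047, 0, 0.027], "yaw": 0, "fingers": 0},
  {"travel": [0.0435, 0, 0.026], "yaw": 0, "fingers": 0},
  {"travel": [0, 0.02, 0], "yaw": 0, "fingers": 0},
  {"travel": [0, 0, 0], "yaw": 0, "fingers": 0},
])

```text
clock: 79.08
tcp_pos: [577.1, -118.0, 125.0]
eef_rot: [-90.3, 0.1, -98.8]
wrist_force: [-1.4, 0.3, -0.9]
width: -0.2
```

>>> move_arm([
  {"travel": [0, 0, 0], "yaw": 0, "fingers": 0},
])

```text
clock: 79.2
tcp_pos: [578.5, -117.4, 127.4]
eef_rot: [-90.0, 0.0, -98.8]
wrist_force: [0.1, 0.7, 0.3]
width: -0.3
```

```bash
python3 - <<'E'
from tips import *
from look import *
st();d=cam('scene');P=cloud(d)
for n in('side','scene'):
    d=cam(n);P=cloud(d);t=telemetry.state()['tcp_pos']
    k=(abs(P[...,0]-t[0])<14)&(abs(P[...,1]-t[1])<17)&(P[...,2]>130);print(n,np.sort(P[...,2][k])[:8].round(1))
    o=np.array([526.5,-149.5]);e=np.array([.9875,-.158]);f=np.array([.158,.9875])
    lx=(P[...,:2]-o)@e;ly=(P[...,:2]-o)@f
    k=(P[...,2]>112)&(P[...,2]<128)&(ly>25)&(ly<55)&(lx>-40)&(lx<40);print('lever',k.sum(),lx[k].min().round(1),lx[k].max().round(1),ly[k].min().round(1),ly[k].max().round(1))
print('tcp loc',(t[:2]-o)@e,(t[:2]-o)@f)
look('side',210,110,310,210,'s38')
E
```

```text
79.2 [ 578.5 -117.4  127.4] [-90.    0.  -98.8] w -0.3 F [0.1 0.7 0.3]
side [162.9 165.4 165.6 165.7 166.3 166.8 167.3 168.1]
lever 34 11.0 23.5 38.6 53.9
scene [163.  165.4 165.7 165.8 166.  168.2 169.  169.4]
lever 26 8.7 25.7 39.6 52.1
tcp loc 46.78873707836704 40.04767271358094
```

View pics/s38.png

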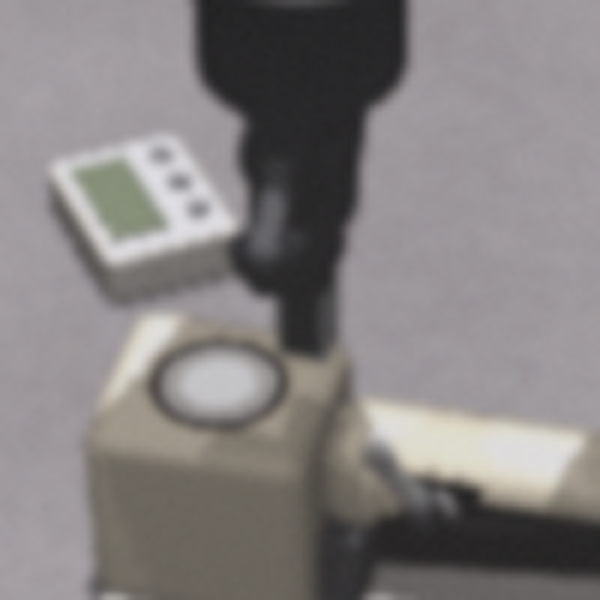

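>>> move_arm([
  {"travel": [0, 0.03, 0], "yaw": 0, "fingers": 0},
  {"travel": [0, 0.015, 0], "yaw": 0, "fingers": 0},
  {"travel": [0, 0.006, 0], "yaw": 0, "fingers": 0},
  {"travel": [0, 0, 0], "yaw": 0, "fingers": 0},
  {"travel": [0, 0, -0.008], "yaw": 0, "fingers": 0},
  {"travel": [0, 0, -0.008], "yaw": 0, "fingers": 0},
  {"travel": [0, 0, -0.008], "yaw": 0, "fingers": 0},
  {"travel": [0, 0, -0.008], "yaw": 0, "fingers": 0},
  {"travel": [0, 0, -0.006], "yaw": 0, "fingers": 0},
  {"travel": [0, 0, 0], "yaw": 0, "fingers": 0},
])

```text
clock: 80.65
tcp_pos: [540.1, -111.9, 76.1]
eef_rot: [-90.1, 0.0, -98.8]
wrist_force: [0.4, 0.1, 0.1]
width: 0.3
```

>>> move_arm([
  {"travel": [0, 0, -0.004], "yaw": 0, "fingers": 0},
  {"travel": [0, 0, -0.002], "yaw": 0, "fingers": 0},
  {"travel": [0, 0, 0], "yaw": 0, "fingers": 0},
])

```text
clock: 81.03
tcp_pos: [535.0, -111.1, 76.1]
eef_rot: [-90.0, 0.0, -98.8]
wrist_force: [1.8, -0.5, -0.9]
width: -0.0
```

>>> move_arm([
  {"travel": [0, 0, -0.002], "yaw": 0, "fingers": 0},
  {"travel": [0, 0, 0], "yaw": 0, "fingers": 0},
])

```text
clock: 81.28
tcp_pos: [533.2, -110.8, 76.2]
eef_rot: [-90.0, 0.0, -98.8]
wrist_force: [2.1, 0.1, -0.6]
width: -0.3
```

>>> move_arm([
  {"travel": [0, 0, -0.003], "yaw": 0, "fingers": 0},
  {"travel": [0, 0, 0], "yaw": 0, "fingers": 0},
])

```text
clock: 81.53
tcp_pos: [532.1, -110.8, 76.7]
eef_rot: [-89.8, -0.0, -98.8]
wrist_force: [7.4, -0.5, -4.4]
width: 0.1
```

>>> move_arm([
  {"travel": [0, 0, -0.002], "yaw": 0, "fingers": 0},
  {"travel": [0, 0, 0], "yaw": 0, "fingers": 0},
])

```text
clock: 81.78
tcp_pos: [531.9, -110.8, 76.9]
eef_rot: [-89.6, -0.0, -98.8]
wrist_force: [11.3, -0.8, -7.8]
width: 0.3
```

At the stop. Backing off, lifting and checking everything.

>>> move_arm([
  {"travel": [0, 0, 0.012], "yaw": 0, "fingers": 0},
  {"travel": [0, -0.03, 0.005], "yaw": 0, "fingers": 0},
  {"travel": [0, -0.05, 0], "yaw": 0, "fingers": 0},
  {"travel": [0, -0.05, 0], "yaw": 0, "fingers": 0},
  {"travel": [0, -0.03, -0.05], "yaw": 0, "fingers": 0},
  {"travel": [0, 0, -0.06], "yaw": 0, "fingers": 0},
  {"travel": [0, 0, -0.06], "yaw": 0, "fingers": 0},
  {"travel": [0, 0, 0], "yaw": 0, "fingers": 0},
  {"travel": [0, 0, 0], "yaw": 0, "fingers": 0},
])

```text
clock: 82.9
tcp_pos: [377.3, -86.9, 236.9]
eef_rot: [-89.9, -0.0, -98.8]
wrist_force: [-0.1, -0.2, 0.4]
width: -0.2
```

```bash
python3 - <<'E'
from tips import *
from look import *
st();cam('scene','c39');cam('side','s39');look('wrist',0,0,560,420,'w39');look('side',210,130,370,240,'s39z')
d=cam('wrist');P=cloud(d);o=np.array([526.5,-149.5]);e=np.array([.9875,-.158]);f=np.array([.158,.9875])
lx=(P[...,:2]-o)@e;ly=(P[...,:2]-o)@f
for z0 in(108,114,120,123): 
    k=(P[...,2]>z0)&(P[...,2]<z0+3)&(ly>25)&(ly<55)&(lx>-40)&(lx<40)
    if k.any(): print(z0,k.sum(),lx[k].min().round(1),lx[k].max().round(1),ly[k].min().round(1),ly[k].max().round(1))
E
```

```text
82.9 [377.3 -86.9 236.9] [-89.9  -0.  -98.8] w -0.2 F [-0.1 -0.2  0.4]
120 94 -24.8 -20.9 31.0 45.7
123 17 -23.3 -21.5 33.1 44.9
```

View pics/c39.png

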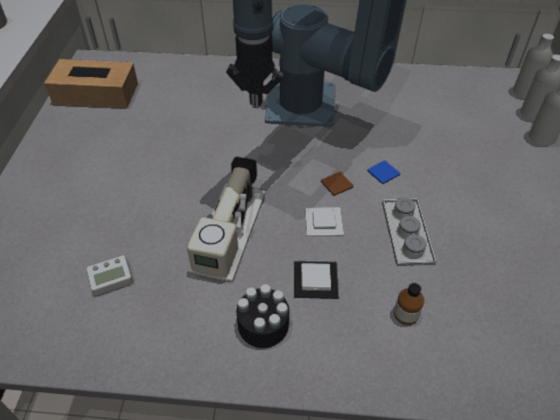

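View pics/s39.png

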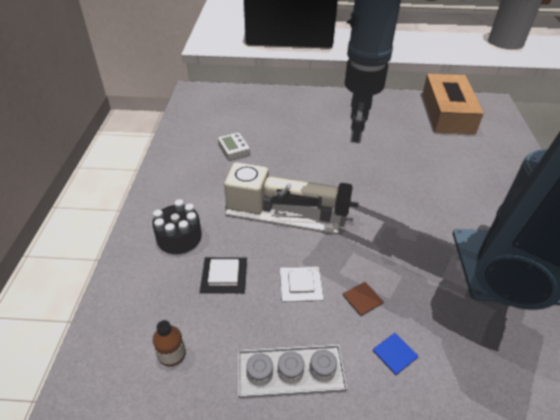

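View pics/s39z.png

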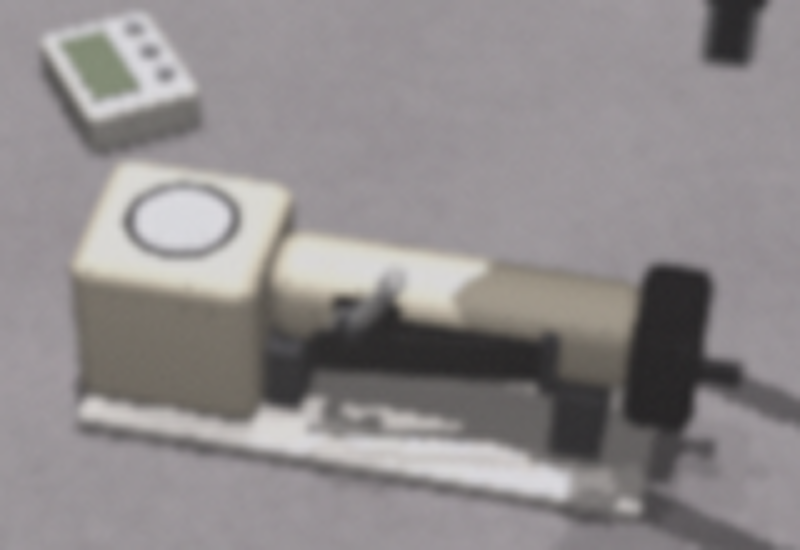

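The lever leans back with its tip at about x = −23 mm. Three cups stand in the tray, the pile is centred on the mat, and the bystanders haven't moved. Handing in.

```bash
python3 -c "
from workcell import ctrl
print(ctrl.hand_in())"
```

```text
the job is handed in; nothing more can be done
None
```

All three cups were tested and the job was handed in at about 83 s.

**What I did:**
- Flipped the lock-off lever forward until it hit its stop.
- Tested cup1, cup2 and cup3 in that order. Each was centred on the window within about 2 mm, and the paddle was squeezed home (reading about 51.5 mm) for roughly 2 s.
- Stood the tested cups in a row in the tray, about 60 mm apart.
- Laid spacer1 and then spacer2 in a pile on the mat.
- Flipped the lever back to its stop.

**Last checks:**
- **Cups:** all three upright in the tray, lids about 35 mm above the bench.
- **Spacer pile:** centred within about 1 mm and square to the mat, measured just after spacer2 was released; it looked unchanged in the final pictures.
- **Lever:** leaning back, tip about 23 mm behind its pivot.
- **Bystanders:** the carousel, bottle and timer look unmoved in the pictures; I did not measure them.
- **Robot:** clear of everything.

**Things that went wrong or disagreed:**
- **Fingertip height:** the real fingertips were about 36 mm above the reported TCP. The first lever push passed over it without touching, and I corrected for the offset after that.
- **cup1 set-down:** it was pressed into the tray with up to about 40 N at the wrist before I relieved it. The tray did not move.
- **spacer1:** the fingertips reached the mat first, so it dropped about 3 mm when released. It landed flat and centred.
- **cup3:** it was knocked about 35 mm aside during the run, so I located it again before picking it up.

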